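# Hang an S-hook on the bench rail and the parts pail on the hook

## Task

Take the S-hook out of its wooden block and hang it over the bench rail between the two brass collars, with its lower curl open towards the robot, and let go of it. Then lift the green pail with the brass bush in it and hang it by its wire bail in the hook's lower curl, so that it hangs free of the bench, with no more than a slight swing. Keep the bush in the pail and do not disturb the tin of nuts or the white insulator standing in front of the rail.

Things in the scene. Friction and masses are not known exactly. Their poses are not given: they have to be found in the camera images.
- rail_mid (a point): Middle of the axis of a level round steel bar, 16 mm in diameter, 295 mm above the bench. The bar runs along this frame's y axis; +x points away from the robot (behind the bar), z up. Two brass collars (26 mm in diameter, 12 mm long) sit on it at y = -50 and +50 mm, leaving 88 mm of bare bar between them.
- hook_block: Fixed pale wooden block, 79 mm (x) by 47 mm (y) by 34 mm high, origin on the bench under its slot. The slot (11 mm wide, 24 mm deep, along x) holds the lower curl of the hook, so that the hook stands upright in it, and may lean up to about 5 degrees; the hook is drawn out straight up.
- s_hook: Loose S-hook of 8 mm steel bar, 169 mm tall, 0.12 kg, in its x-z plane, z up; origin at the bottom of the lower curl. Upper curl: half circle about hook_upper, tip on the +x side ending 19 mm below it. Shank with orange grip down at x -18 mm; from (x -18, z 70) the bar slants to (18, 28); the lower curl runs under hook_lower to a tip at x -20, top z 38. It is open towards -x.
- hook_grip (a point): Centre of the hook's orange grip, 16 (x) by 12 (y) by 36 (z) mm, at x -18, z 89 mm of the hook; pinch it across y. When hung it is 64 mm below the bar's axis and 18 mm in front of it: a gripper straight from above would meet the bar, so come tilted about 35 degrees from the hook's -x side. Axes as the hook's.
- hook_upper (a point): Centre of the hook's upper curl (inner radius 14 mm), at x = 0, z = 147 mm of the hook. Hung on the bar, it lies about 6 mm below the bar's axis. Axes as the hook's.
- hook_lower (a point): Centre of the hook's lower curl (inner radius 14 mm), at x = 0, z = 22 mm of the hook. The pail's wire comes to rest about 11 mm below this point. Axes as the hook's.
- pail: Loose green sheet-metal pail, open at the top: 64 mm (x) by 56 mm (y) by 48 mm high, walls 3 mm, about 0.15 kg, with a stiff upright wire bail in its y-z plane (x = 0) that does not swing. Origin at the centre of its underside, z up.
- pail_center (a point): Centre of the pail's box, 24 mm above its underside. Grip the box across y (56 mm) from the pail's -x side, tilted about 35 degrees, somewhat in front of the centre (x about -14 mm, 30 mm above the underside), so that the gripper stays clear of the bail. Axes as the pail's.
- bail_top (a point): Peak of the bail, on the axis of its 5 mm wire, 116 mm above the pail's underside, at x = y = 0. The bail is a pointed arch 50 mm wide across y; the hook's lower tip must pass through it under this point, along the pail's x axis.
- brass_bush: Loose brass bush, 34 mm across and 30 mm high, about 0.09 kg, standing in the pail. Origin at the centre of its underside.
- nut_tin: Open grey tin of nuts, 74 mm across, 45 mm high, a bystander on the bench. Origin at the centre of its underside.
- insulator: White porcelain insulator, 40 mm across, 54 mm high, a bystander on the bench. Origin at the centre of its underside.
- rail_stand: The fixed stand of the bar: steel posts at y = -125 and +125 mm on wooden feet 90 mm long in x, joined by a strip 20 mm high at x = +30 mm. The space under the bar and in front of it is free. Origin on the bench, 295 mm straight below rail_mid; axes as rail_mid's.
Not all that is in view belongs to the job. Several things have the shape of the s_hook; the one meant has the colours described above.

How it is judged (in metres and radians):
On the way:
1. the S-hook hangs on the bar between the collars, its lower curl towards the robot, let go, with the pail still on the bench (x of hook_upper in the frame of rail_mid between -0.012 and 0.012 m and y of hook_upper in the frame of rail_mid between -0.046 and 0.046 m and z of hook_upper in the frame of rail_mid between -0.014 and 0 m and x of hook_grip in the frame of rail_mid below 0 m and contact force between s_hook and rail_stand above 0.3 N and contact force between the fingers and s_hook below 0.05 N and height (world z) of pail below 0.015 m), for 0.2 s.
At the end, for the whole second after the job is handed in: Hook on the bar between the collars (upper curl's centre within 12 mm of the bar in x, 0-14 mm below its axis), grip on the robot's side; bail peak within 18 mm of the lower curl's centre; pail over 20 mm above the bench, tilted < 0.3 rad, slower than 0.2 m/s, bush in it (x of hook_upper in the frame of rail_mid between -0.012 and 0.012 m and y of hook_upper in the frame of rail_mid between -0.046 and 0.046 m and z of hook_upper in the frame of rail_mid between -0.014 and 0 m and x of hook_grip in the frame of rail_mid below 0 m and distance between bail_top and hook_lower below 0.018 m and contact force between s_hook and pail above 0.8 N and height (world z) of pail above 0.02 m and angle between pail's own z axis and vertical below 0.3 rad and linear speed of pail below 0.2 m/s and distance between brass_bush and pail below 0.03 m); the robot touches nothing.
It fails at once if the tin of nuts is shifted by more than 30 mm (distance of nut_tin from where it was at the start of the episode above 0.03 m).
It fails at once if the insulator is shifted by more than 30 mm or tipped over (distance of insulator from where it was at the start of the episode above 0.03 m or angle between insulator's own z axis and vertical above 0.5 rad).
It fails at once if the bush leaves the pail (distance between brass_bush and pail above 0.06 m).
It also fails if it takes over 72 s, if anything falls off the work surface, if the arm or the gripper's body presses on something with over 40 N, if the wrist force passes 120 N, or if a joint passes its speed limit or range.

## Robot

A 6-joint arm with a two-finger parallel gripper is mounted at the origin on a cart in front of the work surface, level with it; the furniture and walls round the work are solid. World frame = base frame: x ahead of the robot, y to its left, z up, the work surface at z = 0. Lengths are in m, angles in degrees, forces in N, time in s.
With the tool pointing down it reaches from about 0.3 to 0.75 m from the base axis. Payload 8.5 kg.
Tool frame: the origin (TCP) lies midway between the tips of the shut fingers; the grasp point (between the pads) lies 19 mm behind it; y points along the fingers, z is the direction in which the jaws open and shut, and the axes are right-handed (so a half turn about y gives the same grasp; the last joint's range is limited). The gripper opens to 85 mm and grips with 20 to 120 N. Pads are 22 mm wide; open, the fingers measure 114 mm over their backs; the gripper's body (76 mm by 85 mm) begins 54 mm behind the grasp point. The pads swing forward as they close: fully open they stand 13 mm farther back than shut.
Start: joints at [-80.575, 21.807, 74.336, -0, 83.858, -12.336], TCP at [0.204, -0.511, 0.21] pointing down, gripper open.
Joint ranges: [-178.18, 178.18], [-50.72, 133.34], [12.68, 142.11], [-81.47, 261.47], [9.98, 163.14], [-165.26, 165.26]. Speed limits (degrees/s): [136.94, 136.94, 180, 180, 180, 180].

## Interface

Orientations are given as a 3x3 rotation matrix whose columns are the frame's x, y, z axes.
In Python, from rig import status, imaging, job gives the robot as it stands. The module is installed in compiled form; this text tells all that it offers.
- The arm moves only by the tool jog_arm, never from a script. Its argument "rows" is a list of rows, each an object of numbers: "hand": the opening, from 0 (shut) to 1 (fully open); "dx", "dy", "dz": the shift along the tool's x, y, z in cm; "ax", "ay", "az": the turn, a rotation vector about the tool's x, y, z in degrees. In form: [{"hand": .., "dx": .., "dy": .., "dz": .., "ax": .., "ay": .., "az": ..}, ...]. A call has exactly 5 rows; each row shifts and turns the commanded pose from where the row before left it, along the tool's axes as they then stand; what a row does not reach is not made up. A row lasts 1/12 s, in which the tool goes at most 41.7 mm and 7.16 degrees, less where a joint would pass 70% of its speed; a pose out of reach is approached as far as the arm can. A call is refused whole if a number of a shift passes 4.17 or a number of a turn 7.16, either way. A call with a gripper value outside its range is refused whole. The fingers move at their own pace and stop on an object; "newtons" is the grip in N (left out, the last holds). Time passes only in rows, so rows that do not move let the fingers close, or fill a call up. It gives the time, the measured TCP pose, the force and the opening at its end, in the units of the state.
- status.observe(): the state, without advancing time (a new reading comes with each control period).
- imaging.get_image(name): name is "scene" or "top"; returns the picture (400x640x3 uint8, red, green, blue); there is no depth.
- imaging.camera_model(name): a dict with "K" (3x3 intrinsics, pixels), "distortion" ([k1, k2, p1, p2, k3] as OpenCV has them; the pictures are not rectified), "position" and "rotation" of the camera in the world. Camera axes: x right, y down, z forward; pixel columns grow to the right and rows downward; lengths in m; the calibration is good to about 2 mm. A picture is of the moment at which its call begins. camera_model takes no time and is no camera call.
- job.close_job(): hands the job in, once; it reports no verdict.
The state is a dict: "time_s": time; "q": joint angles; "qvel": joint speeds; "joint_efforts": joint torques, N m; "position": TCP position; "tool_rot": TCP orientation; "ft_force": force on the tool from outside, world axes, zero at the start; "wrist_torque": the same for the moment, N m; "grip_width": finger opening in m.
Only numpy, scipy, OpenCV 4.12 (cv2) and the standard library are available. Lean on these libraries where they do the work, as an engineer would, in place of code of your own. Each camera call takes 0.05 s, during which the arm holds its last target.

## Working session

There is one attempt and no reset: what is moved stays moved. The work goes in short steps, Python scripts to look and compute and a tool call to move; the robot and the scene stay as the last step left them, time stands still between calls to the robot, and variables do not carry over. Pictures are saved under pics/ and viewed, and the job is handed in when it is done.

Besides the shell and the picture viewer there is one more tool, called after "Emit:" as name([rows], argument=value, ...), one row to a line, values as JSON. jog_arm: Moves the arm, as the interface text tells. Its arguments: {"type":"object","properties":{"rows":{"type":"array"},"newtons":{"type":"number"}},"required":["rows"]}

```bash
mkdir -p pics && cat > h.py <<'E'
import numpy as np, cv2
from rig import status, imaging, job
def snap(n,f):
    im=imaging.get_image(n); cv2.imwrite('pics/'+f,im[:,:,::-1]); return im
E
python3 - <<'E'
from h import *
np.set_printoptions(precision=4,suppress=True)
for n in ('scene','top'):
    snap(n,n+'0.png'); print(n,imaging.camera_model(n))
print(status.observe())
E
```

```text
scene {'K': array([[375.8984,   0.    , 314.2712],
       [  0.    , 375.8984, 199.3844],
       [  0.    ,   0.    ,   1.    ]]), 'distortion': array([-0.0074,  0.    ,  0.    ,  0.    ,  0.    ]), 'position': array([-0.0286,  1.06  ,  0.7931]), 'rotation': array([[-0.8903, -0.1945,  0.4117],
       [-0.4549,  0.4182, -0.7862],
       [-0.0192, -0.8873, -0.4609]])}
top {'K': array([[426.5087,   0.    , 319.6764],
       [  0.    , 426.5087, 198.1234],
       [  0.    ,   0.    ,   1.    ]]), 'distortion': array([-0.0527,  0.    ,  0.    ,  0.    ,  0.    ]), 'position': array([0.2887, 0.0616, 1.6593]), 'rotation': array([[ 0.0098, -0.989 ,  0.1474],
       [-0.9999, -0.0107, -0.0057],
       [ 0.0072, -0.1474, -0.9891]])}
{'time_s': 0.1, 'q': array([-80.5749,  21.8371,  74.3783,  -0.0001,  83.8588, -12.3359]), 'qvel': array([ 0.0247, -0.149 , -0.1613, -0.0448, -0.031 ,  0.0685]), 'joint_efforts': array([  0.0036, -44.9223, -23.1655,  -0.0002,   0.0037,  -0.    ]), 'position': array([ 0.2039, -0.5105,  0.2092]), 'tool_rot': array([[-0.9287, -0.0002,  0.3707],
       [-0.3707,  0.0013, -0.9287],
       [-0.0003, -1.    , -0.0013]]), 'ft_force': array([ 0.2742, -0.136 ,  0.2482]), 'wrist_torque': array([ 0.0148, -0.0429,  0.0033]), 'grip_width': 0.08551355881337855}
```

View pics/scene0.png

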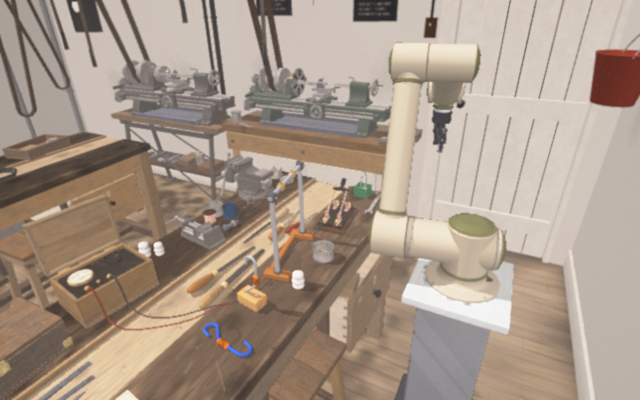

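View pics/top0.png

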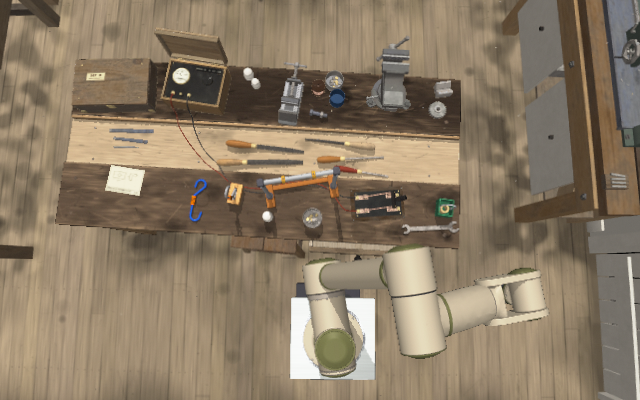

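The top view shows the wooden block at (234,193), the rail from (262,183) to (338,173), the insulator at (268,215), the tin at (312,217) and the pail at (446,208). There are two S-shaped things. One lies on the bench and is blue with orange, at top (198,200) and scene (228,340). The other stands in the pale block and is grey, at scene (253,270). The steel hook with the orange grip, standing in the block, fits the description; I'll confirm it in an enlarged crop.

```bash
python3 - <<'E'
import cv2,numpy as np
s=cv2.imread('pics/scene0.png');t=cv2.imread('pics/top0.png')
a=cv2.resize(s[150:360,180:400],None,fx=3.6,fy=2.8*3.6/3.6,interpolation=cv2.INTER_CUBIC)
a=cv2.resize(s[155:355,190:390],(600,600),interpolation=cv2.INTER_CUBIC)
cv2.imwrite('pics/c1.png',a)
b=cv2.resize(t[160:240,180:350],(800,376),interpolation=cv2.INTER_CUBIC)
c=cv2.resize(t[180:240,400:470],(233,200),interpolation=cv2.INTER_CUBIC)
d=cv2.resize(s[170:210,340:390],(250,200),interpolation=cv2.INTER_CUBIC)
o=np.zeros((580,800,3),np.uint8);o[:376]=b;o[380:580,:233]=c;o[380:580,300:550]=d
cv2.imwrite('pics/c2.png',o)
E
```

```text
(no output)
```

View pics/c1.png

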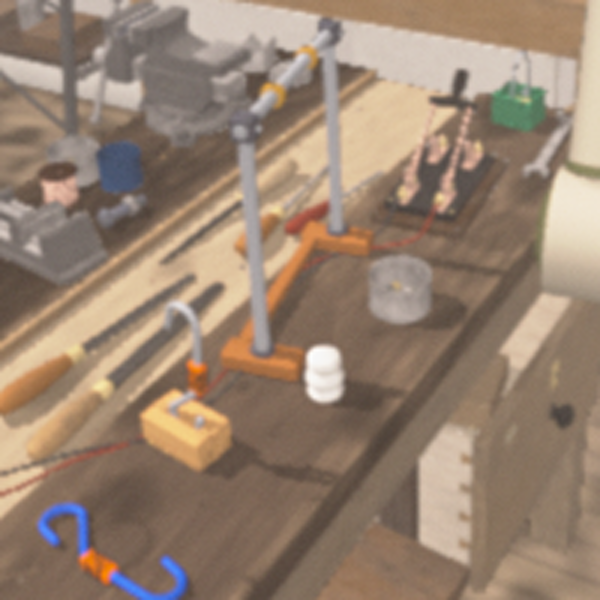

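View pics/c2.png

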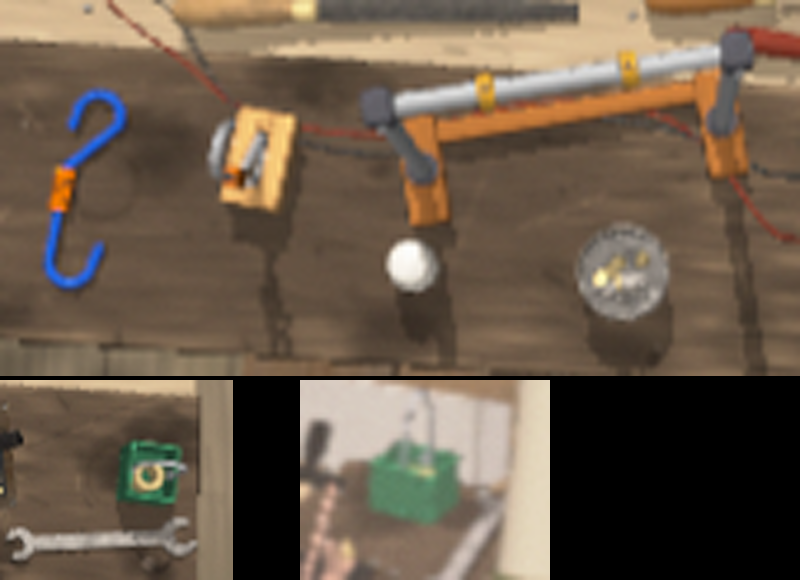

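The crops confirm it: a steel-grey S-hook with an orange grip stands in the pale block, while the blue one on the bench is a decoy. Next I measure with masks.

```bash
cat >> h.py <<'E'
def ray(n,px):
    c=imaging.camera_model(n)
    u=cv2.undistortPoints(np.array(px,float).reshape(1,1,2),c['K'],np.array(c['distortion'])).ravel()
    d=c['rotation']@np.array([u[0],u[1],1.]); return np.array(c['position']),d/np.linalg.norm(d)
def onz(n,px,z):
    o,d=ray(n,px); return o+d*(z-o[2])/d[2]
def tri(ps,pt):
    (o1,d1),(o2,d2)=ray('scene',ps),ray('top',pt)
    A=np.array([d1,-d2]).T; s=np.linalg.lstsq(A,o2-o1,rcond=None)[0]
    a,b=o1+s[0]*d1,o2+s[1]*d2; return (a+b)/2,np.linalg.norm(a-b)
def proj(n,P):
    c=imaging.camera_model(n); R=np.array(c['rotation']); P=np.atleast_2d(np.array(P,float))
    q=(P-c['position'])@R
    return cv2.projectPoints(q,np.zeros(3),np.zeros(3),c['K'],np.array(c['distortion']))[0].reshape(-1,2)
def blobs(im,box,lo,hi,amin=4):
    x0,y0,x1,y1=box; h=cv2.cvtColor(im[y0:y1,x0:x1],cv2.COLOR_RGB2HSV)
    m=cv2.inRange(h,np.array(lo),np.array(hi)); n,l,st,ce=cv2.connectedComponentsWithStats(m)
    return [(int(st[i,4]),np.round(ce[i]+[x0,y0],2).tolist(),(st[i,:4]+[x0,y0,0,0]).tolist()) for i in range(1,n) if st[i,4]>=amin]
E
python3 - <<'E'
from h import *
np.set_printoptions(precision=4,suppress=True)
S=cv2.imread('pics/scene0.png')[:,:,::-1].copy();T=cv2.imread('pics/top0.png')[:,:,::-1].copy()
print('collar T',blobs(T,(275,165,325,188),(18,120,120),(32,255,255)))
print('collar S',blobs(S,(270,160,305,195),(18,120,120),(32,255,255)))
print('grip T',blobs(T,(222,185,250,210),(3,190,100),(14,255,255)))
print('grip S',blobs(S,(240,265,265,290),(3,170,100),(14,255,255)))
print('block T',blobs(T,(220,180,250,210),(10,60,140),(28,255,255)))
print('block S',blobs(S,(230,280,275,315),(10,60,140),(28,255,255)))
print('green T',blobs(T,(425,190,465,225),(60,100,30),(90,255,255)))
print('green S',blobs(S,(345,175,385,205),(60,100,30),(90,255,255)))
print('ins T',blobs(T,(255,205,280,230),(0,0,190),(180,50,255)))
# enlarged crop hook
a=cv2.resize(S[245:315,225:295],(560,560),interpolation=cv2.INTER_CUBIC)
cv2.imwrite('pics/c3.png',a[:,:,::-1])
b=cv2.resize(T[182:212,218:254],(720,600),interpolation=cv2.INTER_CUBIC)
cv2.imwrite('pics/c4.png',b[:,:,::-1])
E
```

```text
collar T [(25, [313.16, 174.28], [311, 171, 5, 8]), (26, [282.69, 178.62], [281, 175, 4, 8])]
collar S [(8, [292.62, 171.88], [290, 171, 5, 4]), (20, [281.55, 185.1], [277, 183, 8, 7])]
grip T [(6, [229.67, 197.5], [229, 196, 2, 4])]
grip S [(29, [254.97, 279.93], [253, 276, 6, 11])]
block T [(218, [234.64, 192.72], [227, 182, 16, 23])]
block S [(85, [234.71, 284.13], [230, 280, 14, 13]), (30, [255.0, 282.97], [252, 280, 7, 7]), (547, [251.56, 298.04], [236, 284, 32, 28])]
green T [(173, [443.26, 207.16], [435, 198, 19, 19])]
green S []
ins T [(55, [266.09, 215.35], [263, 211, 8, 9])]
```

View pics/c3.png

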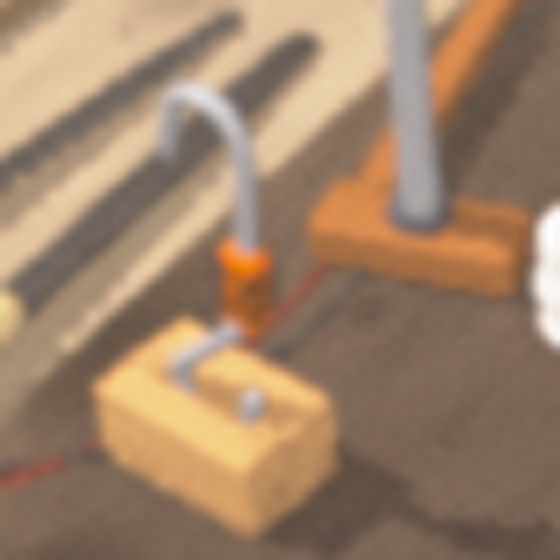

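View pics/c4.png

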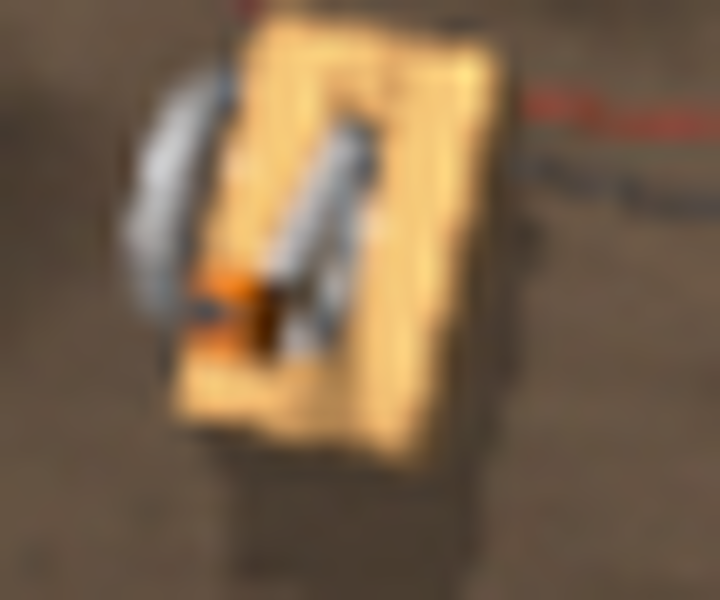

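```bash
python3 - <<'E'
from h import *
np.set_printoptions(precision=4,suppress=True)
f=lambda x,y,s,ox,oy:((x+.5)/s-.5+ox,(y+.5)/s-.5+oy)
C=[onz('top',f(x,y,20,218,182),.034) for x,y in [(255,15),(495,45),(415,460),(175,420)]]
C=np.array(C);print('block top',C,C.mean(0)); 
print('edges',np.linalg.norm(np.roll(C,-1,0)-C,axis=1)); e=(C[0]+C[1]-C[2]-C[3]);print('ang x',np.degrees(np.arctan2(e[1],e[0])));e=(C[0]-C[1]+C[3]-C[2]);print('ang y-90',np.degrees(np.arctan2(e[1],e[0]))-90)
CS=np.array([onz('scene',f(x,y,8,225,245),.034) for x,y in [(185,320),(335,410),(245,465),(97,395)]]);print('scene corners',CS,CS.mean(0),np.linalg.norm(np.roll(CS,-1,0)-CS,axis=1))
print('collar tri',tri((292.62,171.88),(313.16,174.28)),tri((281.55,185.1),(282.69,178.62)))
a=onz('top',(313.16,174.28),.302);b=onz('top',(282.69,178.62),.302);print('collar z',a,b,np.linalg.norm(a-b),(a+b)/2,np.degrees(np.arctan2(*(b-a)[[0,1]]))) 
a=onz('scene',(292.62,171.88),.302);b=onz('scene',(281.55,185.1),.302);print(a,b)
print('grip',tri((254.97,279.93),(229.67,197.5)))
g=f(245,290,8,225,245);t=f(230,315,20,218,182);print('grip2',g,t,tri(g,t))
print('upper apex',tri(f(200,90,8,225,245),f(150,200,20,218,182)))
print('tip lower',tri(f(250,395,8,225,245),f(300,345,20,218,182)))
print('ins',onz('top',(266.1,215.4),.05),'tin',onz('top',(312,217),.04))
E
```

```text
block top [[0.5894 0.3995 0.034 ]
 [0.5839 0.3527 0.034 ]
 [0.5027 0.3651 0.034 ]
 [0.51   0.4117 0.034 ]] [0.5465 0.3823 0.034 ]
edges [0.0472 0.0822 0.0472 0.0803]
ang x -8.72248073431887
ang y-90 -7.722447784335017
scene corners [[0.5768 0.3561 0.034 ]
 [0.4969 0.3731 0.034 ]
 [0.5102 0.4115 0.034 ]
 [0.5813 0.405  0.034 ]] [0.5413 0.3864 0.034 ] [0.0817 0.0406 0.0714 0.0491]
collar tri (array([0.5677, 0.075 , 0.3011]), np.float64(0.003265805266853359)) (array([0.5519, 0.1733, 0.2982]), np.float64(0.0053806099672061))
collar z [0.569  0.0757 0.302 ] [0.5536 0.1742 0.302 ] 0.09972124364564547 [0.5613 0.125  0.302 ] -8.894306508199136
[0.5648 0.0767 0.302 ] [0.5445 0.1799 0.302 ]
grip (array([0.5209, 0.3869, 0.095 ]), np.float64(0.0006705821991040321))
grip2 (255.1875, 280.8125) (229.025, 197.275) (array([0.5207, 0.3889, 0.0936]), np.float64(0.002206545862157877))
upper apex (array([0.5298, 0.3872, 0.1769]), np.float64(0.0005519801429007369))
tip lower (array([0.524 , 0.3868, 0.0416]), np.float64(0.0006367346544128901))
ins [0.4602 0.2549 0.05  ] tin [0.457  0.0808 0.04  ]
```

```bash
python3 - <<'E'
import cv2,numpy as np
s=cv2.imread('pics/scene0.png');t=cv2.imread('pics/top0.png')
o=np.zeros((560,800,3),np.uint8)
o[:,:400]=cv2.resize(t[194:222,432:452+0],(400,560),interpolation=cv2.INTER_CUBIC)
o[:,:]=0
o[:480,:400]=cv2.resize(t[194:218,434:454][:, :],(400,480),interpolation=cv2.INTER_CUBIC)
o[:480,400:]=cv2.resize(s[174:204,348:373],(400,480),interpolation=cv2.INTER_CUBIC)
cv2.imwrite('pics/c5.png',o)
E
```

```text
(no output)
```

View pics/c5.png

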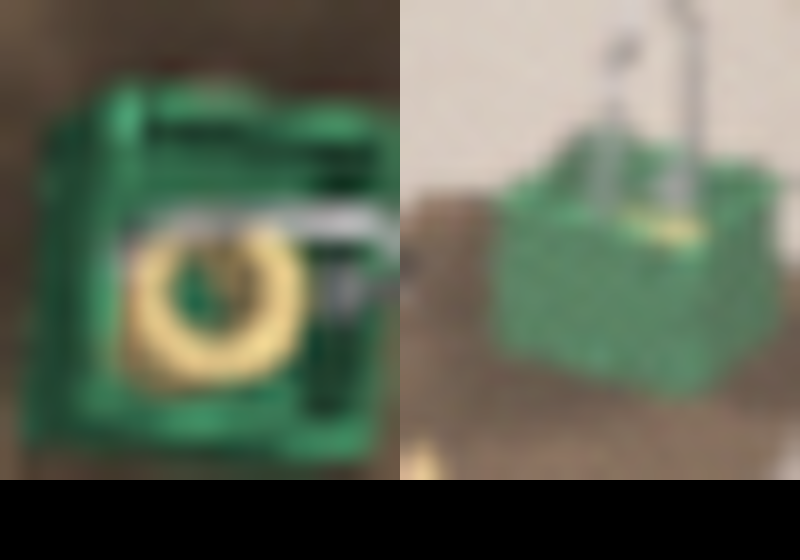

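```bash
cat >> h.py <<'E'
from scipy.spatial.transform import Rotation as Ro
def tool(yaw,tilt):
    "z=hy, y=sin(t)hx-cos(t)Z"
    a,t=np.radians([yaw,tilt]); hx=np.array([np.cos(a),np.sin(a),0]);hy=np.array([-np.sin(a),np.cos(a),0])
    y=np.sin(t)*hx-np.array([0,0,np.cos(t)]); return np.column_stack([np.cross(y,hy),y,hy]),hx,hy
def plan(p,R,tp,tR,n,hand,f=None):
    import json
    tp=np.array(tp);
    rv=Ro.from_matrix(R.T@tR).as_rotvec(); R0=R.copy();p0=np.array(p)
    R=R.copy();p=p0.copy();rows=[]
    for k in range(1,n+1):
        Rk=R0@Ro.from_rotvec(rv*k/n).as_matrix(); pk=p0+(tp-p0)*k/n
        d=np.round(R.T@(pk-p)*100,2); a=np.round(np.degrees(Ro.from_matrix(R.T@Rk).as_rotvec()),1)
        rows.append({"hand":hand,**{k2:float(v) for k2,v in zip(["dx","dy","dz","ax","ay","az"],list(d)+list(a)) if v!=0}})
        p=p+R@(d/100); R=R@Ro.from_rotvec(np.radians(a)).as_matrix()
    for i in range(0,n,5): print(json.dumps(rows[i:i+5]))
    print('ends',p.round(4),'max d',max(abs(r.get(k,0)) for r in rows for k in('dx','dy','dz')),max(abs(r.get(k,0)) for r in rows for k in('ax','ay','az')))
    return p,R
def cur():
    s=status.observe(); return np.array(s['position']),np.array(s['tool_rot'])
E
python3 - <<'E'
from h import *
np.set_printoptions(precision=4,suppress=True)
f=lambda x,y,s,ox,oy:((x+.5)/s-.5+ox,(y+.5)/s-.5+oy)
S=lambda x,y:f(x,y,8,225,245); T=lambda x,y:f(x,y,20,218,182)
print('tip up',tri(S(167,155),T(228,82)))
# predicted for model
a=np.radians(-8.5);hx=np.array([np.cos(a),np.sin(a),0])
for o in ([.5387,.3853],):
  o=np.array(o+[.01])
  for x,z in [(-18,107),(-18,89),(-18,71),(-18,147),(0,165),(0,169),(18,147),(18,128),(-20,38)]:
    P=o+hx*x/1000+np.array([0,0,z/1000]); ps=proj('scene',P)[0];pt=proj('top',P)[0]
    print(x,z,((ps-[225,245]+.5)*8-.5).round(0),((pt-[218,182]+.5)*20-.5).round(0))
p,R=cur(); tR,hx,hy=tool(-8.5,45)
g=np.array([.5205,.388,.097])
pre=g-.086*tR[:,1]; print(tR,pre)
mid=np.array([.36,.0,.36])
p,R=plan(p,R,mid,tR,25,1.0)
p,R=plan(p,R,pre+[0,0,.03],tR,15,1.0)
E
```

```text
tip up (array([0.5561, 0.3814, 0.1369]), np.float64(0.0041513932806926945))
-18 107 [237. 236.] [212. 300.]
-18 89 [242. 276.] [232. 315.]
-18 71 [246. 315.] [251. 329.]
-18 147 [226. 145.] [166. 266.]
0 165 [184.  85.] [164. 151.]
0 169 [183.  76.] [159. 147.]
18 147 [152. 110.] [204.  70.]
18 128 [158. 153.] [226.  89.]
-20 38 [258. 388.] [284. 365.]
[[ 0.6993  0.6993  0.1478]
 [-0.1045 -0.1045  0.989 ]
 [ 0.7071 -0.7071  0.    ]] [0.4604 0.397  0.1578]
[{"hand": 1.0, "dx": -1.34, "dy": -0.6, "dz": -1.67, "ax": 2.3, "ay": -5.6, "az": -0.6}, {"hand": 1.0, "dx": -1.48, "dy": -0.68, "dz": -1.5, "ax": 2.3, "ay": -5.6, "az": -0.7}, {"hand": 1.0, "dx": -1.62, "dy": -0.75, "dz": -1.32, "ax": 2.3, "ay": -5.6, "az": -0.6}, {"hand": 1.0, "dx": -1.72, "dy": -0.83, "dz": -1.13, "ax": 2.4, "ay": -5.6, "az": -0.6}, {"hand": 1.0, "dx": -1.82, "dy": -0.88, "dz": -0.91, "ax": 2.3, "ay": -5.6, "az": -0.7}]
[{"hand": 1.0, "dx": -1.89, "dy": -0.94, "dz": -0.7, "ax": 2.3, "ay": -5.5, "az": -0.6}, {"hand": 1.0, "dx": -1.93, "dy": -0.98, "dz": -0.48, "ax": 2.3, "ay": -5.6, "az": -0.6}, {"hand": 1.0, "dx"
[... 1697 characters left out ...]
 1.0, "dx": -0.62, "dy": 1.01, "dz": 2.72}, {"hand": 1.0, "dx": -0.62, "dy": 1.0, "dz": 2.72}, {"hand": 1.0, "dx": -0.62, "dy": 1.0, "dz": 2.71}]
[{"hand": 1.0, "dx": -0.62, "dy": 1.0, "dz": 2.72}, {"hand": 1.0, "dx": -0.62, "dy": 1.0, "dz": 2.72}, {"hand": 1.0, "dx": -0.62, "dy": 1.01, "dz": 2.71}, {"hand": 1.0, "dx": -0.63, "dy": 1.0, "dz": 2.72}, {"hand": 1.0, "dx": -0.62, "dy": 1.0, "dz": 2.71}]
[{"hand": 1.0, "dx": -0.62, "dy": 1.0, "dz": 2.72}, {"hand": 1.0, "dx": -0.62, "dy": 1.0, "dz": 2.72}, {"hand": 1.0, "dx": -0.62, "dy": 1.01, "dz": 2.71}, {"hand": 1.0, "dx": -0.62, "dy": 1.0, "dz": 2.72}, {"hand": 1.0, "dx": -0.62, "dy": 1.0, "dz": 2.72}]
ends [0.4603 0.397  0.1878] max d 2.72 0
```

Emit:
jog_arm([
  {"hand": 1,"dx": -1.34,"dy": -0.6,"dz": -1.67,"ax": 2.3,"ay": -5.6,"az": -0.6},
  {"hand": 1,"dx": -1.48,"dy": -0.68,"dz": -1.5,"ax": 2.3,"ay": -5.6,"az": -0.7},
  {"hand": 1,"dx": -1.62,"dy": -0.75,"dz": -1.32,"ax": 2.3,"ay": -5.6,"az": -0.6},
  {"hand": 1,"dx": -1.72,"dy": -0.83,"dz": -1.13,"ax": 2.4,"ay": -5.6,"az": -0.6},
  {"hand": 1,"dx": -1.82,"dy": -0.88,"dz": -0.91,"ax": 2.3,"ay": -5.6,"az": -0.7},
])

```text
time_s: 0.52
position: [0.2353, -0.4074, 0.2397]
tool_rot: [[-0.645, 0.073, 0.761], [-0.757, -0.195, -0.623], [0.103, -0.978, 0.181]]
ft_force: [0.1, -1.2, 0.1]
grip_width: 0.0855
```

Emit:
jog_arm([
  {"hand": 1,"dx": -1.89,"dy": -0.94,"dz": -0.7,"ax": 2.3,"ay": -5.5,"az": -0.6},
  {"hand": 1,"dx": -1.93,"dy": -0.98,"dz": -0.48,"ax": 2.3,"ay": -5.6,"az": -0.6},
  {"hand": 1,"dx": -1.96,"dy": -1.02,"dz": -0.25,"ax": 2.3,"ay": -5.6,"az": -0.6},
  {"hand": 1,"dx": -1.95,"dy": -1.04,"dz": -0.01,"ax": 2.3,"ay": -5.6,"az": -0.7},
  {"hand": 1,"dx": -1.94,"dy": -1.06,"dz": 0.22,"ax": 2.4,"ay": -5.6,"az": -0.6},
])

```text
time_s: 0.93
position: [0.2666, -0.3052, 0.2698]
tool_rot: [[-0.227, 0.226, 0.947], [-0.935, -0.322, -0.147], [0.271, -0.919, 0.285]]
ft_force: [0.7, 0.2, 0.9]
grip_width: 0.0854
```

Emit:
jog_arm([
  {"hand": 1,"dx": -1.89,"dy": -1.07,"dz": 0.45,"ax": 2.3,"ay": -5.6,"az": -0.6},
  {"hand": 1,"dx": -1.83,"dy": -1.06,"dz": 0.67,"ax": 2.3,"ay": -5.6,"az": -0.7},
  {"hand": 1,"dx": -1.74,"dy": -1.06,"dz": 0.89,"ax": 2.3,"ay": -5.6,"az": -0.6},
  {"hand": 1,"dx": -1.62,"dy": -1.03,"dz": 1.1,"ax": 2.3,"ay": -5.6,"az": -0.6},
  {"hand": 1,"dx": -1.5,"dy": -1.0,"dz": 1.29,"ax": 2.3,"ay": -5.6,"az": -0.7},
])

```text
time_s: 1.35
position: [0.2976, -0.2031, 0.2998]
tool_rot: [[0.213, 0.414, 0.885], [-0.86, -0.35, 0.371], [0.463, -0.84, 0.282]]
ft_force: [-0.4, -0.6, 0.3]
grip_width: 0.0854
```

Emit:
jog_arm([
  {"hand": 1,"dx": -1.36,"dy": -0.97,"dz": 1.48,"ax": 2.4,"ay": -5.6,"az": -0.6},
  {"hand": 1,"dx": -1.19,"dy": -0.91,"dz": 1.63,"ax": 2.3,"ay": -5.6,"az": -0.6},
  {"hand": 1,"dx": -1.01,"dy": -0.85,"dz": 1.78,"ax": 2.3,"ay": -5.5,"az": -0.7},
  {"hand": 1,"dx": -0.83,"dy": -0.8,"dz": 1.9,"ax": 2.3,"ay": -5.6,"az": -0.6},
  {"hand": 1,"dx": -0.63,"dy": -0.72,"dz": 2.0,"ax": 2.3,"ay": -5.6,"az": -0.6},
])

```text
time_s: 1.77
position: [0.3286, -0.101, 0.33]
tool_rot: [[0.552, 0.589, 0.59], [-0.554, -0.27, 0.787], [0.623, -0.762, 0.177]]
ft_force: [0.2, -0.1, -0.7]
grip_width: 0.0856
```

Emit:
jog_arm([
  {"hand": 1,"dx": -0.42,"dy": -0.64,"dz": 2.08,"ax": 2.3,"ay": -5.6,"az": -0.6},
  {"hand": 1,"dx": -0.21,"dy": -0.56,"dz": 2.14,"ax": 2.4,"ay": -5.6,"az": -0.7},
  {"hand": 1,"dy": -0.48,"dz": 2.17,"ax": 2.3,"ay": -5.6,"az": -0.6},
  {"hand": 1,"dx": 0.23,"dy": -0.38,"dz": 2.17,"ax": 2.3,"ay": -5.6,"az": -0.6},
  {"hand": 1,"dx": 0.44,"dy": -0.3,"dz": 2.16,"ax": 2.3,"ay": -5.6,"az": -0.7},
])

```text
invalid input at $.rows[2]: expected keys hand, dx, dy, dz, ax, ay, az
```

Emit:
jog_arm([
  {"hand": 1,"dx": -0.42,"dy": -0.64,"dz": 2.08,"ax": 2.3,"ay": -5.6,"az": -0.6},
  {"hand": 1,"dx": -0.21,"dy": -0.56,"dz": 2.14,"ax": 2.4,"ay": -5.6,"az": -0.7},
  {"hand": 1,"dx": 0,"dy": -0.48,"dz": 2.17,"ax": 2.3,"ay": -5.6,"az": -0.6},
  {"hand": 1,"dx": 0.23,"dy": -0.38,"dz": 2.17,"ax": 2.3,"ay": -5.6,"az": -0.6},
  {"hand": 1,"dx": 0.44,"dy": -0.3,"dz": 2.16,"ax": 2.3,"ay": -5.6,"az": -0.7},
])

```text
time_s: 2.18
position: [0.3599, 0.0011, 0.3601]
tool_rot: [[0.699, 0.701, 0.143], [-0.099, -0.104, 0.99], [0.708, -0.706, -0.004]]
ft_force: [-0.9, 0.1, -0.6]
grip_width: 0.0851
```

Emit:
jog_arm([
  {"hand": 1,"dx": -0.62,"dy": 1,"dz": 2.72,"ax": 0,"ay": 0,"az": 0},
  {"hand": 1,"dx": -0.62,"dy": 1,"dz": 2.72,"ax": 0,"ay": 0,"az": 0},
  {"hand": 1,"dx": -0.62,"dy": 1,"dz": 2.72,"ax": 0,"ay": 0,"az": 0},
  {"hand": 1,"dx": -0.62,"dy": 1,"dz": 2.72,"ax": 0,"ay": 0,"az": 0},
  {"hand": 1,"dx": -0.62,"dy": 1,"dz": 2.72,"ax": 0,"ay": 0,"az": 0},
])

```text
time_s: 2.6
position: [0.385, 0.0996, 0.3136]
tool_rot: [[0.706, 0.691, 0.156], [-0.111, -0.11, 0.988], [0.7, -0.714, -0.001]]
ft_force: [0.5, -2.3, -1.2]
grip_width: 0.0855
```

Emit:
jog_arm([
  {"hand": 1,"dx": -0.62,"dy": 1,"dz": 2.72,"ax": 0,"ay": 0,"az": 0},
  {"hand": 1,"dx": -0.62,"dy": 1,"dz": 2.72,"ax": 0,"ay": 0,"az": 0},
  {"hand": 1,"dx": -0.62,"dy": 1,"dz": 2.72,"ax": 0,"ay": 0,"az": 0},
  {"hand": 1,"dx": -0.62,"dy": 1,"dz": 2.72,"ax": 0,"ay": 0,"az": 0},
  {"hand": 1,"dx": -0.62,"dy": 1,"dz": 2.72,"ax": 0,"ay": 0,"az": 0},
])

```text
time_s: 3.02
position: [0.4184, 0.2297, 0.2562]
tool_rot: [[0.707, 0.69, 0.157], [-0.111, -0.11, 0.988], [0.698, -0.716, -0.001]]
ft_force: [0.3, -2.0, 0.2]
grip_width: 0.0856
```

Emit:
jog_arm([
  {"hand": 1,"dx": -0.62,"dy": 1,"dz": 2.72,"ax": 0,"ay": 0,"az": 0},
  {"hand": 1,"dx": -0.62,"dy": 1,"dz": 2.72,"ax": 0,"ay": 0,"az": 0},
  {"hand": 1,"dx": -0.62,"dy": 1,"dz": 2.72,"ax": 0,"ay": 0,"az": 0},
  {"hand": 1,"dx": -0.62,"dy": 1,"dz": 2.72,"ax": 0,"ay": 0,"az": 0},
  {"hand": 1,"dx": -0.62,"dy": 1,"dz": 2.72,"ax": 0,"ay": 0,"az": 0},
])

```text
time_s: 3.43
position: [0.4526, 0.3615, 0.1984]
tool_rot: [[0.707, 0.689, 0.157], [-0.112, -0.111, 0.988], [0.698, -0.716, -0.002]]
ft_force: [0.1, -0.2, -0.1]
grip_width: 0.0854
```

```bash
sed -i 's/ if v!=0}})/}})/' h.py && python3 - <<'E'
from h import *
np.set_printoptions(precision=4,suppress=True)
S=snap('scene','s1.png');T=snap('top','t1.png')
o=np.zeros((500,800,3),np.uint8)
o[:,:440]=cv2.resize(S[225:325,215:303],(440,500),interpolation=cv2.INTER_CUBIC)
o[:,440:]=cv2.resize(T[165:215,218:254],(360,500),interpolation=cv2.INTER_CUBIC)
cv2.imwrite('pics/c6.png',o[:,:,::-1])
s=status.observe();print(s['time_s'],s['q'],s['position'],s['tool_rot'])
E
```

```text
3.5333 [ 42.0473  19.6393  94.7964 -48.9773  46.016   -9.9459] [0.4529 0.3627 0.1969] [[ 0.7089  0.688   0.1555]
 [-0.1094 -0.1105  0.9878]
 [ 0.6968 -0.7172 -0.0031]]
```

View pics/c6.png

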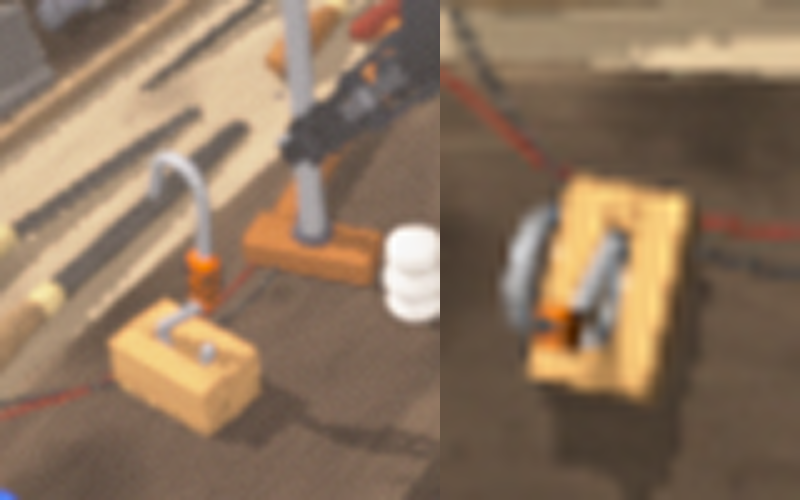

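```bash
python3 - <<'E'
from h import *
p,R=cur(); tR,hx,hy=tool(-8.5,45)
g=np.array([.5205,.3875,.097])
p,R=plan(p,R,g-.086*tR[:,1],tR,5,1.0)
p,R=plan(p,R,g+.014*tR[:,1],tR,5,1.0)
E
```

```text
[{"hand": 1.0, "dx": -0.51, "dy": 0.59, "dz": 0.69, "ax": 0.1, "ay": -0.0, "az": -0.2}, {"hand": 1.0, "dx": -0.52, "dy": 0.59, "dz": 0.7, "ax": 0.1, "ay": -0.1, "az": -0.1}, {"hand": 1.0, "dx": -0.51, "dy": 0.58, "dz": 0.69, "ax": 0.1, "ay": -0.0, "az": -0.2}, {"hand": 1.0, "dx": -0.52, "dy": 0.59, "dz": 0.69, "ax": 0.0, "ay": -0.1, "az": -0.2}, {"hand": 1.0, "dx": -0.52, "dy": 0.59, "dz": 0.69, "ax": 0.1, "ay": 0.0, "az": -0.1}]
ends [0.4604 0.3965 0.1578] max d 0.7 0.2
[{"hand": 1.0, "dx": 0.0, "dy": 2.0, "dz": 0.0, "ax": 0.0, "ay": 0.0, "az": -0.0}, {"hand": 1.0, "dx": 0.0, "dy": 2.0, "dz": 0.0, "ax": 0.0, "ay": 0.0, "az": -0.0}, {"hand": 1.0, "dx": 0.0, "dy": 2.0, "dz": 0.01, "ax": 0.0, "ay": 0.0, "az": -0.0}, {"hand": 1.0, "dx": 0.01, "dy": 2.0, "dz": -0.0, "ax": 0.0, "ay": 0.0, "az": -0.0}, {"hand": 1.0, "dx": -0.0, "dy": 2.0, "dz": -0.0, "ax": 0.0, "ay": 0.0, "az": -0.0}]
ends [0.5303 0.386  0.0871] max d 2.0 0.0
```

Emit:
jog_arm([
  {"hand": 1,"dx": -0.52,"dy": 0.6,"dz": 0.7,"ax": 0.1,"ay": 0,"az": -0.2},
  {"hand": 1,"dx": -0.52,"dy": 0.6,"dz": 0.7,"ax": 0.1,"ay": -0.1,"az": -0.2},
  {"hand": 1,"dx": -0.52,"dy": 0.6,"dz": 0.7,"ax": 0.1,"ay": 0,"az": -0.2},
  {"hand": 1,"dx": -0.52,"dy": 0.6,"dz": 0.7,"ax": 0,"ay": -0.1,"az": -0.2},
  {"hand": 1,"dx": -0.52,"dy": 0.6,"dz": 0.7,"ax": 0.1,"ay": 0,"az": -0.1},
])

```text
time_s: 3.95
position: [0.4606, 0.3941, 0.1597]
tool_rot: [[0.696, 0.702, 0.151], [-0.107, -0.106, 0.989], [0.71, -0.705, 0.001]]
ft_force: [0.9, -0.0, -1.2]
grip_width: 0.0855
```

Emit:
jog_arm([
  {"hand": 1,"dx": 0,"dy": 2,"dz": 0,"ax": 0,"ay": 0,"az": 0},
  {"hand": 1,"dx": 0,"dy": 2,"dz": 0,"ax": 0,"ay": 0,"az": 0},
  {"hand": 1,"dx": 0,"dy": 2,"dz": 0,"ax": 0,"ay": 0,"az": 0},
  {"hand": 1,"dx": 0,"dy": 2,"dz": 0,"ax": 0,"ay": 0,"az": 0},
  {"hand": 1,"dx": 0,"dy": 0,"dz": 0,"ax": 0,"ay": 0,"az": 0},
])

```text
time_s: 4.37
position: [0.518, 0.3843, 0.1009]
tool_rot: [[0.698, 0.699, 0.153], [-0.107, -0.109, 0.988], [0.708, -0.706, -0.001]]
ft_force: [0.1, -1.1, -0.3]
grip_width: 0.0857
```

```bash
python3 - <<'E'
from h import *
np.set_printoptions(precision=4,suppress=True)
S=snap('scene','s2.png');T=snap('top','t2.png')
o=np.zeros((500,800,3),np.uint8)
o[:,:440]=cv2.resize(S[225:325,215:303],(440,500),interpolation=cv2.INTER_CUBIC)
o[:,440:]=cv2.resize(T[165:215,218:254],(360,500),interpolation=cv2.INTER_CUBIC)
cv2.imwrite('pics/c7.png',o[:,:,::-1])
p,R=cur(); tR,hx,hy=tool(-8.5,45)
g=np.array([.5205,.3875,.097])
print(p)
p,R=plan(p,R,g+.014*tR[:,1],tR,5,1.0)
E
```

```text
[0.5168 0.3853 0.1033]
[{"hand": 1.0, "dx": -0.04, "dy": 0.42, "dz": 0.05, "ax": 0.0, "ay": -0.0, "az": 0.0}, {"hand": 1.0, "dx": -0.05, "dy": 0.41, "dz": 0.06, "ax": 0.0, "ay": -0.1, "az": 0.1}, {"hand": 1.0, "dx": -0.04, "dy": 0.42, "dz": 0.05, "ax": 0.1, "ay": -0.0, "az": -0.0}, {"hand": 1.0, "dx": -0.04, "dy": 0.42, "dz": 0.06, "ax": -0.0, "ay": -0.0, "az": 0.0}, {"hand": 1.0, "dx": -0.04, "dy": 0.41, "dz": 0.05, "ax": 0.0, "ay": -0.1, "az": 0.1}]
ends [0.5303 0.386  0.0871] max d 0.42 0.1
```

View pics/c7.png

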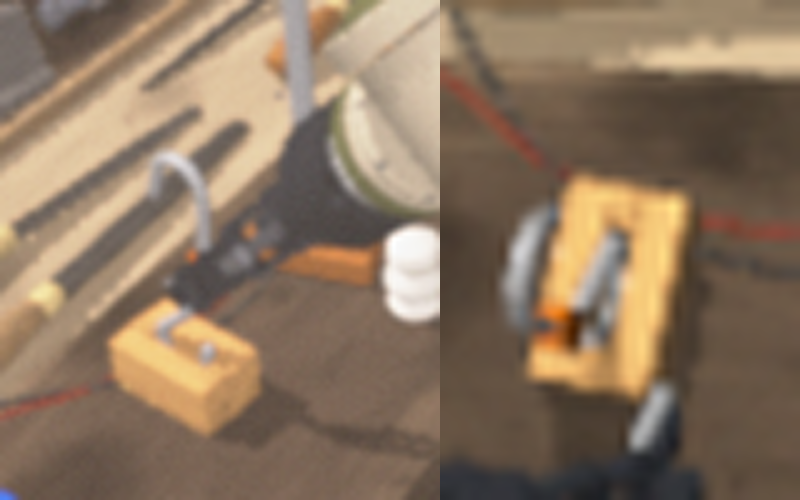

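```bash
python3 - <<'E'
from h import *
T=cv2.imread('pics/t2.png');S=cv2.imread('pics/s2.png')
p,R=cur(); q=proj('top',[p,p+R[:,2]*.043,p-R[:,2]*.043]); print(q); q2=proj('scene',[p,p+R[:,2]*.043,p-R[:,2]*.043]);print(q2)
o=np.zeros((400,800,3),np.uint8)
o[:,:400]=cv2.resize(T[175:225,205:255],(400,400),interpolation=cv2.INTER_CUBIC)
o[:,400:]=cv2.resize(S[245:305,225:285],(400,400),interpolation=cv2.INTER_CUBIC)
for a in q: cv2.circle(o,tuple(int(v) for v in ((a-[205,175]+.5)*8)),4,(255,0,255),1)
for a in q2: cv2.circle(o,tuple(int(v) for v in ((a-[225,245]+.5)*400/60+[400,0])),4,(255,0,255),1)
cv2.imwrite('pics/c8.png',o)
E
```

```text
[[229.55558525 198.20258793]
 [218.16944133 196.33618218]
 [240.97257399 200.07287106]]
[[256.33977878 277.74302254]
 [245.57936634 285.9865116 ]
 [266.50415208 269.9555516 ]]
```

View pics/c8.png

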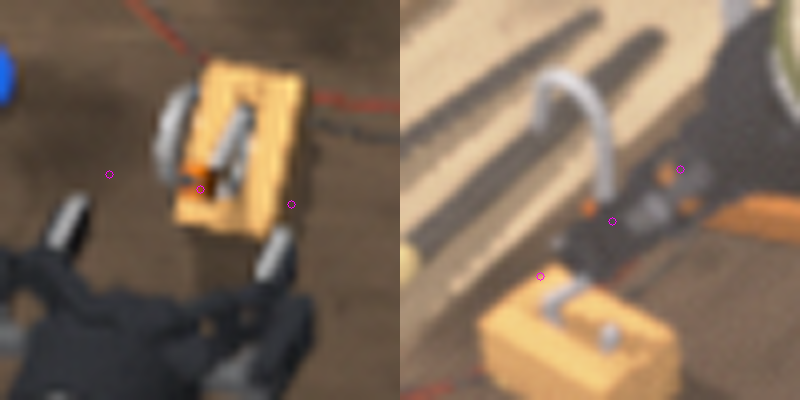

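Emit:
jog_arm([
  {"hand": 1,"dx": 0,"dy": 0.8,"dz": 0.1,"ax": 0,"ay": 0,"az": 0},
  {"hand": 1,"dx": 0,"dy": 0.8,"dz": 0.1,"ax": 0,"ay": 0,"az": 0},
  {"hand": 1,"dx": 0,"dy": 0.5,"dz": 0.05,"ax": 0,"ay": 0,"az": 0},
  {"hand": 0.5,"dx": 0,"dy": 0,"dz": 0,"ax": 0,"ay": 0,"az": 0},
  {"hand": 0.4,"dx": 0,"dy": 0,"dz": 0,"ax": 0,"ay": 0,"az": 0},
], newtons=40)

```text
time_s: 4.88
position: [0.532, 0.3861, 0.0886]
tool_rot: [[0.697, 0.702, 0.151], [-0.107, -0.106, 0.989], [0.709, -0.705, 0.001]]
ft_force: [-0.3, 0.7, 0.4]
grip_width: 0.0638
```

Emit:
jog_arm([
  {"hand": 0.35,"dx": 0,"dy": 0,"dz": 0,"ax": 0,"ay": 0,"az": 0},
  {"hand": 0.3,"dx": 0,"dy": 0,"dz": 0,"ax": 0,"ay": 0,"az": 0},
  {"hand": 0.2,"dx": 0,"dy": 0,"dz": 0,"ax": 0,"ay": 0,"az": 0},
  {"hand": 0,"dx": 0,"dy": 0,"dz": 0,"ax": 0,"ay": 0,"az": 0},
  {"hand": 0,"dx": 0,"dy": 0,"dz": 0,"ax": 0,"ay": 0,"az": 0},
], newtons=40)

```text
time_s: 5.3
position: [0.5319, 0.3862, 0.089]
tool_rot: [[0.696, 0.702, 0.15], [-0.107, -0.106, 0.989], [0.71, -0.704, 0.002]]
ft_force: [-1.7, -0.5, 1.9]
grip_width: 0.0107
```

Emit:
jog_arm([
  {"hand": 0,"dx": 0,"dy": 0,"dz": 0,"ax": 0,"ay": 0,"az": 0},
  {"hand": 0,"dx": 0,"dy": 0,"dz": 0,"ax": 0,"ay": 0,"az": 0},
  {"hand": 0,"dx": 0,"dy": 0,"dz": 0,"ax": 0,"ay": 0,"az": 0},
  {"hand": 0,"dx": 0,"dy": 0,"dz": 0,"ax": 0,"ay": 0,"az": 0},
  {"hand": 0,"dx": 0,"dy": 0,"dz": 0,"ax": 0,"ay": 0,"az": 0},
], newtons=60)

```text
time_s: 5.72
position: [0.532, 0.3862, 0.089]
tool_rot: [[0.696, 0.702, 0.15], [-0.107, -0.106, 0.989], [0.71, -0.704, 0.002]]
ft_force: [-1.8, -0.2, 2.9]
grip_width: 0.0095
```

```bash
python3 - <<'E'
from h import *
S=snap('scene','s3.png');T=snap('top','t3.png')
o=np.zeros((400,800,3),np.uint8)
o[:,:400]=cv2.resize(T[175:225,205:255],(400,400),interpolation=cv2.INTER_CUBIC)
o[:,400:]=cv2.resize(S[245:305,225:285],(400,400),interpolation=cv2.INTER_CUBIC)
cv2.imwrite('pics/c9.png',o[:,:,::-1])
print(status.observe())
E
```

```text
{'time_s': 5.8167, 'q': array([ 38.34301212,  33.87759581,  92.3511412 , -61.50102768,
        36.13575694,   3.18506204]), 'qvel': array([-0.04856473,  0.00718638, -0.03828693, -0.10364826, -0.02346903,
        0.06159886]), 'joint_efforts': array([-5.83286975e-01, -4.67129982e+01, -1.57791120e+01, -9.45576131e-01,
        4.85739496e-02,  5.64240036e-03]), 'position': array([0.53205936, 0.38623806, 0.08903789]), 'tool_rot': array([[ 0.69609533,  0.70203873,  0.15030937],
       [-0.10710771, -0.10547039,  0.98863741],
       [ 0.70991494, -0.70428518,  0.00177632]]), 'ft_force': array([-0.81127984, -0.29904628,  4.46614346]), 'wrist_torque': array([-0.05206008,  0.0741279 , -0.01833486]), 'grip_width': 0.009526176383515387}
```

View pics/c9.png

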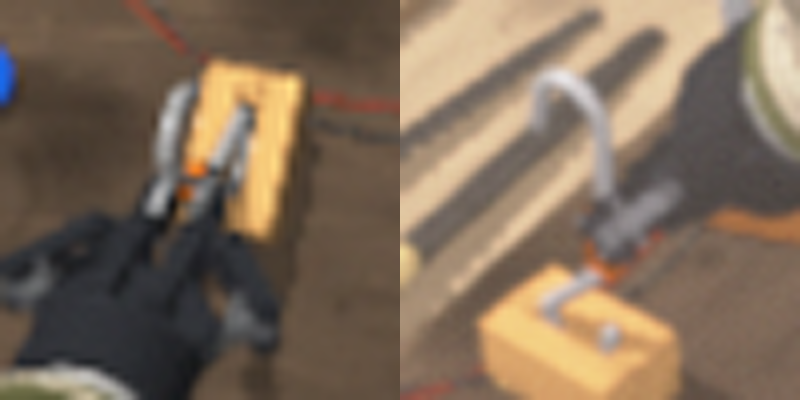

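Emit:
jog_arm([
  {"hand": 0,"dx": 0.35,"dy": -0.35,"dz": 0,"ax": 0,"ay": 0,"az": 0},
  {"hand": 0,"dx": 0.7,"dy": -0.7,"dz": 0,"ax": 0,"ay": 0,"az": 0},
  {"hand": 0,"dx": 0.7,"dy": -0.7,"dz": 0,"ax": 0,"ay": 0,"az": 0},
  {"hand": 0,"dx": 0.7,"dy": -0.7,"dz": 0,"ax": 0,"ay": 0,"az": 0},
  {"hand": 0,"dx": 0.7,"dy": -0.7,"dz": 0,"ax": 0,"ay": 0,"az": 0},
], newtons=60)

```text
time_s: 6.23
position: [0.5315, 0.3858, 0.1332]
tool_rot: [[0.697, 0.701, 0.151], [-0.107, -0.106, 0.989], [0.709, -0.706, 0.001]]
ft_force: [-0.4, -0.0, -1.4]
grip_width: 0.0098
```

Emit:
jog_arm([
  {"hand": 0,"dx": 1.4,"dy": -1.4,"dz": 0,"ax": 0,"ay": 0,"az": 0},
  {"hand": 0,"dx": 1.4,"dy": -1.4,"dz": 0,"ax": 0,"ay": 0,"az": 0},
  {"hand": 0,"dx": 1.4,"dy": -1.4,"dz": 0,"ax": 0,"ay": 0,"az": 0},
  {"hand": 0,"dx": 1.4,"dy": -1.4,"dz": 0,"ax": 0,"ay": 0,"az": 0},
  {"hand": 0,"dx": 1.4,"dy": -1.4,"dz": 0,"ax": 0,"ay": 0,"az": 0},
], newtons=60)

```text
time_s: 6.65
position: [0.531, 0.3858, 0.2326]
tool_rot: [[0.698, 0.7, 0.15], [-0.107, -0.106, 0.989], [0.708, -0.706, 0.001]]
ft_force: [0.4, 0.9, -0.9]
grip_width: 0.0092
```

```bash
python3 - <<'E'
from h import *
S=snap('scene','s4.png');T=snap('top','t4.png')
o=np.zeros((500,800,3),np.uint8)
o[:,:400]=cv2.resize(T[160:210,205:245],(400,500),interpolation=cv2.INTER_CUBIC)
o[:,400:]=cv2.resize(S[185:285,215:295],(400,500),interpolation=cv2.INTER_CUBIC)
cv2.imwrite('pics/c10.png',o[:,:,::-1])
s=status.observe();print(s['time_s'],s['q'],s['position'],s['tool_rot'])
E
```

```text
6.75 [ 38.36449791  23.02389353  82.43648719 -43.46121871  48.86638586
 -20.93456615] [0.53195511 0.38652689 0.23562835] [[ 0.69372713  0.70440658  0.15018003]
 [-0.10927716 -0.10315922  0.98864386]
 [ 0.71189969 -0.70226031  0.0054112 ]]
```

View pics/c10.png

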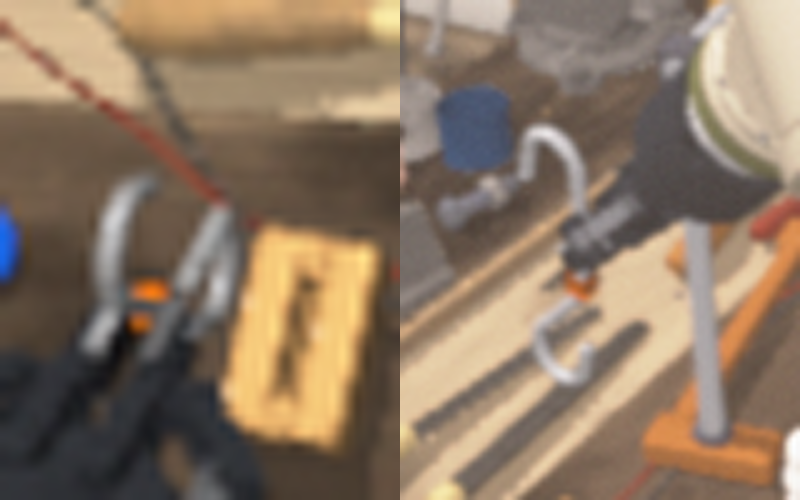

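```bash
cat > fit.py <<'E'
from h import *
from scipy.optimize import least_squares
np.set_printoptions(precision=4,suppress=True)
def fit(so,st,p,R,full=False,w=None):
    "so: [(hx,hz,u,v)] scene, st same top ; p,R tool. returns hook origin in tool coords and pitch rel."
    yaw=np.arctan2(-R[0,2],R[1,2]); 
    def RH(q): return Ro.from_euler('ZYX',[yaw+q[5] if full else yaw,q[3],q[4]]).as_matrix() 
    def res(q):
        o=q[:3]; H=RH(q); r=[]
        for n,L in(('scene',so),('top',st)):
            P=[o+H@np.array([a/1e3,0,b/1e3]) for a,b,_,_ in L]
            r.append((proj(n,P)-np.array(L)[:,2:]).ravel())
        return np.concatenate(r+[np.array([q[4]/.03,q[5]/.03 if full else 0])])
    q0=np.r_[p+np.array([-.02,0,-.08]),0,0,0]
    s=least_squares(res,q0); print('hook origin',s.x[:3],'pitch,roll,yaw deg',np.degrees(s.x[3:]),np.degrees(yaw)); print('res',s.fun.round(2))
    return s.x[:3],RH(s.x)
E
python3 - <<'E'
from fit import *
p,R=cur()
S=lambda x,y:((x+.5)/5-.5+215,(y+.5)/5-.5+185); T=lambda x,y:((x+.5)/10-.5+205,(y+.5)/10-.5+160)
so=[(18,128)+S(127,180),(-20,38)+S(188,346),(0,165)+S(146,132),(18,25)+S(143,347)]
st=[(18,128)+T(152,183),(-20,38)+T(197,332)]
o,H=fit(so,st,p,R)
g=o+H@np.array([-.018,0,.089]); print('grip',g,'in tool',R.T@(g-p))
u=o+H@np.array([0,0,.147]); print('upper',u,'in tool',R.T@(u-p))
E
```

```text
hook origin [0.5405 0.385  0.1499] pitch,roll,yaw deg [-1.0458  0.8929  0.    ] -8.63748693346376
res [-0.48  0.71 -0.04 -0.14 -0.64  0.22 -0.51 -1.21  1.03  0.92 -0.13  1.01
  0.52  0.  ]
grip [0.5208 0.3866 0.2386] in tool [-0.0056 -0.0099 -0.0016]
upper [0.5375 0.3831 0.2969] in tool [ 0.0478 -0.0388 -0.0022]
```

```bash
cat > rail.py <<'E'
from fit import *
RY=8.9; RM=np.array([.5625,.126,.295])
tR,rx,ry=tool(RY,45)
ut=np.array([.0478,-.0388,-.0022])
def tcp(x,y,z,ut=ut): # desired hook_upper in rail frame (mm)
    return RM+rx*x/1e3+ry*y/1e3+np.array([0,0,z/1e3])-tR@ut
E
python3 - <<'E'
from rail import *
p,R=cur()
p,R=plan(p,R,p+np.array([-.08,-.02,.05]),R,5,0)
print(tcp(-80,0,45))
p,R=plan(p,R,tcp(-80,0,45),tR,15,0)
E
```

```text
[{"hand": 0, "dx": -0.35, "dy": -1.79, "dz": -0.63, "ax": 0.0, "ay": 0.0, "az": 0.0}, {"hand": 0, "dx": -0.36, "dy": -1.79, "dz": -0.63, "ax": 0.0, "ay": 0.0, "az": 0.0}, {"hand": 0, "dx": -0.35, "dy": -1.78, "dz": -0.63, "ax": 0.0, "ay": 0.0, "az": 0.0}, {"hand": 0, "dx": -0.36, "dy": -1.79, "dz": -0.63, "ax": 0.0, "ay": 0.0, "az": 0.0}, {"hand": 0, "dx": -0.35, "dy": -1.79, "dz": -0.63, "ax": 0.0, "ay": 0.0, "az": 0.0}]
ends [0.452  0.3665 0.2856] max d 1.79 0.0
[0.4768 0.1148 0.2788]
[{"hand": 0, "dx": 0.27, "dy": 0.32, "dz": -1.63, "ax": 0.8, "ay": -0.8, "az": 0.0}, {"hand": 0, "dx": 0.24, "dy": 0.3, "dz": -1.65, "ax": 0.8, "ay": -0.9, "az": 0.1}, {"hand": 0, "dx": 0.22, "dy": 0.28, "dz": -1.65, "ax": 0.8, "ay": -0.8, "az": -0.0}, {"hand": 0, "dx": 0.19, "dy": 0.25, "dz": -1.65, "ax": 0.9, "ay": -0.9, "az": 0.0}, {"hand": 0, "dx": 0.17, "dy": 0.23, "dz": -1.67, "ax": 0.8, "ay": -0.8, "az": 0.0}]
[{"hand": 0, "dx": 0.14, "dy": 0.2, "dz": -1.66, "ax": 0.8, "ay": -0.8, "az": 0.1}, {"hand": 0, "dx": 0.13, "dy": 0.18, "dz": -1.68, "ax": 0.8, "ay": -0.9, "az": 0.0}, {"hand": 0, "dx": 0.09, "dy": 0.16, "dz": -1.67, "ax": 0.8, "ay": -0.8, "az": 0.0}, {"hand": 0, "dx": 0.07, "dy": 0.13, "dz": -1.68, "ax": 0.8, "ay": -0.8, "az": 0.1}, {"hand": 0, "dx": 0.05, "dy": 0.11, "dz": -1.69, "ax": 0.9, "ay": -0.9, "az": -0.0}]
[{"hand": 0, "dx": 0.03, "dy": 0.08, "dz": -1.68, "ax": 0.8, "ay": -0.8, "az": 0.0}, {"hand": 0, "dx": -0.01, "dy": 0.06, "dz": -1.69, "ax": 0.8, "ay": -0.9, "az": 0.0}, {"hand": 0, "dx": -0.02, "dy": 0.04, "dz": -1.68, "ax": 0.8, "ay": -0.8, "az": 0.1}, {"hand": 0, "dx": -0.05, "dy": 0.01, "dz": -1.69, "ax": 0.8, "ay": -0.8, "az": 0.0}, {"hand": 0, "dx": -0.08, "dy": -0.01, "dz": -1.69, "ax": 0.8, "ay": -0.9, "az": 0.0}]
ends [0.4768 0.1148 0.2787] max d 1.69 0.9
```

Emit:
jog_arm([
  {"hand": 0,"dx": -0.35,"dy": -1.8,"dz": -0.6,"ax": 0,"ay": 0,"az": 0},
  {"hand": 0,"dx": -0.35,"dy": -1.8,"dz": -0.6,"ax": 0,"ay": 0,"az": 0},
  {"hand": 0,"dx": -0.35,"dy": -1.8,"dz": -0.6,"ax": 0,"ay": 0,"az": 0},
  {"hand": 0,"dx": -0.35,"dy": -1.8,"dz": -0.6,"ax": 0,"ay": 0,"az": 0},
  {"hand": 0,"dx": -0.35,"dy": -1.8,"dz": -0.6,"ax": 0,"ay": 0,"az": 0},
])

```text
time_s: 7.17
position: [0.4504, 0.3671, 0.2819]
tool_rot: [[0.698, 0.7, 0.151], [-0.106, -0.107, 0.989], [0.708, -0.706, -0.0]]
ft_force: [0.3, -0.4, -1.6]
grip_width: 0.0091
```

Emit:
jog_arm([
  {"hand": 0,"dx": 0.27,"dy": 0.32,"dz": -1.64,"ax": 0.8,"ay": -0.8,"az": 0},
  {"hand": 0,"dx": 0.24,"dy": 0.3,"dz": -1.64,"ax": 0.8,"ay": -0.9,"az": 0.1},
  {"hand": 0,"dx": 0.22,"dy": 0.28,"dz": -1.65,"ax": 0.8,"ay": -0.8,"az": 0},
  {"hand": 0,"dx": 0.19,"dy": 0.25,"dz": -1.65,"ax": 0.9,"ay": -0.9,"az": 0},
  {"hand": 0,"dx": 0.17,"dy": 0.23,"dz": -1.66,"ax": 0.8,"ay": -0.8,"az": 0},
])

```text
time_s: 7.58
position: [0.4592, 0.2829, 0.2795]
tool_rot: [[0.707, 0.706, 0.048], [-0.033, -0.034, 0.999], [0.707, -0.707, -0.001]]
ft_force: [0.0, -0.1, 0.2]
grip_width: 0.0097
```

Emit:
jog_arm([
  {"hand": 0,"dx": 0.14,"dy": 0.2,"dz": -1.66,"ax": 0.8,"ay": -0.8,"az": 0.1},
  {"hand": 0,"dx": 0.13,"dy": 0.18,"dz": -1.67,"ax": 0.8,"ay": -0.9,"az": 0},
  {"hand": 0,"dx": 0.09,"dy": 0.16,"dz": -1.67,"ax": 0.8,"ay": -0.8,"az": 0},
  {"hand": 0,"dx": 0.07,"dy": 0.13,"dz": -1.68,"ax": 0.8,"ay": -0.8,"az": 0.1},
  {"hand": 0,"dx": 0.05,"dy": 0.11,"dz": -1.69,"ax": 0.9,"ay": -0.9,"az": 0},
])

```text
time_s: 8.0
position: [0.4675, 0.1991, 0.2776]
tool_rot: [[0.709, 0.703, -0.054], [0.04, 0.037, 0.999], [0.704, -0.71, -0.001]]
ft_force: [-0.4, 0.1, -0.4]
grip_width: 0.0097
```

Emit:
jog_arm([
  {"hand": 0,"dx": 0.03,"dy": 0.08,"dz": -1.68,"ax": 0.8,"ay": -0.8,"az": 0},
  {"hand": 0,"dx": 0,"dy": 0.06,"dz": -1.69,"ax": 0.8,"ay": -0.9,"az": 0},
  {"hand": 0,"dx": -0.02,"dy": 0.04,"dz": -1.69,"ax": 0.8,"ay": -0.8,"az": 0.1},
  {"hand": 0,"dx": -0.05,"dy": 0,"dz": -1.69,"ax": 0.8,"ay": -0.8,"az": 0},
  {"hand": 0,"dx": -0.08,"dy": 0,"dz": -1.69,"ax": 0.8,"ay": -0.9,"az": 0},
])

```text
time_s: 8.42
position: [0.4758, 0.1153, 0.2758]
tool_rot: [[0.702, 0.695, -0.155], [0.112, 0.107, 0.988], [0.703, -0.711, -0.003]]
ft_force: [0.5, -0.0, -2.3]
grip_width: 0.0096
```

```bash
python3 - <<'E'
from rail import *
S=snap('scene','s5.png');T=snap('top','t5.png')
o=np.zeros((500,800,3),np.uint8)
o[:,:400]=cv2.resize(T[150:210,270:318],(400,500),interpolation=cv2.INTER_CUBIC)
o[:,400:]=cv2.resize(S[155:255,260:340],(400,500),interpolation=cv2.INTER_CUBIC)
cv2.imwrite('pics/c11.png',o[:,:,::-1])
s=status.observe();print(s['time_s'],s['q'],s['position'],s['tool_rot'],tcp(-80,0,45))
E
```

```text
8.5167 [  -6.7954   -4.4009  109.587    20.0098   32.8033 -118.2823] [0.4763 0.1137 0.2758] [[ 0.703   0.695  -0.1509]
 [ 0.1095  0.1039  0.9885]
 [ 0.7027 -0.7115 -0.0031]] [0.4768 0.1148 0.2788]
```

View pics/c11.png

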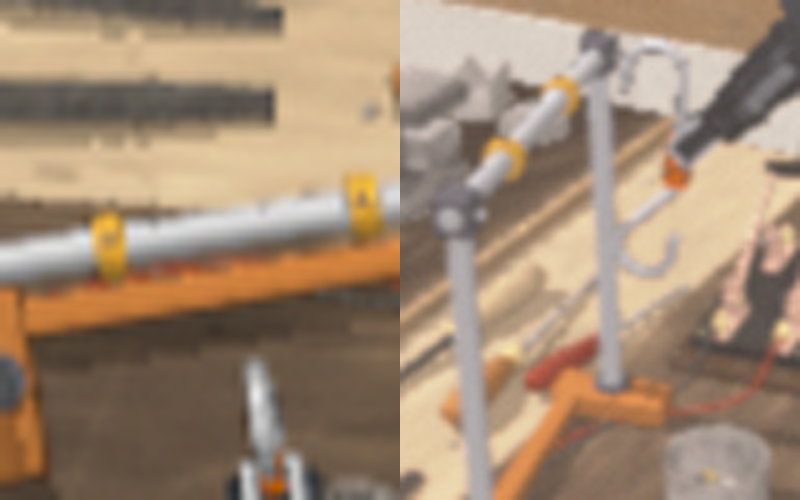

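```bash
python3 - <<'E'
from rail import *
p,R=cur()
S=lambda x,y:((x+.5)/5-.5+260,(y+.5)/5-.5+155); k=400/48;T=lambda x,y:((x+.5)/k-.5+270,(y+.5)/k-.5+150)
so=[(18,128)+S(222,93),(-20,38)+S(272,236),(0,165)+S(255,49)]
st=[(22,147)+T(252,359)]
o,H=fit(so,st,p,R)
for n,v in (('grip',[-.018,0,.089]),('upper',[0,0,.147]),('tip',[.018,0,.128])):
    g=o+H@np.array(v); print(n,g,'in tool',R.T@(g-p),'rail',np.array([rx@(g-RM),ry@(g-RM),g[2]-.295])*1e3)
for z in(.2755,.2803,.2855): # predicted images if hook origin drop differs
    pass
Tm=cv2.imread('pics/t5.png')[:,:,::-1].copy(); print(blobs(Tm,(275,165,325,188),(18,120,120),(32,255,255)))
E
```

```text
hook origin [0.4929 0.1153 0.1933] pitch,roll,yaw deg [-5.2094  0.1069  0.    ] 8.679951613584178
res [ 0.24  0.66 -0.19 -0.37 -0.19 -0.33  0.03  0.14  0.06  0.  ]
grip [0.4672 0.1112 0.2803] in tool [-0.0035 -0.0099 -0.0011] rail [-96.4799   0.0892 -14.6967]
upper [0.4797 0.113  0.3397] in tool [ 0.0472 -0.0432 -0.0014] rail [-83.8209  -0.0675  44.698 ]
tip [0.4991 0.116  0.3224] in tool [ 0.0491 -0.0171 -0.0013] rail [-64.1701  -0.1076  27.4108]
[(25, [313.16, 174.28], [311, 171, 5, 8]), (26, [282.69, 178.62], [281, 175, 4, 8])]
```

Emit:
jog_arm([
  {"hand": 0,"dx": 1.17,"dy": 1.15,"dz": 0,"ax": 0,"ay": 0,"az": 0},
  {"hand": 0,"dx": 1.17,"dy": 1.15,"dz": 0,"ax": 0,"ay": 0,"az": 0},
  {"hand": 0,"dx": 1.17,"dy": 1.15,"dz": 0,"ax": 0,"ay": 0,"az": 0},
  {"hand": 0,"dx": 1.17,"dy": 1.15,"dz": 0,"ax": 0,"ay": 0,"az": 0},
  {"hand": 0,"dx": 1.17,"dy": 1.15,"dz": 0,"ax": 0,"ay": 0,"az": 0},
])

```text
time_s: 8.93
position: [0.5575, 0.1296, 0.2761]
tool_rot: [[0.703, 0.694, -0.154], [0.111, 0.106, 0.988], [0.702, -0.712, -0.002]]
ft_force: [-34.1, -9.1, 22.9]
grip_width: 0.0095
```

```bash
python3 - <<'E'
from rail import *
S=snap('scene','s6.png');T=snap('top','t6.png')
o=np.zeros((500,800,3),np.uint8)
o[:,:400]=cv2.resize(T[150:200,275:315],(400,500),interpolation=cv2.INTER_CUBIC)
o[:,400:]=cv2.resize(S[145:220,250:310],(400,500),interpolation=cv2.INTER_CUBIC)
cv2.imwrite('pics/c12.png',o[:,:,::-1])
s=status.observe();p,R=cur();print(s['time_s'],p,R)
for v in ([.0478,-.0388,-.0022],[.0472,-.0432,-.0014]):
    g=p+R@np.array(v);print('rail',np.array([rx@(g-RM),ry@(g-RM),g[2]-.295])*1e3)
E
```

```text
9.0333 [0.5579 0.1296 0.2759] [[ 0.7033  0.694  -0.1542]
 [ 0.1113  0.1067  0.988 ]
 [ 0.7021 -0.7121 -0.0022]]
rail [ 2.8282  2.2374 42.0739]
rail [-0.688   3.0452 44.7839]
```

View pics/c12.png

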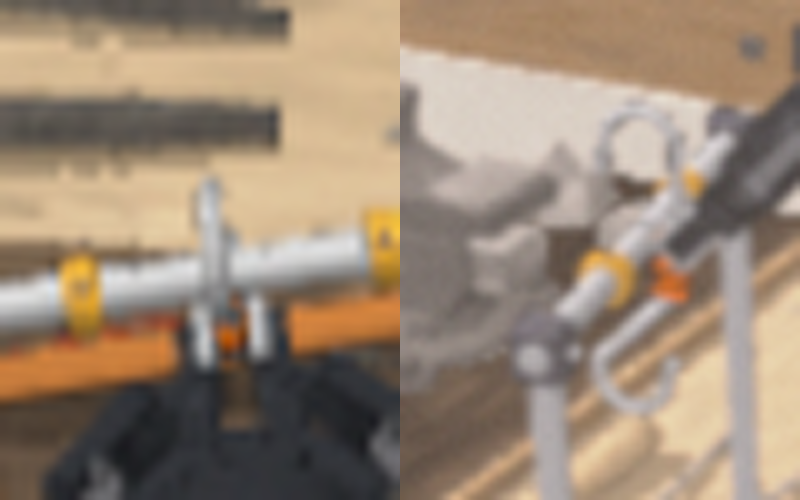

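```bash
python3 - <<'E'
from rail import *
p,R=cur(); s=status.observe(); print(s['ft_force'],s['wrist_torque'],s['grip_width'],s['joint_efforts'])
k=400/60
S=lambda x,y:((x+.5)/k-.5+250,(y+.5)/k-.5+145); T=lambda x,y:((x+.5)/10-.5+275,(y+.5)/10-.5+150)
so=[(-20,38)+S(268,362),(0,165)+S(238,112),(18,25)+S(200,365)]
st=[(22,147)+T(210,180)]
o,H=fit(so,st,p,R)
for n,v in (('grip',[-.018,0,.089]),('upper',[0,0,.147]),('tip',[.018,0,.128])):
    g=o+H@np.array(v); print(n,g,'in tool',R.T@(g-p),'rail',np.array([rx@(g-RM),ry@(g-RM),g[2]-.295])*1e3)
F=s['ft_force'];M=s['wrist_torque']
r=np.cross(F,M)/(F@F); print('lever',r, 'rail dir F',rx@F,ry@F,F[2])
S=cv2.imread('pics/s6.png'); cv2.imwrite('pics/c13.png',cv2.resize(S[140:215,255:330],(750,600)[::1] and (600,600),interpolation=cv2.INTER_CUBIC))
E
```

```text
[-0.2185 -0.7281 -1.5381] [-0.0135  0.4683  0.0134] 0.009731126538779887 [ -0.1625 -28.3491 -24.6797   0.3321  -1.9827   0.1081]
hook origin [0.5725 0.13   0.1936] pitch,roll,yaw deg [-4.8274  0.1126  0.    ] 8.870688534991519
res [ 0.29 -0.45  0.06  0.21 -0.31  0.23 -0.03 -0.03  0.07  0.  ]
grip [0.5474 0.126  0.2807] in tool [-0.0044 -0.0112 -0.002 ] rail [-14.9498   2.2945 -14.2678]
upper [0.5603 0.1279 0.34  ] in tool [ 0.0465 -0.0442 -0.0023] rail [-1.8947  2.1738 45.0411]
tip [0.5796 0.1309 0.3226] in tool [ 0.0482 -0.0181 -0.0022] rail [17.6404  2.2012 27.6233]
lever [ 0.2414  0.0081 -0.0381] rail dir F -0.3285589161795484 -0.6855255778480367 -1.5381269908026842
```

View pics/c13.png

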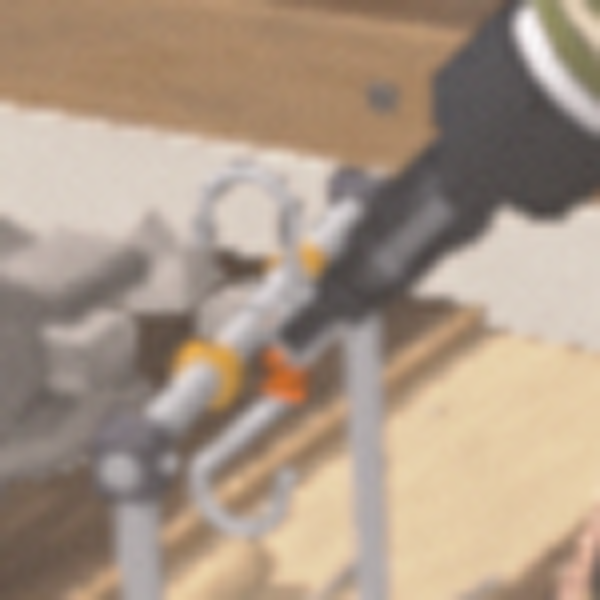

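Emit:
jog_arm([
  {"hand": 0,"dx": -0.63,"dy": 0.78,"dz": 0,"ax": 0,"ay": 0,"az": 0},
  {"hand": 0,"dx": -0.63,"dy": 0.78,"dz": 0,"ax": 0,"ay": 0,"az": 0},
  {"hand": 0,"dx": -0.7,"dy": 0.7,"dz": 0,"ax": 0,"ay": 0,"az": 0},
  {"hand": 0,"dx": -0.5,"dy": 0.5,"dz": 0,"ax": 0,"ay": 0,"az": 0},
  {"hand": 0,"dx": -0.3,"dy": 0.3,"dz": 0,"ax": 0,"ay": 0,"az": 0},
])

```text
time_s: 9.45
position: [0.5586, 0.1294, 0.2347]
tool_rot: [[0.703, 0.694, -0.154], [0.112, 0.107, 0.988], [0.703, -0.712, -0.003]]
ft_force: [0.1, -0.4, -0.8]
grip_width: 0.0095
```

```bash
python3 - <<'E'
from rail import *
S=snap('scene','s7.png');T=snap('top','t7.png')
o=np.zeros((500,800,3),np.uint8)
o[:,:400]=cv2.resize(T[150:200,275:315],(400,500),interpolation=cv2.INTER_CUBIC)
o[:,400:]=cv2.resize(S[155:230,250:310],(400,500),interpolation=cv2.INTER_CUBIC)
cv2.imwrite('pics/c14.png',o[:,:,::-1])
s=status.observe();p,R=cur();print(s['time_s'],p,s['ft_force'])
for v in ([.0468,-.0436,-.002],):
    g=p+R@np.array(v);print('rail',np.array([rx@(g-RM),ry@(g-RM),g[2]-.295])*1e3)
E
```

```text
9.55 [0.559  0.1292 0.2354] [-0.2978  0.4287 -1.1446]
rail [-0.3907  1.8548  4.2676]
```

View pics/c14.png

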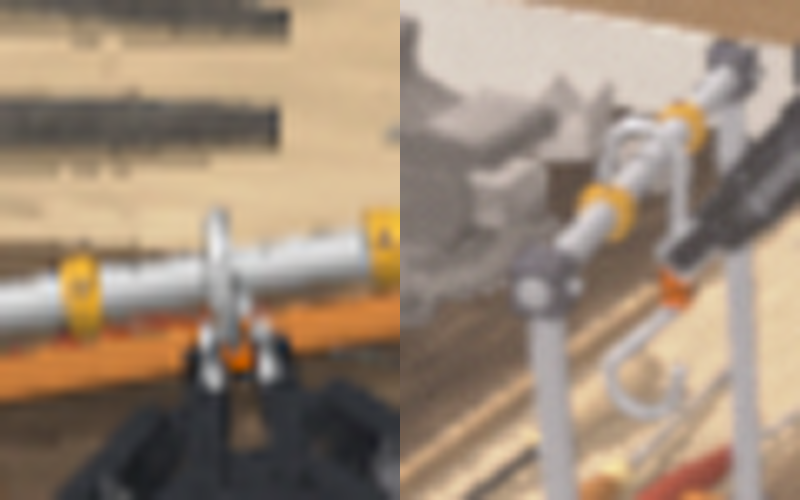

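Emit:
jog_arm([
  {"hand": 0,"dx": -0.2,"dy": 0.2,"dz": 0,"ax": 0,"ay": 0,"az": 0},
  {"hand": 0,"dx": -0.2,"dy": 0.2,"dz": 0,"ax": 0,"ay": 0,"az": 0},
  {"hand": 0,"dx": -0.15,"dy": 0.15,"dz": 0,"ax": 0,"ay": 0,"az": 0},
  {"hand": 0,"dx": -0.1,"dy": 0.1,"dz": 0,"ax": 0,"ay": 0,"az": 0},
  {"hand": 0,"dx": 0,"dy": 0,"dz": 0,"ax": 0,"ay": 0,"az": 0},
])

```text
time_s: 9.97
position: [0.5593, 0.1288, 0.2269]
tool_rot: [[0.701, 0.696, -0.154], [0.112, 0.106, 0.988], [0.704, -0.71, -0.003]]
ft_force: [0.5, 0.3, -1.4]
grip_width: 0.0099
```

Emit:
jog_arm([
  {"hand": 0,"dx": -0.1,"dy": 0.1,"dz": 0,"ax": 0,"ay": 0,"az": 0},
  {"hand": 0,"dx": 0,"dy": 0,"dz": 0,"ax": 0,"ay": 0,"az": 0},
  {"hand": 0,"dx": -0.1,"dy": 0.1,"dz": 0,"ax": 0,"ay": 0,"az": 0},
  {"hand": 0,"dx": 0,"dy": 0,"dz": 0,"ax": 0,"ay": 0,"az": 0},
  {"hand": 0,"dx": 0,"dy": 0,"dz": 0,"ax": 0,"ay": 0,"az": 0},
])

```text
time_s: 10.38
position: [0.5594, 0.1288, 0.2243]
tool_rot: [[0.701, 0.696, -0.154], [0.112, 0.106, 0.988], [0.704, -0.71, -0.003]]
ft_force: [0.0, 0.1, -0.9]
grip_width: 0.0096
```

Emit:
jog_arm([
  {"hand": 0,"dx": -0.1,"dy": 0.1,"dz": 0,"ax": 0,"ay": 0,"az": 0},
  {"hand": 0,"dx": 0,"dy": 0,"dz": 0,"ax": 0,"ay": 0,"az": 0},
  {"hand": 0,"dx": -0.1,"dy": 0.1,"dz": 0,"ax": 0,"ay": 0,"az": 0},
  {"hand": 0,"dx": 0,"dy": 0,"dz": 0,"ax": 0,"ay": 0,"az": 0},
  {"hand": 0,"dx": 0,"dy": 0,"dz": 0,"ax": 0,"ay": 0,"az": 0},
])

```text
time_s: 10.8
position: [0.5599, 0.1287, 0.2223]
tool_rot: [[0.7, 0.698, -0.154], [0.112, 0.106, 0.988], [0.706, -0.708, -0.004]]
ft_force: [1.3, -0.3, 3.5]
grip_width: 0.0097
```

Emit:
jog_arm([
  {"hand": 0.12,"dx": 0,"dy": 0,"dz": 0,"ax": 0,"ay": 0,"az": 0},
  {"hand": 0.2,"dx": 0,"dy": 0,"dz": 0,"ax": 0,"ay": 0,"az": 0},
  {"hand": 0.3,"dx": 0,"dy": 0,"dz": 0,"ax": 0,"ay": 0,"az": 0},
  {"hand": 0.4,"dx": 0,"dy": 0,"dz": 0,"ax": 0,"ay": 0,"az": 0},
  {"hand": 0.4,"dx": 0,"dy": 0,"dz": 0,"ax": 0,"ay": 0,"az": 0},
])

```text
time_s: 11.22
position: [0.5592, 0.1288, 0.2212]
tool_rot: [[0.701, 0.696, -0.155], [0.112, 0.107, 0.988], [0.704, -0.71, -0.003]]
ft_force: [-0.2, -0.7, 0.0]
grip_width: 0.0342
```

Emit:
jog_arm([
  {"hand": 0.5,"dx": 0,"dy": 0,"dz": 0,"ax": 0,"ay": 0,"az": 0},
  {"hand": 0.5,"dx": 0,"dy": -0.5,"dz": 0,"ax": 0,"ay": 0,"az": 0},
  {"hand": 0.5,"dx": 0,"dy": -1.5,"dz": 0,"ax": 0,"ay": 0,"az": 0},
  {"hand": 0.5,"dx": 0,"dy": -2,"dz": 0,"ax": 0,"ay": 0,"az": 0},
  {"hand": 0.5,"dx": 0,"dy": -2,"dz": 0,"ax": 0,"ay": 0,"az": 0},
])

```text
time_s: 11.63
position: [0.5167, 0.1224, 0.2643]
tool_rot: [[0.702, 0.696, -0.154], [0.112, 0.106, 0.988], [0.704, -0.711, -0.003]]
ft_force: [-0.4, 0.1, -0.8]
grip_width: 0.0429
```

```bash
python3 - <<'E'
from rail import *
S=snap('scene','s8.png');T=snap('top','t8.png')
o=np.zeros((500,800,3),np.uint8)
o[:,:400]=cv2.resize(T[160:210,275:315],(400,500),interpolation=cv2.INTER_CUBIC)
o[:,400:]=cv2.resize(S[155:255,250:330],(400,500),interpolation=cv2.INTER_CUBIC)
cv2.imwrite('pics/c15.png',o[:,:,::-1])
s=status.observe();p,R=cur();print(s['time_s'],p,s['ft_force'],s['grip_width'])
E
```

```text
11.7333 [0.5168 0.1224 0.2666] [-0.2369  0.2651  0.3935] 0.042748393360183344
```

View pics/c15.png

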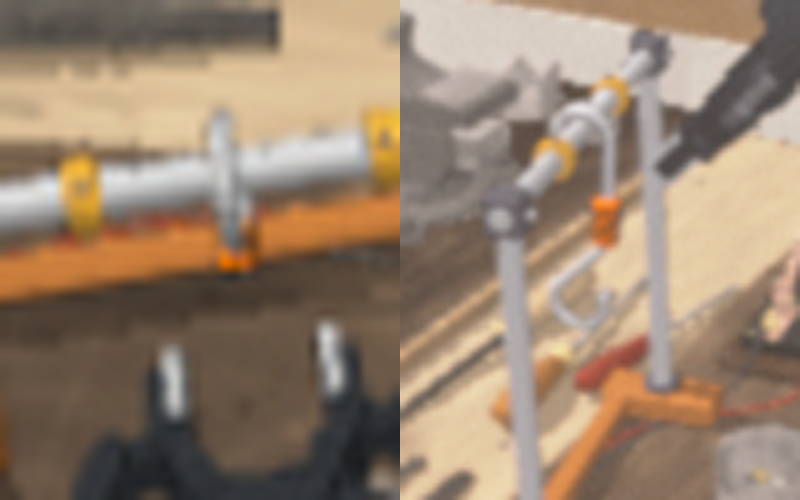

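The hook hangs on the bar between the collars, clear of the fingers. Next is the pail.

```bash
python3 - <<'E'
from rail import *
T=cv2.imread('pics/t8.png');S=cv2.imread('pics/s8.png')
o=np.zeros((420,800,3),np.uint8)
o[:,:420]=cv2.resize(T[192:222,430:460],(420,420),interpolation=cv2.INTER_CUBIC)
o[:,420:]=cv2.resize(S[168:210,346:384],(380,420),interpolation=cv2.INTER_CUBIC)
cv2.imwrite('pics/c16.png',o)
E
```

```text
(no output)
```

View pics/c16.png

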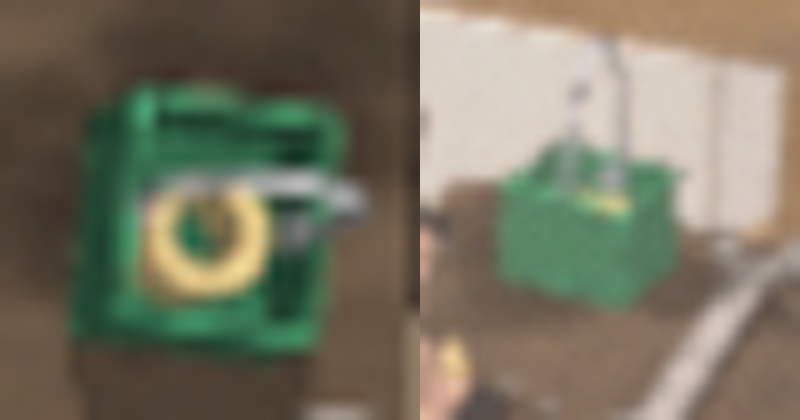

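```bash
python3 - <<'E'
from rail import *
T=lambda x,y:((x+.5)/14-.5+430,(y+.5)/14-.5+192); S=lambda x,y:((x-420+.5)/10-.5+346,(y+.5)/10-.5+168)
C=np.array([onz('top',T(*c),.048) for c in [(137,88),(346,108),(318,352),(104,332)]])
print(C,C.mean(0)); print(np.linalg.norm(np.roll(C,-1,0)-C,axis=1))
e=C[0]+C[1]-C[2]-C[3];print('x ang',np.degrees(np.arctan2(e[1],e[0])));e=C[0]-C[1]+C[3]-C[2];print('y ang-90',np.degrees(np.arctan2(e[1],e[0]))-90)
print('peak',tri(S(606,45),T(366,195)),onz('top',T(366,195),.118))
SC=np.array([onz('scene',S(*c),.048) for c in [(500,190),(622,212),(680,172),(568,146)]]);print('scene',SC,SC.mean(0))
print('bush',onz('top',T(208,235),.033))
print('front wall bottom',onz('top',T(318,352),.0), onz('top',T(72,335),0),onz('top',T(88,102),0))
g=np.array([blobs(cv2.imread('pics/t8.png')[:,:,::-1].copy(),(425,190,465,225),(60,100,30),(90,255,255))],dtype=object);print(g)
E
```

```text
[[ 0.5351 -0.4076  0.048 ]
 [ 0.5301 -0.4655  0.048 ]
 [ 0.4627 -0.4553  0.048 ]
 [ 0.4676 -0.3964  0.048 ]] [ 0.4989 -0.4312  0.048 ]
[0.0581 0.0682 0.0591 0.0684]
x ang -9.01007937473599
y ang-90 -4.83106030902664
peak (array([ 0.4996, -0.4504,  0.1063]), np.float64(0.002978208192159681)) [ 0.4966 -0.447   0.118 ]
scene [[ 0.5316 -0.4007  0.048 ]
 [ 0.4731 -0.4022  0.048 ]
 [ 0.4635 -0.4533  0.048 ]
 [ 0.5205 -0.4585  0.048 ]] [ 0.4972 -0.4287  0.048 ]
bush [ 0.4965 -0.4305  0.033 ]
front wall bottom [ 0.4679 -0.4707  0.    ] [ 0.472  -0.4009  0.    ] [ 0.5383 -0.4074  0.    ]
[[[174 list([443.25, 207.02]) list([435, 198, 19, 19])]]]
```

```bash
python3 - <<'E'
from rail import *
a=np.radians(-7);px=np.array([np.cos(a),np.sin(a),0]);py=np.array([-np.sin(a),np.cos(a),0])
for y,z in [(25,48),(25,60),(12,90),(0,116),(-12,90),(-25,60),(-25,48)]:
    P=np.array([.498,-.430,0])+py*y/1e3+[0,0,z/1e3]
    print(y,z,((proj('top',P)[0]-[430,192]+.5)*14).round(),((proj('scene',P)[0]-[346,168]+.5)*10+[420,0]).round())
E
```

```text
25 48 [133. 211.] [567. 199.]
25 60 [145. 206.] [568. 175.]
12 90 [225. 198.] [584. 105.]
0 116 [300. 191.] [598.  43.]
-12 90 [314. 209.] [608.  86.]
-25 60 [327. 230.] [618. 136.]
-25 48 [313. 235.] [617. 159.]
```

```bash
cat > fk.py <<'E'
from h import *
from scipy.optimize import least_squares
D=[([-80.5749,21.8371,74.3783,-.0001,83.8588,-12.3359],[.2039,-.5105,.2092]),
([42.0473,19.6393,94.7964,-48.9773,46.016,-9.9459],[.4529,.3627,.1969]),
([38.34301,33.8776,92.35114,-61.50103,36.13575,3.18506],[.53206,.38624,.08904]),
([38.3645,23.02389,82.43649,-43.46122,48.86639,-20.93457],[.53196,.38653,.23563]),
([-6.7954,-4.4009,109.587,20.0098,32.8033,-118.2823],[.4763,.1137,.2758])]
def ori(q):
    q=np.radians(q); E=Ro.from_euler
    return (E('z',q[0])*E('y',q[1]+q[2])*E('z',q[3])*E('y',q[4])*E('z',q[5])).as_matrix()
def pos(q,g):
    q=np.asarray(q,float); a1,d1,L2,e,L3,t,t2=g; r=np.radians(q);E=Ro.from_euler
    A=E('z',r[0]).as_matrix(); v=np.array([a1,0,d1])+E('y',r[1]).as_matrix()@np.array([0,0,L2])+E('y',r[1]+r[2]).as_matrix()@np.array([e,0,L3])
    return A@v+ori(q)@np.array([0,0,t])
def fitg():
    D2=D+[(s['q'],s['position']) for s in [status.observe()]]
    f=lambda g:np.concatenate([pos(q,g)-p for q,p in D2]+[[1e-3*(g[0]),1e-3*g[3],1e-3*g[6]]])
    s=least_squares(f,[0,.3,.4,0,.4,.25,0]); return s.x,s.fun
E
python3 - <<'E'
from fk import *
np.set_printoptions(precision=4,suppress=True)
p,R=cur();q=status.observe()['q']
print(ori(q),R,q); M=ori(q).T@R; print('M',M)
for qq,pp in D[:1]: print(ori(qq)@M)
g,r=fitg();print(g,np.abs(r[:-3]).max())
E
```

```text
[[ 0.1544 -0.6981  0.6992]
 [-0.988  -0.1121  0.1062]
 [ 0.0043 -0.7072 -0.707 ]] [[ 0.6981  0.6992 -0.1544]
 [ 0.1121  0.1062  0.988 ]
 [ 0.7072 -0.707  -0.0043]] [  -4.461     1.021   106.3876   18.8787   29.6819 -116.2332]
M [[ 0. -0. -1.]
 [-1. -0.  0.]
 [-0.  1. -0.]]
[[-0.9287 -0.0002  0.3707]
 [-0.3707  0.0013 -0.9287]
 [-0.0003 -1.     -0.0013]]
[ 0.1329 -0.0163  0.4158 -0.0315  0.2666  0.1373  0.    ] 0.14280563182866535
```

```bash
cat >> fk.py <<'E'
def rows(q):
    r=np.radians(q);E=Ro.from_euler
    A=E('z',r[0]).as_matrix();B=A@E('y',r[1]).as_matrix();C=A@E('y',r[1]+r[2]).as_matrix();F=ori(q)
    return np.column_stack([A[:,0],[0,0,1],B[:,0],B[:,2],C[:,0],C[:,2],F[:,2]])
E
python3 - <<'E'
from fk import *
np.set_printoptions(precision=4,suppress=True)
s=status.observe(); D2=D+[(s['q'],s['position'])]
A=np.vstack([rows(q) for q,_ in D2]);b=np.concatenate([p for _,p in D2])
x,_,rk,sv=np.linalg.lstsq(A,b,rcond=1e-4);print(x,rk,sv,(A@x-b).reshape(-1,3))
E
```

```text
[ 0.1189 -0.0136  0.0592  0.4108 -0.0319  0.2264  0.1314] 7 [4.7676 4.2129 1.022  0.4175 0.4078 0.2772 0.2431] [[-0.113  -0.037   0.0122]
 [ 0.0326 -0.0209 -0.0024]
 [ 0.0296 -0.0288  0.0047]
 [ 0.0003 -0.0521 -0.0163]
 [-0.0143 -0.1442  0.0026]
 [-0.0152 -0.1404 -0.0008]]
```

```bash
cat >> fk.py <<'E'
def rows2(q):
    r=np.radians(q);E=Ro.from_euler
    A=E('z',r[0]).as_matrix();C=A@E('y',r[1]+r[2]).as_matrix();W=C@E('z',r[3]).as_matrix();V=W@E('y',r[4]).as_matrix()
    return np.column_stack([rows(q),A[:,1]]), np.column_stack([W[:,0],W[:,1],V[:,0]])
E
python3 - <<'E'
from fk import *
np.set_printoptions(precision=4,suppress=True)
s=status.observe(); D2=D+[(s['q'],s['position'])]
b=np.concatenate([p for _,p in D2])
A1=np.vstack([rows2(q)[0] for q,_ in D2]);A2=np.vstack([np.column_stack(rows2(q)) for q,_ in D2])
for A in(A1,A2):
    x,_,rk,sv=np.linalg.lstsq(A,b,rcond=1e-4);print(x,rk,np.abs(A@x-b).max())
E
```

```text
[-0.0001  0.1301  0.      0.5372  0.103   0.3508  0.2791  0.1175] 8 2.9848593543019275e-05
[-0.0001  0.1301  0.0001  0.5372  0.1031  0.3508  0.2791  0.1175 -0.
 -0.      0.0001] 11 3.289504876810567e-05
```

```bash
cat >> fk.py <<'E'
G=np.array([-.0001,.1301,0,.5372,.103,.3508,.2791,.1175])
M=np.array([[0,0,-1],[-1,0,0],[0,1,0]],float)
def fk(q): return rows2(q)[0]@G, ori(q)@M
LO=np.array([-178.18,-50.72,12.68,-81.47,9.98,-165.26]);HI=np.array([178.18,133.34,142.11,261.47,163.14,165.26])
def ik(p,R,q0):
    def f(q):
        a,B=fk(q); return np.r_[(a-p)*10,Ro.from_matrix(B.T@R).as_rotvec()]
    s=least_squares(f,np.clip(q0,LO+.1,HI-.1),bounds=(LO,HI),x_scale=30); return s.x,np.abs(s.fun).max()
E
python3 - <<'E'
from fk import *
from rail import RM
np.set_printoptions(precision=2,suppress=True)
q=status.observe()['q']; print(q)
for tilt in (35,40,45,50):
    R,hx,hy=tool(-7,tilt); p=np.array([.498,-.43,0])+[0,0,.018]
    R2,rx,ry=tool(8.9,tilt); 
    best=[]
    for n,pp,RR in(('pail',p,R),('up',p+[0,0,.15],R),('rail pre',RM*[1,1,0]-rx*.06+[0,0,.1],R2),('ins',RM*[1,1,0]-rx*.009+[0,0,.095],R2),('final',RM*[1,1,0]+[0,0,.055],R2)):
        sols=[ik(pp,RR,q0) for q0 in(q,[-40,30,90,50,40,-150],[-45,30,90,60,40,-60],[-10,30,90,20,40,-110],[-45,30,90,-60,40,60],[-45,20,90,150,40,60])]
        ok=sorted([s for s in sols if s[1]<1e-3],key=lambda s:np.abs(s[0]-q).max())
        print(tilt,n,[o[0].round(1).tolist() for o in ok[:1]],len(ok))
E
```

```text
[  -4.46    1.02  106.39   18.88   29.68 -116.23]
35 pail [] 0
35 up [[-63.2, 25.1, 85.6, 36.1, 54.0, -163.9]] 5
35 rail pre [[-4.3, 16.6, 116.9, 32.0, 14.3, -132.0]] 5
35 ins [[-2.6, 21.1, 109.9, 24.5, 16.0, -123.1]] 5
35 final [[-2.3, 26.3, 111.1, 38.5, 10.3, -137.2]] 5
40 pail [[-65.0, 38.0, 97.1, 61.3, 38.4, 164.1]] 1
40 up [] 0
40 rail pre [] 0
40 ins [] 0
40 final [] 0
45 pail [[-66.8, 39.1, 99.7, 72.0, 40.0, 152.4]] 1
45 up [] 0
45 rail pre [[-5.9, 18.4, 124.7, 124.1, 12.6, 134.6]] 1
45 ins [] 0
45 final [[-3.5, 28.4, 118.5, 141.8, 14.2, 118.5]] 1
50 pail [[-68.5, 40.5, 102.0, 81.5, 42.9, 141.8]] 1
50 up [] 0
50 rail pre [[-6.8, 20.5, 128.6, 145.6, 21.5, 112.3]] 1
50 ins [[-4.4, 24.0, 121.1, 144.1, 17.5, 116.0]] 1
50 final [[-4.1, 30.5, 121.9, 154.7, 23.7, 105.0]] 1
```

```bash
cat >> fk.py <<'E'
FL=np.diag([-1.,1,-1])
def toolf(yaw,tilt): return tool(yaw,tilt)[0]@FL
def chain(q,wps,verbose=True):
    "wps list of (p,R,n); returns joint extremes"
    p,R=fk(q)
    for j,(tp,tR,n) in enumerate(wps):
        rv=Ro.from_matrix(R.T@tR).as_rotvec(); Q=[];e=0;p0=p.copy();st=0
        for k in range(1,n+1):
            q2,er=ik(p0+(tp-p0)*k/n,R@Ro.from_rotvec(rv*k/n).as_matrix(),q); st=max(st,np.abs(q2-q).max()); q=q2;e=max(e,er);Q.append(q)
        Q=np.array(Q); p,R=np.array(tp),tR
        if verbose: print(j,'err %.4f step %.1f'%(e,st),'end',q.round(1).tolist(),'J5min %.1f J4 %.0f..%.0f J6 %.0f..%.0f'%(Q[:,4].min(),Q[:,3].min(),Q[:,3].max(),Q[:,5].min(),Q[:,5].max()))
    return q
E
python3 - <<'E'
from fk import *
from rail import RM
q0=status.observe()['q']; p0,R0=fk(q0)
PC=np.array([.498,-.43,0])
for tilt in(50,55,60):
  for sg in(1,-1):
    Rp=toolf(-7,tilt); hx=tool(-7,tilt)[1]
    Rh=R0@Ro.from_euler('y',90*sg,degrees=True).as_matrix()
    g=PC+[0,0,.018]
    R2=toolf(8.9,tilt);rx=tool(8.9,tilt)[1]; B=RM*[1,1,0]
    print('tilt',tilt,sg)
    try:
      chain(q0,[(np.array([.42,.05,.33]),R0,8),(np.array([.40,-.15,.33]),Rh,14),(g-.1*Rp[:,1]+[0,0,.05],Rp,14),(g-.1*Rp[:,1],Rp,4),(g,Rp,6),(g+[0,0,.09],Rp,6),(np.array([.38,-.2,.15]),Rp,8),(B-rx*.12+[0,0,.10],R2,14),(B-rx*.06+[0,0,.095],R2,5),(B-rx*.009+[0,0,.095],R2,6),(B+[0,0,.055],R2,5),(B-.12*R2[:,1]+[0,0,.055],R2,6)])
    except Exception as e: print(e)
E
```

```text
tilt 50 1
0 err 0.0000 step 3.8 end [-26.2, -16.6, 109.0, 30.6, 52.4, -136.4] J5min 31.7 J4 20..31 J6 -136..-119
1 err 0.0000 step 5.0 end [-66.8, -10.2, 104.9, 44.8, 76.4, -83.3] J5min 54.6 J4 33..45 J6 -134..-83
2 err 0.0000 step 5.9 end [-77.3, 25.2, 104.8, 65.7, 52.3, -24.3] J5min 52.3 J4 46..66 J6 -80..-24
3 err 0.0000 step 2.5 end [-77.3, 30.7, 107.5, 71.9, 49.3, -34.2] J5min 49.3 J4 67..72 J6 -34..-27
4 err 0.0000 step 1.7 end [-68.5, 40.5, 102.0, 81.5, 42.9, -38.2] J5min 42.9 J4 74..81 J6 -38..-35
5 err 0.0000 step 3.0 end [-68.5, 31.0, 98.7, 68.8, 46.2, -20.5] J5min 43.2 J4 69..79 J6 -35..-20
6 err 0.0000 step 4.8 end [-75.1, 6.7, 133.0, 74.4, 47.6, -35.6] J5min 45.3 J4 71..76 J6 -36..-23
7 err 0.0000 step 6.9 end [-11.0, 17.8, 138.0, 146.4, 28.2, -72.8] J5min 28.2 J4 77..146 J6 -73..-37
8 err 0.0000 step 1.8 end [-6.8, 21.4, 128.9, 147.3, 22.6, -69.6] J5min 22.6 J4 147..147 J6 -72..-70
9 err 0.0000 step 1.3 end [-4.4, 24.0, 121.1, 144.1, 17.5, -64.0] J5min 17.5 J4 144..147 J6 -69..-64
10 err 0.0000 step 2.9 end [-4.1, 30.5, 121.9, 154.7, 23.7, -75.0] J5min 18.7 J4 147..155 
[... 5636 characters left out ...]
-45.5, 28.3, 102.3, -81.5, 10.0, -165.3] J5min 10.0 J4 -81..-81 J6 -165..-165
6 err 0.7627 step 3.6 end [-34.1, 5.1, 128.1, -81.5, 10.5, -165.3] J5min 10.0 J4 -81..-81 J6 -165..-165
7 err 0.6317 step 3.7 end [10.8, 15.3, 123.8, -81.5, 17.9, -165.3] J5min 11.9 J4 -81..-81 J6 -165..-165
8 err 0.3566 step 1.2 end [9.1, 20.0, 117.6, -81.5, 15.3, -165.3] J5min 15.3 J4 -81..-81 J6 -165..-165
9 err 0.3797 step 0.9 end [8.0, 23.4, 112.3, -81.5, 13.2, -165.3] J5min 13.2 J4 -81..-81 J6 -165..-165
10 err 0.3770 step 1.0 end [8.3, 28.3, 110.7, -81.5, 13.9, -165.3] J5min 13.3 J4 -81..-81 J6 -165..-165
11 err 0.3628 step 2.4 end [10.1, 14.5, 122.3, -81.5, 16.9, -165.3] J5min 14.3 J4 -81..-81 J6 -165..-165
```

```bash
python3 - <<'E'
from fk import *
s=status.observe();q0=s['q']; p,R=cur(); R0=R
PC=np.array([.498,-.43,0]); Rp=toolf(-7,52); g=PC+[0,0,.018]
Rh=R0@Ro.from_euler('y',90,degrees=True).as_matrix()
W=[(np.array([.43,.06,.33]),R0,5),(np.array([.40,-.15,.33]),Rh,15),(g-.1*Rp[:,1]+[0,0,.04],Rp,15)]
chain(q0,W)
for w in W: p,R=plan(p,R,w[0],w[1],w[2],1.0)
E
```

```text
0 err 0.0000 step 5.1 end [-22.4, -15.0, 108.1, 28.4, 50.0, -132.6] J5min 32.8 J4 21..28 J6 -133..-119
1 err 0.0000 step 4.5 end [-66.8, -10.2, 104.9, 44.8, 76.4, -83.3] J5min 52.0 J4 31..45 J6 -131..-83
2 err 0.0000 step 5.1 end [-78.3, 27.1, 106.7, 70.1, 52.5, -30.5] J5min 52.5 J4 47..70 J6 -81..-30
[{"hand": 1.0, "dx": -0.45, "dy": -2.24, "dz": -0.97, "ax": 0.0, "ay": 0.0, "az": 0.0}, {"hand": 1.0, "dx": -0.46, "dy": -2.25, "dz": -0.97, "ax": 0.0, "ay": 0.0, "az": 0.0}, {"hand": 1.0, "dx": -0.45, "dy": -2.24, "dz": -0.97, "ax": 0.0, "ay": 0.0, "az": 0.0}, {"hand": 1.0, "dx": -0.46, "dy": -2.24, "dz": -0.97, "ax": 0.0, "ay": 0.0, "az": 0.0}, {"hand": 1.0, "dx": -0.45, "dy": -2.25, "dz": -0.97, "ax": 0.0, "ay": 0.0, "az": 0.0}]
ends [0.43 0.06 0.33] max d 2.25 0.0
[{"hand": 1.0, "dx": -0.3, "dy": -0.29, "dz": -1.35, "ax": 0.0, "ay": 6.0, "az": 0.0}, {"hand": 1.0, "dx": -0.15, "dy": -0.29, "dz": -1.38, "ax": 0.0, "ay": 6.0, "az": -0.0}, {"hand": 1.0, "dx": -0.01, "dy": -0.29, "dz": -1.38, "ax": 0.0, "ay": 6.0, "az": -0.0}, {"hand": 1.0, "dx": 0.14, "dy": -0.28, "dz": -1.38, "ax": 0.0
[... 1640 characters left out ...]
, "dy": 0.92, "dz": 0.44, "ax": 1.0, "ay": 6.7, "az": -0.3}, {"hand": 1.0, "dx": 1.98, "dy": 0.93, "dz": 0.67, "ax": 1.0, "ay": 6.6, "az": -0.2}, {"hand": 1.0, "dx": 1.89, "dy": 0.96, "dz": 0.87, "ax": 1.0, "ay": 6.7, "az": -0.3}]
[{"hand": 1.0, "dx": 1.76, "dy": 0.98, "dz": 1.07, "ax": 1.0, "ay": 6.7, "az": -0.2}, {"hand": 1.0, "dx": 1.63, "dy": 1.01, "dz": 1.25, "ax": 1.0, "ay": 6.7, "az": -0.3}, {"hand": 1.0, "dx": 1.47, "dy": 1.04, "dz": 1.42, "ax": 1.0, "ay": 6.7, "az": -0.3}, {"hand": 1.0, "dx": 1.29, "dy": 1.07, "dz": 1.56, "ax": 1.0, "ay": 6.7, "az": -0.2}, {"hand": 1.0, "dx": 1.1, "dy": 1.1, "dz": 1.67, "ax": 1.0, "ay": 6.6, "az": -0.3}]
ends [ 0.4197 -0.4204  0.1196] max d 2.11 6.7
```

Emit:
jog_arm([
  {"hand": 0.5,"dx": -0.45,"dy": -2.24,"dz": -0.97,"ax": 0,"ay": 0,"az": 0},
  {"hand": 0.5,"dx": -0.45,"dy": -2.24,"dz": -0.97,"ax": 0,"ay": 0,"az": 0},
  {"hand": 0.5,"dx": -0.45,"dy": -2.24,"dz": -0.97,"ax": 0,"ay": 0,"az": 0},
  {"hand": 1,"dx": -0.45,"dy": -2.24,"dz": -0.97,"ax": 0,"ay": 0,"az": 0},
  {"hand": 1,"dx": -0.45,"dy": -2.24,"dz": -0.97,"ax": 0,"ay": 0,"az": 0},
])

```text
time_s: 12.15
position: [0.4307, 0.06, 0.328]
tool_rot: [[0.701, 0.696, -0.155], [0.113, 0.107, 0.988], [0.704, -0.71, -0.003]]
ft_force: [0.5, -0.8, 0.3]
grip_width: 0.0653
```

Emit:
jog_arm([
  {"hand": 1,"dx": -0.3,"dy": -0.3,"dz": -1.35,"ax": 0,"ay": 6,"az": 0},
  {"hand": 1,"dx": -0.15,"dy": -0.3,"dz": -1.4,"ax": 0,"ay": 6,"az": 0},
  {"hand": 1,"dx": 0,"dy": -0.3,"dz": -1.4,"ax": 0,"ay": 6,"az": 0},
  {"hand": 1,"dx": 0.15,"dy": -0.3,"dz": -1.4,"ax": 0,"ay": 6,"az": 0},
  {"hand": 1,"dx": 0.3,"dy": -0.3,"dz": -1.35,"ax": 0,"ay": 6,"az": 0},
])

```text
time_s: 12.57
position: [0.4213, -0.0115, 0.3283]
tool_rot: [[0.683, 0.696, 0.221], [-0.402, 0.106, 0.909], [0.61, -0.71, 0.353]]
ft_force: [0.2, 0.2, 0.6]
grip_width: 0.0855
```

Emit:
jog_arm([
  {"hand": 1,"dx": 0.4,"dy": -0.3,"dz": -1.3,"ax": 0,"ay": 6,"az": 0},
  {"hand": 1,"dx": 0.55,"dy": -0.3,"dz": -1.3,"ax": 0,"ay": 6,"az": 0},
  {"hand": 1,"dx": 0.7,"dy": -0.3,"dz": -1.2,"ax": 0,"ay": 6,"az": 0},
  {"hand": 1,"dx": 0.8,"dy": -0.3,"dz": -1.1,"ax": 0,"ay": 6,"az": 0},
  {"hand": 1,"dx": 0.9,"dy": -0.3,"dz": -1.05,"ax": 0,"ay": 6,"az": 0},
])

```text
time_s: 12.98
position: [0.4107, -0.0815, 0.3285]
tool_rot: [[0.481, 0.696, 0.533], [-0.803, 0.106, 0.586], [0.352, -0.71, 0.61]]
ft_force: [0.1, -0.2, 0.0]
grip_width: 0.0857
```

Emit:
jog_arm([
  {"hand": 1,"dx": 1,"dy": -0.3,"dz": -0.95,"ax": 0,"ay": 6,"az": 0},
  {"hand": 1,"dx": 1.1,"dy": -0.3,"dz": -0.8,"ax": 0,"ay": 6,"az": 0},
  {"hand": 1,"dx": 1.2,"dy": -0.3,"dz": -0.7,"ax": 0,"ay": 6,"az": 0},
  {"hand": 1,"dx": 1.25,"dy": -0.3,"dz": -0.6,"ax": 0,"ay": 6,"az": 0},
  {"hand": 1,"dx": 1.3,"dy": -0.3,"dz": -0.4,"ax": 0,"ay": 6,"az": 0},
])

```text
time_s: 13.4
position: [0.4, -0.1512, 0.3288]
tool_rot: [[0.15, 0.696, 0.702], [-0.989, 0.106, 0.106], [-0.001, -0.71, 0.704]]
ft_force: [-0.1, 0.1, -0.3]
grip_width: 0.0855
```

```bash
python3 - <<'E'
from fk import *
np.set_printoptions(precision=3,suppress=True)
s=status.observe();q0=s['q']; p,R=cur(); print(s['time_s'],p,q0,R[:,1])
PC=np.array([.498,-.43,0]); Rp=toolf(-7,52); g=PC+[0,0,.018]
W=[(g-.1*Rp[:,1]+[0,0,.04],Rp,15)]
chain(q0,W)
for w in W: p,R=plan(p,R,w[0],w[1],w[2],1.0)
E
```

```text
13.4 [ 0.4   -0.151  0.329] [-66.723 -10.023 104.848  44.554  76.319 -82.888] [ 0.696  0.106 -0.71 ]
0 err 0.0000 step 5.0 end [-78.3, 27.1, 106.7, 70.1, 52.5, -30.5] J5min 52.5 J4 46..70 J6 -80..-30
[{"hand": 1.0, "dx": 1.8, "dy": 0.89, "dz": -1.08, "ax": 1.0, "ay": 6.7, "az": -0.2}, {"hand": 1.0, "dx": 1.9, "dy": 0.88, "dz": -0.88, "ax": 1.0, "ay": 6.6, "az": -0.3}, {"hand": 1.0, "dx": 1.99, "dy": 0.88, "dz": -0.67, "ax": 1.0, "ay": 6.7, "az": -0.2}, {"hand": 1.0, "dx": 2.06, "dy": 0.87, "dz": -0.44, "ax": 1.1, "ay": 6.6, "az": -0.3}, {"hand": 1.0, "dx": 2.09, "dy": 0.88, "dz": -0.23, "ax": 1.0, "ay": 6.7, "az": -0.2}]
[{"hand": 1.0, "dx": 2.1, "dy": 0.88, "dz": 0.0, "ax": 1.0, "ay": 6.6, "az": -0.3}, {"hand": 1.0, "dx": 2.08, "dy": 0.9, "dz": 0.23, "ax": 1.0, "ay": 6.7, "az": -0.2}, {"hand": 1.0, "dx": 2.03, "dy": 0.91, "dz": 0.46, "ax": 1.0, "ay": 6.7, "az": -0.2}, {"hand": 1.0, "dx": 1.97, "dy": 0.93, "dz": 0.67, "ax": 1.0, "ay": 6.6, "az": -0.3}, {"hand": 1.0, "dx": 1.87, "dy": 0.95, "dz": 0.88, "ax": 1.1, "ay": 6.7, "az": -0.2}]
[{"hand": 1.0, "dx": 1.76, "dy": 0.97, "dz": 1.07, "ax": 1.0, "ay": 6.6, "az": -0.3}, {"hand": 1.0, "dx": 1.62, "dy": 1.01, "dz": 1.25, "ax": 1.0, "ay": 6.7, "az": -0.2}, {"hand": 1.0, "dx": 1.45, "dy": 1.03, "dz": 1.41, "ax": 1.0, "ay": 6.6, "az": -0.3}, {"hand": 1.0, "dx": 1.29, "dy": 1.07, "dz": 1.55, "ax": 1.0, "ay": 6.7, "az": -0.2}, {"hand": 1.0, "dx": 1.08, "dy": 1.09, "dz": 1.67, "ax": 1.0, "ay": 6.7, "az": -0.3}]
ends [ 0.42 -0.42  0.12] max d 2.1 6.7
```

Emit:
jog_arm([
  {"hand": 1,"dx": 1.8,"dy": 0.9,"dz": -1.08,"ax": 1,"ay": 6.7,"az": -0.2},
  {"hand": 1,"dx": 1.9,"dy": 0.9,"dz": -0.88,"ax": 1,"ay": 6.6,"az": -0.3},
  {"hand": 1,"dx": 2,"dy": 0.88,"dz": -0.67,"ax": 1,"ay": 6.7,"az": -0.2},
  {"hand": 1,"dx": 2.05,"dy": 0.87,"dz": -0.44,"ax": 1.1,"ay": 6.6,"az": -0.3},
  {"hand": 1,"dx": 2.1,"dy": 0.88,"dz": -0.23,"ax": 1,"ay": 6.7,"az": -0.2},
])

```text
time_s: 13.82
position: [0.4073, -0.2414, 0.2584]
tool_rot: [[-0.257, 0.755, 0.603], [-0.884, 0.069, -0.463], [-0.392, -0.652, 0.65]]
ft_force: [1.2, -0.2, 0.4]
grip_width: 0.0856
```

Emit:
jog_arm([
  {"hand": 1,"dx": 2.1,"dy": 0.88,"dz": 0,"ax": 1,"ay": 6.6,"az": -0.3},
  {"hand": 1,"dx": 2.08,"dy": 0.9,"dz": 0.23,"ax": 1,"ay": 6.7,"az": -0.2},
  {"hand": 1,"dx": 2.03,"dy": 0.9,"dz": 0.46,"ax": 1,"ay": 6.7,"az": -0.2},
  {"hand": 1,"dx": 1.97,"dy": 0.93,"dz": 0.67,"ax": 1,"ay": 6.6,"az": -0.3},
  {"hand": 1,"dx": 1.87,"dy": 0.95,"dz": 0.88,"ax": 1.1,"ay": 6.7,"az": -0.2},
])

```text
time_s: 14.23
position: [0.4143, -0.3314, 0.1889]
tool_rot: [[-0.542, 0.788, 0.293], [-0.483, -0.007, -0.875], [-0.687, -0.616, 0.385]]
ft_force: [-0.4, -0.2, -0.0]
grip_width: 0.0855
```

Emit:
jog_arm([
  {"hand": 1,"dx": 1.76,"dy": 0.97,"dz": 1.07,"ax": 1,"ay": 6.6,"az": -0.3},
  {"hand": 1,"dx": 1.62,"dy": 1,"dz": 1.25,"ax": 1,"ay": 6.7,"az": -0.2},
  {"hand": 1,"dx": 1.45,"dy": 1.03,"dz": 1.4,"ax": 1,"ay": 6.6,"az": -0.3},
  {"hand": 1,"dx": 1.3,"dy": 1.07,"dz": 1.55,"ax": 1,"ay": 6.7,"az": -0.2},
  {"hand": 1,"dx": 1.1,"dy": 1.1,"dz": 1.67,"ax": 1,"ay": 6.7,"az": -0.3},
])

```text
time_s: 14.65
position: [0.421, -0.4211, 0.119]
tool_rot: [[-0.611, 0.782, -0.123], [0.077, -0.095, -0.992], [-0.788, -0.616, -0.002]]
ft_force: [0.5, 0.5, 0.4]
grip_width: 0.0857
```

```bash
python3 - <<'E'
from fk import *
np.set_printoptions(precision=3,suppress=True)
S=snap('scene','s9.png');T=snap('top','t9.png')
o=np.zeros((480,800,3),np.uint8)
o[:,:400]=cv2.resize(T[190:250,420:470],(400,480),interpolation=cv2.INTER_CUBIC)
o[:,400:]=cv2.resize(S[150:222,340:400],(400,480),interpolation=cv2.INTER_CUBIC)
cv2.imwrite('pics/c17.png',o[:,:,::-1])
s=status.observe();q0=s['q']; p,R=cur(); print(s['time_s'],p,q0,R[:,1])
PC=np.array([.498,-.43,0]); Rp=toolf(-7,52); g=PC+[0,0,.018]
W=[(g-.1*Rp[:,1],Rp,5),(g,Rp,5)]
chain(q0,W)
for w in W: p,R=plan(p,R,w[0],w[1],w[2],1.0)
E
```

```text
14.75 [ 0.421 -0.422  0.118] [-78.174  27.277 106.475  70.049  52.484 -30.357] [ 0.782 -0.095 -0.617]
0 err 0.0000 step 1.7 end [-78.3, 31.7, 108.7, 75.1, 50.6, -38.5] J5min 50.6 J4 71..75 J6 -39..-32
1 err 0.0000 step 2.1 end [-69.1, 41.2, 102.8, 84.8, 44.4, -42.1] J5min 44.4 J4 77..85 J6 -42..-39
[{"hand": 1.0, "dx": 0.63, "dy": 0.46, "dz": -0.02, "ax": 0.0, "ay": 0.0, "az": 0.0}, {"hand": 1.0, "dx": 0.62, "dy": 0.46, "dz": -0.02, "ax": 0.0, "ay": 0.0, "az": 0.0}, {"hand": 1.0, "dx": 0.63, "dy": 0.46, "dz": -0.02, "ax": 0.0, "ay": 0.0, "az": 0.0}, {"hand": 1.0, "dx": 0.63, "dy": 0.46, "dz": -0.02, "ax": 0.1, "ay": 0.0, "az": 0.1}, {"hand": 1.0, "dx": 0.62, "dy": 0.45, "dz": -0.02, "ax": -0.0, "ay": 0.0, "az": -0.0}]
ends [ 0.42 -0.42  0.08] max d 0.63 0.1
[{"hand": 1.0, "dx": 0.0, "dy": 2.0, "dz": -0.0, "ax": -0.0, "ay": 0.0, "az": -0.0}, {"hand": 1.0, "dx": 0.0, "dy": 2.0, "dz": -0.0, "ax": -0.0, "ay": 0.0, "az": -0.0}, {"hand": 1.0, "dx": 0.01, "dy": 2.0, "dz": -0.0, "ax": -0.0, "ay": 0.0, "az": -0.0}, {"hand": 1.0, "dx": -0.0, "dy": 2.0, "dz": -0.0, "ax": -0.0, "ay": 0.0, "az": -0.0}, {"hand": 1.0, "dx": -0.0, "dy": 2.0, "dz": -0.0, "ax": -0.0, "ay": 0.0, "az": -0.0}]
ends [ 0.498 -0.43   0.018] max d 2.0 0.0
```

View pics/c17.png

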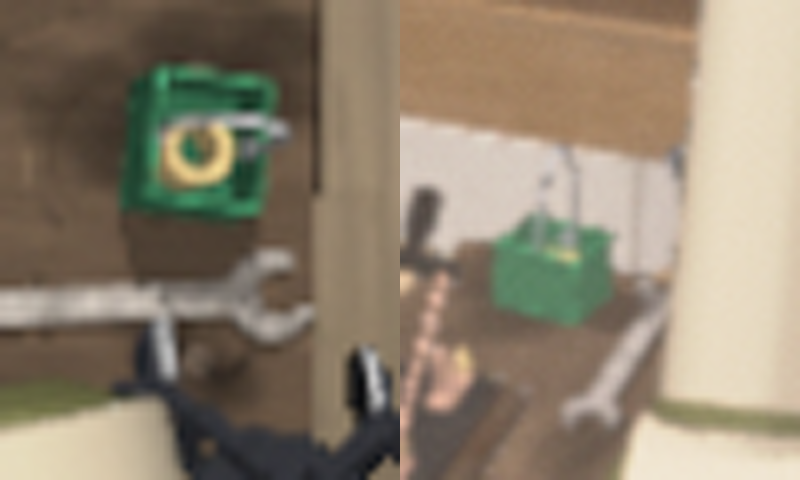

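Emit:
jog_arm([
  {"hand": 1,"dx": 0.6,"dy": 0.5,"dz": 0,"ax": 0,"ay": 0,"az": 0},
  {"hand": 1,"dx": 0.6,"dy": 0.5,"dz": 0,"ax": 0,"ay": 0,"az": 0},
  {"hand": 1,"dx": 0.6,"dy": 0.5,"dz": 0,"ax": 0,"ay": 0,"az": 0},
  {"hand": 1,"dx": 0.6,"dy": 0.5,"dz": 0,"ax": 0,"ay": 0,"az": 0},
  {"hand": 1,"dx": 0.6,"dy": 0.5,"dz": 0,"ax": 0,"ay": 0,"az": 0},
])

```text
time_s: 15.17
position: [0.4224, -0.4197, 0.0817]
tool_rot: [[-0.612, 0.783, -0.115], [0.067, -0.094, -0.993], [-0.788, -0.615, 0.006]]
ft_force: [-0.4, 0.6, -0.4]
grip_width: 0.0858
```

Emit:
jog_arm([
  {"hand": 1,"dx": 0,"dy": 1,"dz": 0,"ax": 0,"ay": 0,"az": 0},
  {"hand": 1,"dx": 0,"dy": 1,"dz": 0,"ax": 0,"ay": 0,"az": 0},
  {"hand": 1,"dx": 0,"dy": 1,"dz": 0,"ax": 0,"ay": 0,"az": 0},
  {"hand": 1,"dx": 0,"dy": 1,"dz": 0,"ax": 0,"ay": 0,"az": 0},
  {"hand": 1,"dx": 0,"dy": 1,"dz": 0,"ax": 0,"ay": 0,"az": 0},
])

```text
time_s: 15.58
position: [0.4626, -0.4249, 0.0506]
tool_rot: [[-0.611, 0.783, -0.117], [0.069, -0.094, -0.993], [-0.788, -0.615, 0.004]]
ft_force: [-0.2, 0.1, 0.1]
grip_width: 0.0853
```

```bash
python3 - <<'E'
from fk import *
np.set_printoptions(precision=3,suppress=True)
T=snap('top','t10.png')
o=cv2.resize(T[190:240,420:470],(600,600),interpolation=cv2.INTER_CUBIC)
cv2.imwrite('pics/c18.png',o[:,:,::-1])
s=status.observe();q0=s['q']; p,R=cur(); print(s['time_s'],p,q0,R[:,1])
PC=np.array([.498,-.43,0]); Rp=toolf(-7,52); g=PC+[0,0,.018]
W=[(g,Rp,5)]
for w in W: p,R=plan(p,R,w[0],w[1],w[2],1.0)
E
```

```text
15.6333 [ 0.463 -0.425  0.05 ] [-72.984  36.501 105.744  80.146  47.046 -40.268] [ 0.783 -0.093 -0.615]
[{"hand": 1.0, "dx": 0.07, "dy": 0.94, "dz": 0.02, "ax": 0.0, "ay": 0.1, "az": -0.0}, {"hand": 1.0, "dx": 0.06, "dy": 0.95, "dz": 0.03, "ax": 0.1, "ay": 0.0, "az": -0.0}, {"hand": 1.0, "dx": 0.07, "dy": 0.94, "dz": 0.02, "ax": -0.0, "ay": 0.1, "az": -0.0}, {"hand": 1.0, "dx": 0.07, "dy": 0.94, "dz": 0.02, "ax": 0.0, "ay": 0.1, "az": -0.0}, {"hand": 1.0, "dx": 0.07, "dy": 0.94, "dz": 0.03, "ax": 0.1, "ay": 0.0, "az": -0.0}]
ends [ 0.498 -0.43   0.018] max d 0.95 0.1
```

View pics/c18.png

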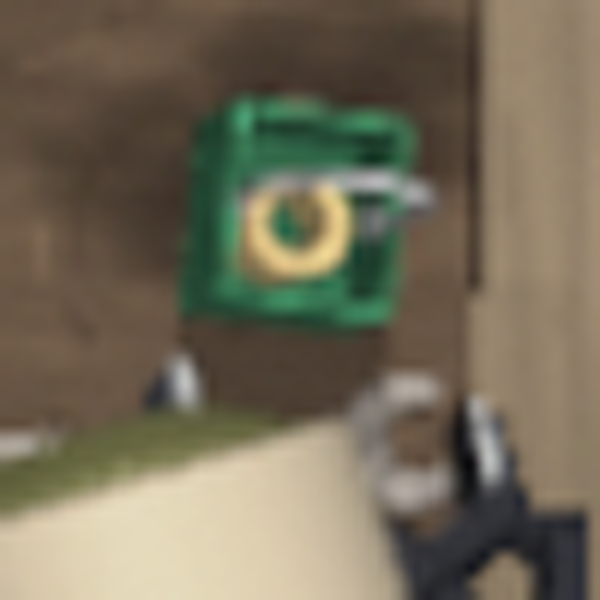

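```bash
python3 - <<'E'
from fk import *
p,R=cur(); c=p-.013*R[:,1]
f=lambda P:((proj('top',P)-[420,190]+.5)*12).round()
print(f([c,c+R[:,2]*.05,c-R[:,2]*.05,p,p+R[:,2]*.0425,p-R[:,2]*.0425]))
a=np.radians(-7);px=np.array([np.cos(a),np.sin(a),0]);py=np.array([-np.sin(a),np.cos(a),0]);PC=np.array([.498,-.43,0])
for z in(0,.048): print(z,f([PC+px*x+py*y+[0,0,z] for x,y in((.032,.028),(.032,-.028),(-.032,-.028),(-.032,.028))]))
E
```

```text
[[304. 352.]
 [460. 372.]
 [148. 332.]
 [299. 323.]
 [431. 339.]
 [167. 306.]]
0 [[192. 127.]
 [360. 149.]
 [343. 341.]
 [174. 319.]]
0.048 [[234. 106.]
 [406. 129.]
 [389. 326.]
 [215. 303.]]
```

Emit:
jog_arm([
  {"hand": 1,"dx": 0.07,"dy": 0.95,"dz": 0.06,"ax": 0,"ay": 0,"az": 0},
  {"hand": 1,"dx": 0.07,"dy": 0.95,"dz": 0.06,"ax": 0,"ay": 0,"az": 0},
  {"hand": 1,"dx": 0.07,"dy": 0.95,"dz": 0.06,"ax": 0,"ay": 0,"az": 0},
  {"hand": 1,"dx": 0.07,"dy": 0.95,"dz": 0.06,"ax": 0,"ay": 0,"az": 0},
  {"hand": 1,"dx": 0.07,"dy": 0.95,"dz": 0.06,"ax": 0,"ay": 0,"az": 0},
])

```text
time_s: 16.05
position: [0.4969, -0.4325, 0.0183]
tool_rot: [[-0.611, 0.783, -0.118], [0.07, -0.095, -0.993], [-0.788, -0.615, 0.003]]
ft_force: [0.9, -0.7, 0.5]
grip_width: 0.0854
```

```bash
python3 - <<'E'
from fk import *
np.set_printoptions(precision=3,suppress=True)
T=snap('top','t11.png');S=snap('scene','s11.png')
o=np.zeros((600,800,3),np.uint8)
o[:,:480]=cv2.resize(T[190:240,425:465],(480,600),interpolation=cv2.INTER_CUBIC)
o[:,480:]=cv2.resize(S[160:235,345:385],(320,600),interpolation=cv2.INTER_CUBIC)
cv2.imwrite('pics/c19.png',o[:,:,::-1])
s=status.observe();p,R=cur(); print(s['time_s'],p,s['ft_force'])
E
```

```text
16.15 [ 0.497 -0.432  0.018] [-0.487 -0.843  0.492]
```

View pics/c19.png

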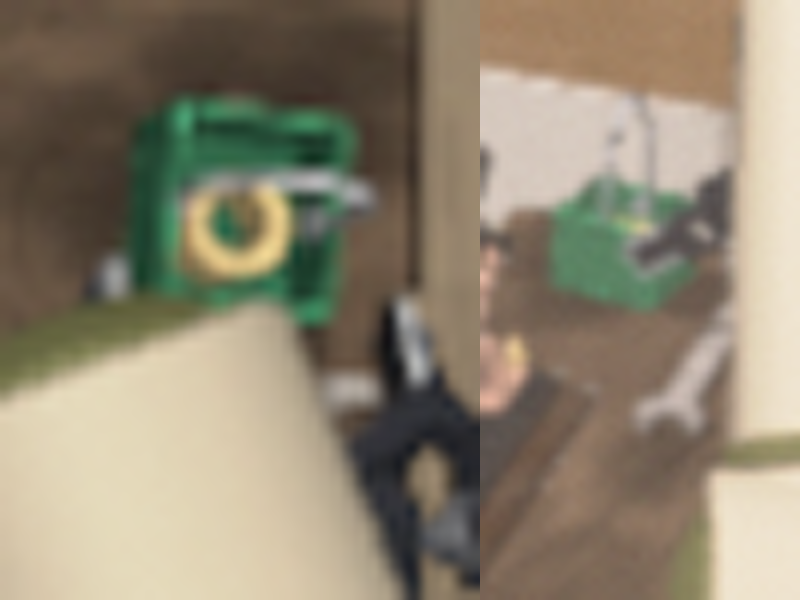

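Emit:
jog_arm([
  {"hand": 1,"dx": -0.15,"dy": 0.2,"dz": 0,"ax": 0,"ay": 0,"az": 0},
  {"hand": 1,"dx": -0.15,"dy": 0.2,"dz": 0,"ax": 0,"ay": 0,"az": 0},
  {"hand": 0.75,"dx": 0,"dy": 0,"dz": 0,"ax": 0,"ay": 0,"az": 0},
  {"hand": 0.7,"dx": 0,"dy": 0,"dz": 0,"ax": 0,"ay": 0,"az": 0},
  {"hand": 0.67,"dx": 0,"dy": 0,"dz": 0,"ax": 0,"ay": 0,"az": 0},
], newtons=30)

```text
time_s: 16.57
position: [0.501, -0.4326, 0.0193]
tool_rot: [[-0.611, 0.783, -0.117], [0.069, -0.094, -0.993], [-0.788, -0.615, 0.003]]
ft_force: [-0.1, 2.4, 2.1]
grip_width: 0.0574
```

Emit:
jog_arm([
  {"hand": 0.64,"dx": 0,"dy": 0,"dz": 0,"ax": 0,"ay": 0,"az": 0},
  {"hand": 0.6,"dx": 0,"dy": 0,"dz": 0,"ax": 0,"ay": 0,"az": 0},
  {"hand": 0.5,"dx": 0,"dy": 0,"dz": 0,"ax": 0,"ay": 0,"az": 0},
  {"hand": 0.4,"dx": 0,"dy": 0,"dz": 0,"ax": 0,"ay": 0,"az": 0},
  {"hand": 0.4,"dx": 0,"dy": 0,"dz": 0,"ax": 0,"ay": 0,"az": 0},
], newtons=50)

```text
time_s: 16.98
position: [0.5011, -0.4325, 0.0195]
tool_rot: [[-0.611, 0.783, -0.117], [0.07, -0.094, -0.993], [-0.789, -0.615, 0.003]]
ft_force: [-3.3, 2.7, 5.6]
grip_width: 0.0548
```

```bash
python3 - <<'E'
from fk import *
np.set_printoptions(precision=3,suppress=True)
T=snap('top','t12.png');S=snap('scene','s12.png')
o=np.zeros((600,800,3),np.uint8)
o[:,:480]=cv2.resize(T[190:240,425:465],(480,600),interpolation=cv2.INTER_CUBIC)
o[:,480:]=cv2.resize(S[160:235,345:385],(320,600),interpolation=cv2.INTER_CUBIC)
cv2.imwrite('pics/c20.png',o[:,:,::-1])
s=status.observe();p,R=cur(); print(s['time_s'],p,s['ft_force'],s['grip_width'])
E
```

```text
17.0833 [ 0.501 -0.432  0.02 ] [-3.919  2.39   5.906] 0.055144318967757344
```

View pics/c20.png

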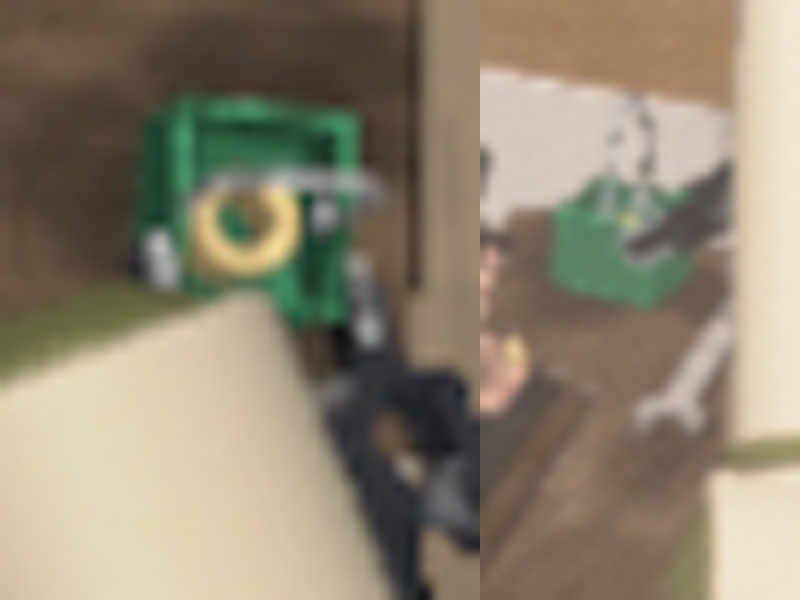

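Emit:
jog_arm([
  {"hand": 0.4,"dx": -0.4,"dy": -0.3,"dz": 0,"ax": 0,"ay": 0,"az": 0},
  {"hand": 0.4,"dx": -0.8,"dy": -0.6,"dz": 0,"ax": 0,"ay": 0,"az": 0},
  {"hand": 0.4,"dx": -0.8,"dy": -0.6,"dz": 0,"ax": 0,"ay": 0,"az": 0},
  {"hand": 0.4,"dx": -0.8,"dy": -0.6,"dz": 0,"ax": 0,"ay": 0,"az": 0},
  {"hand": 0.4,"dx": -0.8,"dy": -0.6,"dz": 0,"ax": 0,"ay": 0,"az": 0},
], newtons=60)

```text
time_s: 17.5
position: [0.5017, -0.4329, 0.0643]
tool_rot: [[-0.612, 0.782, -0.118], [0.07, -0.095, -0.993], [-0.788, -0.616, 0.003]]
ft_force: [0.0, -0.6, -1.5]
grip_width: 0.0547
```

Emit:
jog_arm([
  {"hand": 0.4,"dx": -1.2,"dy": -1,"dz": 0,"ax": 0,"ay": 0,"az": 0},
  {"hand": 0.4,"dx": -1.2,"dy": -1,"dz": 0,"ax": 0,"ay": 0,"az": 0},
  {"hand": 0.4,"dx": -1.2,"dy": -1,"dz": 0,"ax": 0,"ay": 0,"az": 0},
  {"hand": 0.4,"dx": -0.8,"dy": -0.6,"dz": 0,"ax": 0,"ay": 0,"az": 0},
  {"hand": 0.4,"dx": -0.4,"dy": -0.3,"dz": 0,"ax": 0,"ay": 0,"az": 0},
], newtons=60)

```text
time_s: 17.92
position: [0.5007, -0.4328, 0.1272]
tool_rot: [[-0.611, 0.783, -0.118], [0.068, -0.096, -0.993], [-0.789, -0.615, 0.005]]
ft_force: [-0.2, 0.8, -2.5]
grip_width: 0.055
```

```bash
python3 - <<'E'
from fk import *
np.set_printoptions(precision=3,suppress=True)
T=snap('top','t13.png');S=snap('scene','s13.png')
o=np.zeros((560,800,3),np.uint8)
o[:,:480]=cv2.resize(T[185:225,430:470],(480,560),interpolation=cv2.INTER_CUBIC) if 0 else cv2.resize(T[180:227,430:470],(480,560),interpolation=cv2.INTER_CUBIC)
o[:,480:]=cv2.resize(S[130:200,345:385],(320,560),interpolation=cv2.INTER_CUBIC)
cv2.imwrite('pics/c21.png',o[:,:,::-1])
s=status.observe();p,R=cur(); print(s['time_s'],p,s['ft_force'],s['grip_width'],s['q'])
E
```

```text
18.0167 [ 0.501 -0.433  0.126] [ 0.606 -0.044 -2.683] 0.054600272680455406 [-68.93   29.915  98.196  69.866  47.838 -20.803]
```

View pics/c21.png

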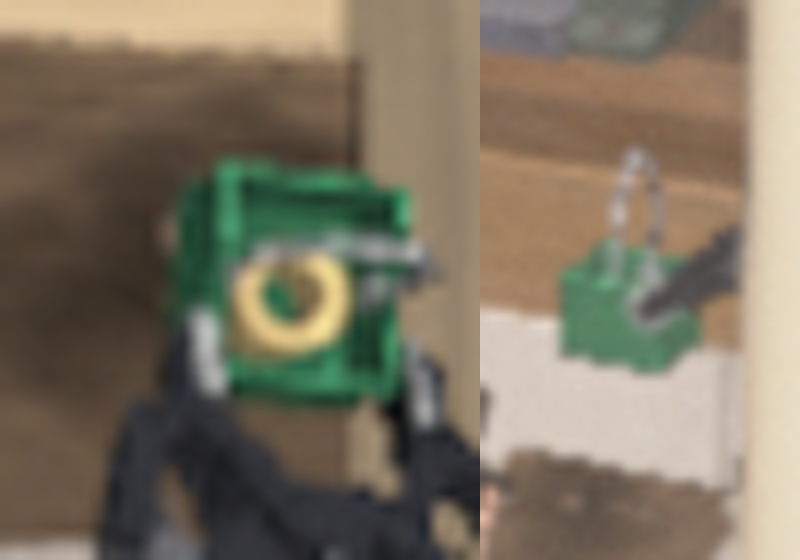

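```bash
python3 - <<'E'
from fk import *
from rail import RM,fit
np.set_printoptions(precision=4,suppress=True)
s=status.observe();q0=s['q'];p,R=cur()
T=lambda x,y:((x+.5)/12-.5+430,(y+.5)/(560/47)-.5+180); S=lambda x,y:((x-480+.5)/8-.5+345,(y+.5)/8-.5+130)
a=R.T@(np.array([.4985,-.432,.116])-[.5011,-.4325,.0195]); print('assumed peak tool',a)
P=p+R@a; print('pred peak px: scene',((proj('scene',P)[0]-[345,130]+.5)*8+[480,0]).round(),'top',((proj('top',P)[0]-[430,180]+.5)*12).round())
for tp in ((400,250),(420,255)): print(tri(S(637,152),T(*tp)))
R2=toolf(8.9,52);rx=tool(8.9,52)[1];B=RM*[1,1,0]
W=[(np.array([.46,-.30,.22]),toolf(-4,52),10),(np.array([.46,-.05,.22]),toolf(4,52),10),(B-rx*.09+[0,0,.14],R2,10),(B-rx*.07+[0,0,.095],R2,5),(B-rx*.009+[0,0,.095],R2,5),(B+[0,0,.055],R2,5),(B-.1*R2[:,1]+[0,0,.055],R2,5)]
chain(q0,W)
E
```

```text
assumed peak tool [-0.0745 -0.0614  0.0003]
pred peak px: scene [640. 158.] top [380. 258.]
(array([ 0.5005, -0.4375,  0.2237]), np.float64(0.0017118787943201646))
(array([ 0.501 , -0.4435,  0.2216]), np.float64(0.004898565589581916))
0 err 0.0000 step 2.0 end [-68.2, 11.0, 109.2, 63.1, 52.7, -12.0] J5min 48.1 J4 63..69 J6 -20..-12
1 err 0.0000 step 4.0 end [-43.3, -2.2, 124.7, 68.1, 38.6, -6.5] J5min 38.6 J4 64..68 J6 -13..-6
2 err 0.0000 step 9.7 end [-9.1, 12.3, 131.1, 134.0, 19.8, -57.1] J5min 19.8 J4 71..134 J6 -57..-8
3 err 0.0000 step 4.8 end [-7.7, 22.2, 132.0, 151.3, 28.0, -74.6] J5min 21.3 J4 139..151 J6 -75..-62
4 err 0.0000 step 1.9 end [-4.6, 24.8, 122.5, 149.5, 21.3, -69.6] J5min 21.3 J4 149..151 J6 -74..-70
5 err 0.0000 step 2.1 end [-4.3, 31.5, 123.2, 157.4, 27.8, -78.0] J5min 22.6 J4 151..157 J6 -78..-72
6 err 0.0000 step 3.9 end [-8.3, 17.5, 131.6, 144.8, 23.9, -68.0] J5min 23.9 J4 145..156 J6 -77..-68
```

```bash
python3 - <<'E'
from fk import *
from rail import RM
p,R=cur()
R2=toolf(8.9,52);rx=tool(8.9,52)[1];B=RM*[1,1,0]
W=[(np.array([.46,-.30,.22]),toolf(-4,52),10),(np.array([.46,-.05,.22]),toolf(4,52),10)]
for w in W: p,R=plan(p,R,w[0],w[1],w[2],.4)
E
```

```text
[{"hand": 0.4, "dx": -0.4, "dy": -1.02, "dz": -1.27, "ax": -0.2, "ay": -0.1, "az": -0.0}, {"hand": 0.4, "dx": -0.4, "dy": -1.02, "dz": -1.26, "ax": -0.3, "ay": -0.2, "az": -0.0}, {"hand": 0.4, "dx": -0.4, "dy": -1.01, "dz": -1.27, "ax": -0.2, "ay": -0.1, "az": -0.0}, {"hand": 0.4, "dx": -0.41, "dy": -1.0, "dz": -1.28, "ax": -0.2, "ay": -0.2, "az": -0.0}, {"hand": 0.4, "dx": -0.41, "dy": -1.01, "dz": -1.28, "ax": -0.3, "ay": -0.1, "az": -0.0}]
[{"hand": 0.4, "dx": -0.41, "dy": -0.99, "dz": -1.28, "ax": -0.2, "ay": -0.2, "az": -0.0}, {"hand": 0.4, "dx": -0.42, "dy": -0.99, "dz": -1.28, "ax": -0.2, "ay": -0.1, "az": -0.0}, {"hand": 0.4, "dx": -0.42, "dy": -0.99, "dz": -1.29, "ax": -0.3, "ay": -0.2, "az": -0.0}, {"hand": 0.4, "dx": -0.42, "dy": -0.98, "dz": -1.29, "ax": -0.2, "ay": -0.1, "az": -0.0}, {"hand": 0.4, "dx": -0.43, "dy": -0.97, "dz": -1.29, "ax": -0.2, "ay": -0.2, "az": -0.0}]
ends [ 0.46 -0.3   0.22] max d 1.29 0.3
[{"hand": 0.4, "dx": 0.11, "dy": -0.14, "dz": -2.49, "ax": -0.6, "ay": -0.5, "az": -0.0}, {"hand": 0.4, "dx": 0.08, "dy": -0.11, "dz": -2.5, "ax": -0.7, "ay": -0.5, "az": -0.0}, {"hand": 0.4, "dx": 0.07, "dy": -0.09, "dz": -2.5, "ax": -0.6, "ay": -0.5, "az": -0.0}, {"hand": 0.4, "dx": 0.04, "dy": -0.05, "dz": -2.5, "ax": -0.6, "ay": -0.5, "az": -0.0}, {"hand": 0.4, "dx": 0.02, "dy": -0.03, "dz": -2.5, "ax": -0.7, "ay": -0.5, "az": -0.0}]
[{"hand": 0.4, "dx": -0.0, "dy": -0.0, "dz": -2.5, "ax": -0.6, "ay": -0.4, "az": -0.0}, {"hand": 0.4, "dx": -0.02, "dy": 0.02, "dz": -2.49, "ax": -0.6, "ay": -0.5, "az": -0.0}, {"hand": 0.4, "dx": -0.05, "dy": 0.06, "dz": -2.5, "ax": -0.7, "ay": -0.5, "az": -0.0}, {"hand": 0.4, "dx": -0.06, "dy": 0.08, "dz": -2.5, "ax": -0.6, "ay": -0.5, "az": -0.0}, {"hand": 0.4, "dx": -0.08, "dy": 0.11, "dz": -2.5, "ax": -0.6, "ay": -0.5, "az": -0.0}]
ends [ 0.46 -0.05  0.22] max d 2.5 0.7
```

Emit:
jog_arm([
  {"hand": 0.4,"dx": -0.4,"dy": -1,"dz": -1.27,"ax": -0.2,"ay": -0.2,"az": 0},
  {"hand": 0.4,"dx": -0.4,"dy": -1,"dz": -1.27,"ax": -0.3,"ay": -0.2,"az": 0},
  {"hand": 0.4,"dx": -0.4,"dy": -1,"dz": -1.27,"ax": -0.2,"ay": -0.2,"az": 0},
  {"hand": 0.4,"dx": -0.4,"dy": -1,"dz": -1.27,"ax": -0.2,"ay": -0.2,"az": 0},
  {"hand": 0.4,"dx": -0.4,"dy": -1,"dz": -1.27,"ax": -0.3,"ay": -0.2,"az": 0},
])

```text
time_s: 18.43
position: [0.4803, -0.3653, 0.1713]
tool_rot: [[-0.614, 0.784, -0.09], [0.054, -0.073, -0.996], [-0.788, -0.616, 0.003]]
ft_force: [-0.2, -0.2, -2.0]
grip_width: 0.0548
```

Emit:
jog_arm([
  {"hand": 0.4,"dx": -0.4,"dy": -1,"dz": -1.3,"ax": -0.2,"ay": -0.2,"az": 0},
  {"hand": 0.4,"dx": -0.4,"dy": -1,"dz": -1.3,"ax": -0.3,"ay": -0.2,"az": 0},
  {"hand": 0.4,"dx": -0.4,"dy": -1,"dz": -1.3,"ax": -0.2,"ay": -0.2,"az": 0},
  {"hand": 0.4,"dx": -0.4,"dy": -1,"dz": -1.3,"ax": -0.2,"ay": -0.1,"az": 0},
  {"hand": 0.4,"dx": -0.4,"dy": -1,"dz": -1.3,"ax": -0.3,"ay": -0.1,"az": 0},
])

```text
time_s: 18.85
position: [0.4585, -0.2981, 0.2177]
tool_rot: [[-0.615, 0.786, -0.065], [0.04, -0.052, -0.998], [-0.788, -0.616, 0.001]]
ft_force: [-0.2, -0.6, -3.5]
grip_width: 0.0548
```

Emit:
jog_arm([
  {"hand": 0.4,"dx": 0.1,"dy": -0.1,"dz": -2,"ax": -0.6,"ay": -0.5,"az": 0},
  {"hand": 0.4,"dx": 0.1,"dy": -0.1,"dz": -2.5,"ax": -0.6,"ay": -0.5,"az": 0},
  {"hand": 0.4,"dx": 0.07,"dy": -0.1,"dz": -2.5,"ax": -0.6,"ay": -0.5,"az": 0},
  {"hand": 0.4,"dx": 0.04,"dy": -0.05,"dz": -2.5,"ax": -0.6,"ay": -0.5,"az": 0},
  {"hand": 0.4,"dx": 0,"dy": 0,"dz": -2.5,"ax": -0.6,"ay": -0.5,"az": 0},
])

```text
time_s: 19.27
position: [0.4582, -0.1777, 0.2168]
tool_rot: [[-0.616, 0.787, 0.003], [-0.004, 0.0, -1.0], [-0.787, -0.616, 0.003]]
ft_force: [0.2, -0.4, -2.0]
grip_width: 0.0546
```

Emit:
jog_arm([
  {"hand": 0.4,"dx": 0,"dy": 0,"dz": -2.5,"ax": -0.6,"ay": -0.5,"az": 0},
  {"hand": 0.4,"dx": 0,"dy": 0,"dz": -2.5,"ax": -0.6,"ay": -0.5,"az": 0},
  {"hand": 0.4,"dx": -0.05,"dy": 0.05,"dz": -2.5,"ax": -0.6,"ay": -0.5,"az": 0},
  {"hand": 0.4,"dx": -0.05,"dy": 0.1,"dz": -2.5,"ax": -0.6,"ay": -0.5,"az": 0},
  {"hand": 0.4,"dx": -0.1,"dy": 0.1,"dz": -2,"ax": -0.6,"ay": -0.5,"az": 0},
])

```text
time_s: 19.68
position: [0.4577, -0.057, 0.2161]
tool_rot: [[-0.615, 0.785, 0.072], [-0.048, 0.053, -0.997], [-0.787, -0.617, 0.005]]
ft_force: [-0.6, 0.4, -2.6]
grip_width: 0.0546
```

```bash
python3 - <<'E'
from fk import *
from rail import RM
np.set_printoptions(precision=4,suppress=True)
s=status.observe();q0=s['q'];p,R=cur();print(s['time_s'],p,q0,s['grip_width'],s['ft_force'])
R2=toolf(8.9,52);rx=tool(8.9,52)[1];B=RM*[1,1,0]
W=[(B-rx*.09+[0,0,.16],R2,20)]
chain(q0,W)
for w in W: plan(p,R,w[0],w[1],w[2],.4)
T=snap('top','t14.png');S=snap('scene','s14.png')
cv2.imwrite('pics/c22.png',cv2.resize(S[100:300,220:420],(600,600),interpolation=cv2.INTER_CUBIC)[:,:,::-1])
E
```

```text
19.6833 [ 0.4577 -0.057   0.2161] [-44.9104  -1.8229 125.1005  68.6548  39.4656  -8.6992] 0.05462977470098957 [-0.5812  0.4349 -2.629 ]
0 err 0.0000 step 4.7 end [-9.1, 8.8, 129.1, 120.4, 16.4, -42.7] J5min 16.4 J4 70..120 J6 -43..-9
[{"hand": 0.4, "dx": 0.13, "dy": 0.28, "dz": -0.84, "ax": -0.2, "ay": -0.1, "az": 0.0}, {"hand": 0.4, "dx": 0.13, "dy": 0.28, "dz": -0.84, "ax": -0.2, "ay": -0.2, "az": 0.0}, {"hand": 0.4, "dx": 0.13, "dy": 0.29, "dz": -0.84, "ax": -0.2, "ay": -0.1, "az": 0.0}, {"hand": 0.4, "dx": 0.12, "dy": 0.29, "dz": -0.83, "ax": -0.2, "ay": -0.1, "az": 0.0}, {"hand": 0.4, "dx": 0.13, "dy": 0.29, "dz": -0.84, "ax": -0.2, "ay": -0.2, "az": 0.0}]
[{"hand": 0.4, "dx": 0.12, "dy": 0.3, "dz": -0.83, "ax": -0.2, "ay": -0.1, "az": 0.0}, {"hand": 0.4, "dx": 0.12, "dy": 0.3, "dz": -0.84, "ax": -0.2, "ay": -0.2, "az": 0.0}, {"hand": 0.4, "dx": 0.11, "dy": 0.3, "dz": -0.83, "ax": -0.2, "ay": -0.1, "az": 0.0}, {"hand": 0.4, "dx": 0.12, "dy": 0.3, "dz": -0.84, "ax": -0.2, "ay": -0.1, "az": 0.1}, {"hand": 0.4, "dx": 0.11, "dy": 0.31, "dz": -0.83, "ax": -0.2, "ay": -0.2, "az": -0.0
[... 220 characters left out ...]
z": -0.83, "ax": -0.2, "ay": -0.2, "az": -0.0}, {"hand": 0.4, "dx": 0.11, "dy": 0.31, "dz": -0.83, "ax": -0.2, "ay": -0.1, "az": -0.0}, {"hand": 0.4, "dx": 0.1, "dy": 0.32, "dz": -0.83, "ax": -0.2, "ay": -0.1, "az": -0.0}]
[{"hand": 0.4, "dx": 0.1, "dy": 0.33, "dz": -0.83, "ax": -0.2, "ay": -0.2, "az": -0.0}, {"hand": 0.4, "dx": 0.1, "dy": 0.33, "dz": -0.82, "ax": -0.2, "ay": -0.1, "az": -0.0}, {"hand": 0.4, "dx": 0.1, "dy": 0.33, "dz": -0.83, "ax": -0.2, "ay": -0.1, "az": -0.0}, {"hand": 0.4, "dx": 0.1, "dy": 0.33, "dz": -0.82, "ax": -0.2, "ay": -0.2, "az": 0.0}, {"hand": 0.4, "dx": 0.09, "dy": 0.33, "dz": -0.83, "ax": -0.2, "ay": -0.1, "az": 0.0}]
ends [0.4735 0.1121 0.16  ] max d 0.84 0.2
```

View pics/c22.png

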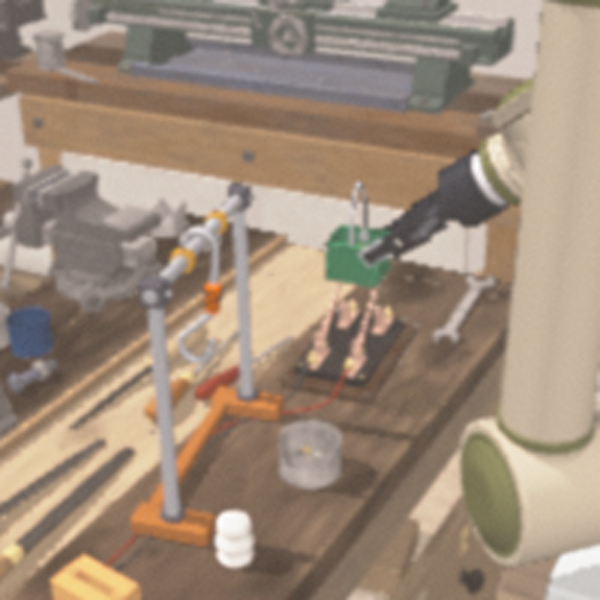

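```bash
python3 - <<'E'
import cv2,numpy as np
S=cv2.imread('pics/s14.png');T=cv2.imread('pics/t14.png')
o=np.zeros((600,800,3),np.uint8)
o[:,:400]=cv2.resize(S[165:225,265:305],(400,600),interpolation=cv2.INTER_CUBIC)
o[:300,400:]=cv2.resize(T[165:195,280:320],(400,300),interpolation=cv2.INTER_CUBIC)
o[300:,400:700]=cv2.resize(S[155:205,325:375],(300,300),interpolation=cv2.INTER_CUBIC)
cv2.imwrite('pics/c23.png',o)
E
```

```text
(no output)
```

View pics/c23.png

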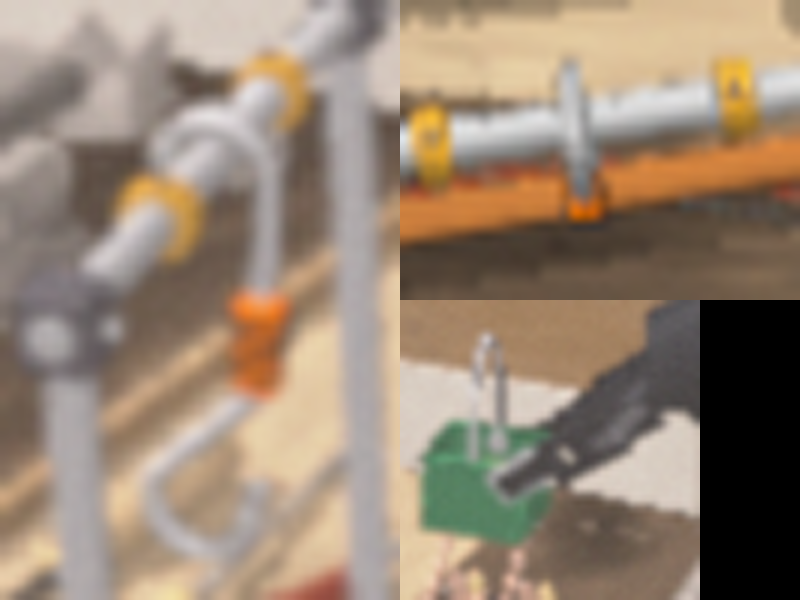

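```bash
python3 - <<'E'
from rail import *
S=lambda x,y:((x+.5)/10-.5+265,(y+.5)/10-.5+165); T=lambda x,y:((x+.5)/10-.5+280,(y+.5)/10-.5+165)
so=[(-18,89)+S(259,343),(-20,38)+S(258,481),(18,25)+S(153,485)]
st=[(22,147)+T(172,60)]
Rr=tool(8.9,45)[0]
o,H=fit(so,st,RM-np.array([0,0,.06]),Rr)
for n,v in (('grip',[-.018,0,.089]),('upper',[0,0,.147]),('lower',[0,0,.022]),('ltip',[-.02,0,.038])):
    g=o+H@np.array(v); print(n,g,'rail',np.array([rx@(g-RM),ry@(g-RM),g[2]-.295])*1e3)
Im=cv2.imread('pics/s14.png')[:,:,::-1].copy();print(blobs(Im,(280,185,300,210),(3,170,100),(14,255,255)))
# nominal pose prediction
for y in(0,3,6):
  O=RM+ry*y/1e3+np.array([0,0,-.153])
  for a,b in((-18,89),(-20,38),(18,25)):
    print(y,a,b,((proj('scene',O+rx*a/1e3+[0,0,b/1e3])[0]-[265,165]+.5)*10).round())
  print('top',((proj('top',O+rx*.022+[0,0,.147])[0]-[280,165]+.5)*10).round())
E
```

```text
hook origin [0.5755 0.1285 0.1399] pitch,roll,yaw deg [-5.3391  0.0099  0.    ] 8.9
res [-0.03  0.11  0.04 -0.28 -0.06  0.16  0.02  0.05  0.01  0.  ]
grip [0.5496 0.1245 0.2269] rail [-13.0118   0.4806 -68.1287]
upper [0.5619 0.1264 0.2863] rail [-0.4868  0.4706 -8.7054]
lower [0.5734 0.1282 0.1618] rail [  11.1444    0.4922 -133.1631]
ltip [0.5523 0.1249 0.1759] rail [ -10.2576    0.4894 -119.0935]
[(29, [290.52, 198.59], [289, 195, 5, 9])]
0 -18 89 [273. 335.]
0 -20 38 [286. 471.]
0 18 25 [183. 489.]
top [174.  59.]
3 -18 89 [270. 339.]
3 -20 38 [283. 476.]
3 18 25 [179. 494.]
top [165.  60.]
6 -18 89 [267. 343.]
6 -20 38 [280. 480.]
6 18 25 [176. 498.]
top [156.  61.]
```

```bash
python3 - <<'E'
from fk import *
p,R=cur()
a=np.array([-.0745,-.0614,.0003]);P=p+R@a
print('peak pred',P,proj('scene',P),proj('top',P),'obs scene 339.25,161.25')
T=cv2.imread('pics/t14.png');S=cv2.imread('pics/s14.png')
pt=proj('top',P)[0]; x0,y0=int(pt[0])-20,int(pt[1])-15; print(x0,y0)
o=np.zeros((600,800,3),np.uint8)
o[:400,:]=cv2.resize(T[y0:y0+25,x0:x0+50],(800,400),interpolation=cv2.INTER_CUBIC)
o[400:,:200]=cv2.resize(S[155:175,330:350],(200,200),interpolation=cv2.INTER_CUBIC)
cv2.circle(o,tuple(int(v) for v in (pt-[x0,y0]+.5)*16),6,(255,0,255),1)
q=proj('scene',P)[0];cv2.circle(o,tuple(int(v) for v in (q-[330,155]+.5)*10+[0,400]),5,(255,0,255),1)
cv2.imwrite('pics/c24.png',o)
E
```

```text
peak pred [ 0.4551543  -0.05583451  0.31257178] [[339.20430455 160.44330125]] [[354.02542344 209.15589048]] obs scene 339.25,161.25
334 194
```

View pics/c24.png

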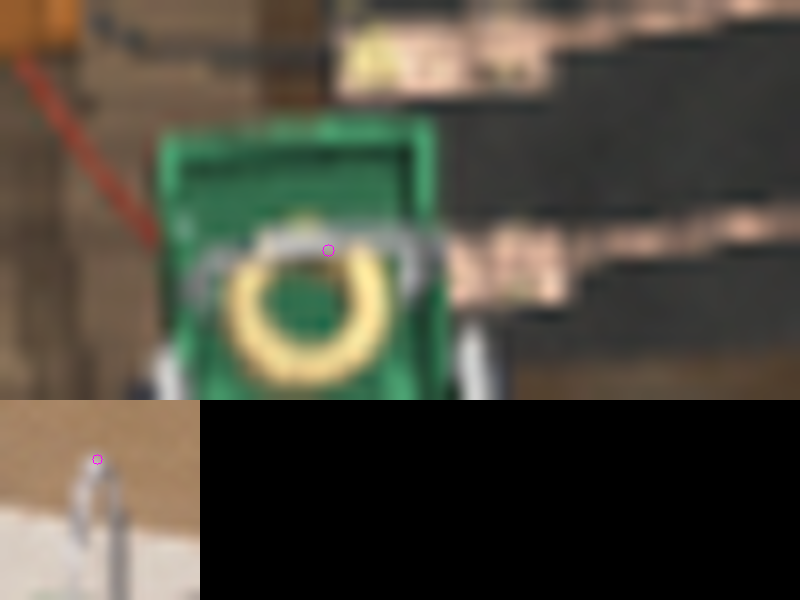

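Emit:
jog_arm([
  {"hand": 0.4,"dx": 0.13,"dy": 0.28,"dz": -0.84,"ax": -0.2,"ay": -0.15,"az": 0},
  {"hand": 0.4,"dx": 0.13,"dy": 0.28,"dz": -0.84,"ax": -0.2,"ay": -0.15,"az": 0},
  {"hand": 0.4,"dx": 0.13,"dy": 0.28,"dz": -0.84,"ax": -0.2,"ay": -0.15,"az": 0},
  {"hand": 0.4,"dx": 0.13,"dy": 0.29,"dz": -0.84,"ax": -0.2,"ay": -0.15,"az": 0},
  {"hand": 0.4,"dx": 0.13,"dy": 0.29,"dz": -0.84,"ax": -0.2,"ay": -0.15,"az": 0},
])

```text
time_s: 20.2
position: [0.4622, -0.0167, 0.2022]
tool_rot: [[-0.614, 0.784, 0.092], [-0.061, 0.069, -0.996], [-0.787, -0.617, 0.006]]
ft_force: [0.4, -0.2, -1.7]
grip_width: 0.0546
```

Emit:
jog_arm([
  {"hand": 0.4,"dx": 0.12,"dy": 0.3,"dz": -0.83,"ax": -0.2,"ay": -0.15,"az": 0},
  {"hand": 0.4,"dx": 0.12,"dy": 0.3,"dz": -0.83,"ax": -0.2,"ay": -0.15,"az": 0},
  {"hand": 0.4,"dx": 0.12,"dy": 0.3,"dz": -0.83,"ax": -0.2,"ay": -0.15,"az": 0},
  {"hand": 0.4,"dx": 0.12,"dy": 0.3,"dz": -0.83,"ax": -0.2,"ay": -0.15,"az": 0},
  {"hand": 0.4,"dx": 0.12,"dy": 0.3,"dz": -0.83,"ax": -0.2,"ay": -0.15,"az": 0},
])

```text
time_s: 20.62
position: [0.4661, 0.0253, 0.1879]
tool_rot: [[-0.613, 0.782, 0.113], [-0.074, 0.086, -0.994], [-0.787, -0.617, 0.005]]
ft_force: [0.0, -1.0, -2.2]
grip_width: 0.055
```

Emit:
jog_arm([
  {"hand": 0.4,"dx": 0.11,"dy": 0.31,"dz": -0.83,"ax": -0.2,"ay": -0.15,"az": 0},
  {"hand": 0.4,"dx": 0.11,"dy": 0.31,"dz": -0.83,"ax": -0.2,"ay": -0.15,"az": 0},
  {"hand": 0.4,"dx": 0.11,"dy": 0.31,"dz": -0.83,"ax": -0.2,"ay": -0.15,"az": 0},
  {"hand": 0.4,"dx": 0.11,"dy": 0.31,"dz": -0.83,"ax": -0.2,"ay": -0.15,"az": 0},
  {"hand": 0.4,"dx": 0.11,"dy": 0.31,"dz": -0.83,"ax": -0.2,"ay": -0.15,"az": 0},
])

```text
time_s: 21.03
position: [0.4698, 0.0674, 0.1738]
tool_rot: [[-0.611, 0.78, 0.135], [-0.087, 0.103, -0.991], [-0.787, -0.617, 0.005]]
ft_force: [0.3, 0.5, -2.0]
grip_width: 0.0544
```

Emit:
jog_arm([
  {"hand": 0.4,"dx": 0.1,"dy": 0.33,"dz": -0.83,"ax": -0.2,"ay": -0.15,"az": 0},
  {"hand": 0.4,"dx": 0.1,"dy": 0.33,"dz": -0.83,"ax": -0.2,"ay": -0.15,"az": 0},
  {"hand": 0.4,"dx": 0.1,"dy": 0.33,"dz": -0.83,"ax": -0.2,"ay": -0.15,"az": 0},
  {"hand": 0.4,"dx": 0.1,"dy": 0.33,"dz": -0.83,"ax": -0.2,"ay": -0.15,"az": 0},
  {"hand": 0.4,"dx": 0.1,"dy": 0.33,"dz": -0.83,"ax": -0.2,"ay": -0.15,"az": 0},
])

```text
time_s: 21.45
position: [0.4737, 0.1098, 0.1593]
tool_rot: [[-0.61, 0.777, 0.156], [-0.1, 0.12, -0.988], [-0.786, -0.618, 0.005]]
ft_force: [-0.4, -1.5, -2.4]
grip_width: 0.0549
```

```bash
cat > ins.py <<'E'
from fk import *
from rail import RM
np.set_printoptions(precision=4,suppress=True)
R2=toolf(8.9,52);rx,ry=tool(8.9,52)[1:]
PK=np.array([-.0745,-.0614,.0003])+R2.T@(rx*.001)
def tgt(x,z,y=.5): # bail peak in rail x (mm), world z (m)
    return RM*[1,1,0]+rx*x/1e3+ry*y/1e3+[0,0,z]-R2@PK
def rep(n=''):
    s=status.observe();p,R=cur(); P=p+R@PK
    print(s['time_s'],'tcp',p,'q',s['q'].round(1),'F',s['ft_force'].round(1),'w',round(s['grip_width'],4),'peak rail',((rx@(P-RM))*1e3).round(1),((ry@(P-RM))*1e3).round(1),P[2].round(4)); return s,p,R
def crops(tag):
    S=snap('scene','s%s.png'%tag);T=snap('top','t%s.png'%tag)
    o=np.zeros((600,800,3),np.uint8)
    o[:,:480]=cv2.resize(S[165:265,250:330],(480,600),interpolation=cv2.INTER_CUBIC)
    o[:480,480:]=cv2.resize(T[160:220,277:317],(320,480),interpolation=cv2.INTER_CUBIC)
    cv2.imwrite('pics/c%s.png'%tag,o[:,:,::-1])
E
python3 - <<'E'
from ins import *
s,p,R=rep(); crops('30')
W=[(tgt(-75,.20),R2,5),(tgt(-60,.188),R2,5)]
chain(s['q'],W+[(tgt(0,.188),R2,5),(tgt(2,.152),R2,5)])
for w in W: p,R=plan(p,R,w[0],w[1],w[2],.4)
E
```

```text
21.45 tcp [0.4737 0.1098 0.1593] q [ -9.5   8.7 129.1 119.5  16.4 -42.4] F [-0.4 -1.5 -2.4] w 0.0549 peak rail -91.5 -2.1 0.2559
0 err 0.0000 step 8.7 end [-7.8, 20.4, 131.9, 149.3, 26.3, -72.5] J5min 17.9 J4 128..149 J6 -72..-51
1 err 0.0000 step 0.6 end [-6.9, 23.3, 130.4, 152.3, 27.4, -74.9] J5min 26.6 J4 150..152 J6 -75..-73
2 err 0.0000 step 1.9 end [-4.1, 25.8, 121.1, 150.1, 20.8, -69.8] J5min 20.8 J4 150..152 J6 -74..-70
3 err 0.0000 step 2.0 end [-4.0, 31.5, 122.6, 157.4, 27.3, -77.7] J5min 22.1 J4 152..157 J6 -78..-72
[{"hand": 0.4, "dx": 0.67, "dy": 0.95, "dz": -0.07, "ax": -0.0, "ay": 0.1, "az": 0.0}, {"hand": 0.4, "dx": 0.67, "dy": 0.96, "dz": -0.06, "ax": -0.0, "ay": 0.0, "az": 0.1}, {"hand": 0.4, "dx": 0.68, "dy": 0.95, "dz": -0.07, "ax": -0.1, "ay": 0.1, "az": -0.0}, {"hand": 0.4, "dx": 0.67, "dy": 0.95, "dz": -0.06, "ax": 0.0, "ay": 0.0, "az": 0.0}, {"hand": 0.4, "dx": 0.67, "dy": 0.95, "dz": -0.06, "ax": -0.0, "ay": 0.1, "az": 0.1}]
ends [0.4898 0.1154 0.1035] max d 0.96 0.1
[{"hand": 0.4, "dx": 0.0, "dy": 0.39, "dz": -0.0, "ax": -0.0, "ay": -0.0, "az": -0.0}, {"hand": 0.4, "dx": 0.01, "dy": 0.38, "dz": -0.0, "ax": -0.0, "ay": -0.0, "az": -0.0}, {"hand": 0.4, "dx": 0.0, "dy": 0.39, "dz": -0.0, "ax": -0.0, "ay": -0.0, "az": -0.0}, {"hand": 0.4, "dx": 0.01, "dy": 0.38, "dz": -0.0, "ax": -0.0, "ay": -0.0, "az": -0.0}, {"hand": 0.4, "dx": 0.0, "dy": 0.39, "dz": -0.0, "ax": -0.0, "ay": -0.0, "az": -0.0}]
ends [0.5047 0.1177 0.0915] max d 0.39 0.0
```

View pics/c30.png

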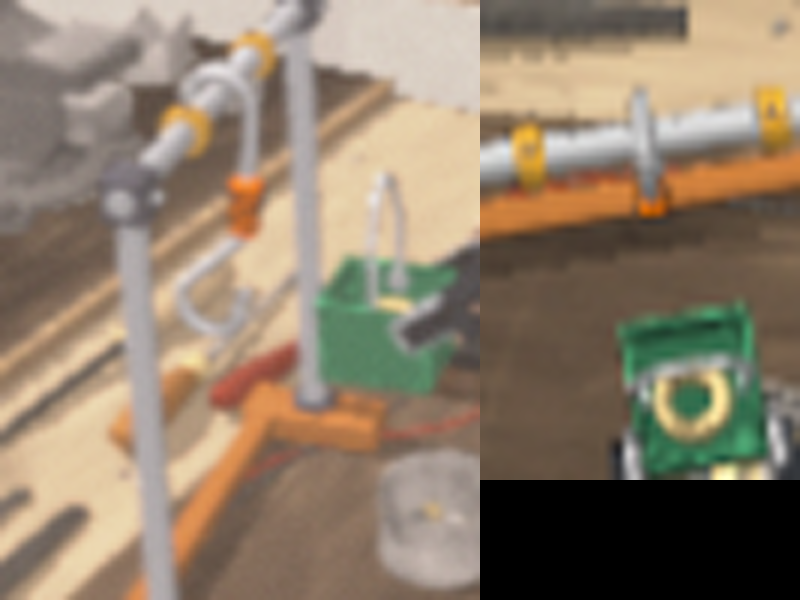

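Emit:
jog_arm([
  {"hand": 0.4,"dx": 0.34,"dy": 0.48,"dz": -0.03,"ax": 0,"ay": 0,"az": 0},
  {"hand": 0.4,"dx": 0.34,"dy": 0.48,"dz": -0.03,"ax": 0,"ay": 0,"az": 0},
  {"hand": 0.4,"dx": 0.34,"dy": 0.48,"dz": -0.03,"ax": 0,"ay": 0,"az": 0},
  {"hand": 0.4,"dx": 0.34,"dy": 0.48,"dz": -0.03,"ax": 0,"ay": 0.1,"az": 0},
  {"hand": 0.4,"dx": 0.34,"dy": 0.48,"dz": -0.03,"ax": 0,"ay": 0.1,"az": 0},
])

```text
time_s: 21.97
position: [0.482, 0.1119, 0.1316]
tool_rot: [[-0.609, 0.778, 0.154], [-0.097, 0.12, -0.988], [-0.787, -0.617, 0.002]]
ft_force: [-0.2, 0.3, -2.9]
grip_width: 0.0545
```

Emit:
jog_arm([
  {"hand": 0.4,"dx": 0.34,"dy": 0.48,"dz": -0.03,"ax": 0,"ay": 0,"az": 0},
  {"hand": 0.4,"dx": 0.34,"dy": 0.48,"dz": -0.03,"ax": 0,"ay": 0,"az": 0},
  {"hand": 0.4,"dx": 0.34,"dy": 0.48,"dz": -0.03,"ax": 0,"ay": 0,"az": 0},
  {"hand": 0.4,"dx": 0.34,"dy": 0.48,"dz": -0.03,"ax": 0,"ay": 0.1,"az": 0},
  {"hand": 0.4,"dx": 0.34,"dy": 0.48,"dz": -0.03,"ax": 0,"ay": 0.1,"az": 0.1},
])

```text
time_s: 22.38
position: [0.4902, 0.1147, 0.1035]
tool_rot: [[-0.608, 0.779, 0.152], [-0.093, 0.12, -0.988], [-0.788, -0.615, -0.001]]
ft_force: [0.0, 0.1, -2.4]
grip_width: 0.0546
```

```bash
python3 - <<'E'
from ins import *
s,p,R=rep()
W=[(tgt(-40,.190),R2,5)]
for w in W: p,R=plan(p,R,w[0],w[1],w[2],.4)
E
```

```text
22.3833 tcp [0.4902 0.1147 0.1035] q [ -7.8  20.4 131.9 149.5  26.3 -72.5] F [ 0.   0.1 -2.4] w 0.0546 peak rail -74.7 -0.4 0.2
[{"hand": 0.4, "dx": -0.27, "dy": 0.67, "dz": -0.02, "ax": -0.0, "ay": -0.0, "az": -0.0}, {"hand": 0.4, "dx": -0.27, "dy": 0.67, "dz": -0.02, "ax": -0.0, "ay": -0.1, "az": -0.0}, {"hand": 0.4, "dx": -0.27, "dy": 0.67, "dz": -0.01, "ax": -0.1, "ay": 0.0, "az": -0.0}, {"hand": 0.4, "dx": -0.27, "dy": 0.67, "dz": -0.02, "ax": 0.0, "ay": -0.0, "az": -0.0}, {"hand": 0.4, "dx": -0.27, "dy": 0.67, "dz": -0.02, "ax": 0.0, "ay": -0.0, "az": -0.0}]
ends [0.5244 0.1209 0.0935] max d 0.67 0.1
```

Emit:
jog_arm([
  {"hand": 0.4,"dx": -0.27,"dy": 0.67,"dz": -0.02,"ax": 0,"ay": 0,"az": 0},
  {"hand": 0.4,"dx": -0.27,"dy": 0.67,"dz": -0.02,"ax": 0,"ay": 0,"az": 0},
  {"hand": 0.4,"dx": -0.27,"dy": 0.67,"dz": -0.02,"ax": 0,"ay": 0,"az": 0},
  {"hand": 0.4,"dx": -0.27,"dy": 0.67,"dz": -0.02,"ax": 0,"ay": 0,"az": 0},
  {"hand": 0.4,"dx": -0.27,"dy": 0.67,"dz": -0.02,"ax": 0,"ay": 0,"az": 0},
])

```text
time_s: 22.8
position: [0.525, 0.1219, 0.0941]
tool_rot: [[-0.607, 0.78, 0.153], [-0.094, 0.121, -0.988], [-0.789, -0.614, -0.001]]
ft_force: [0.2, 0.1, -1.9]
grip_width: 0.0544
```

```bash
python3 - <<'E'
from ins import *
s,p,R=rep();crops('31')
E
```

```text
22.8 tcp [0.525  0.1219 0.0941] q [ -5.6  23.7 127.1 151.8  24.6 -73. ] F [ 0.2  0.1 -1.9] w 0.0544 peak rail -39.4 1.4 0.1906
```

View pics/c31.png

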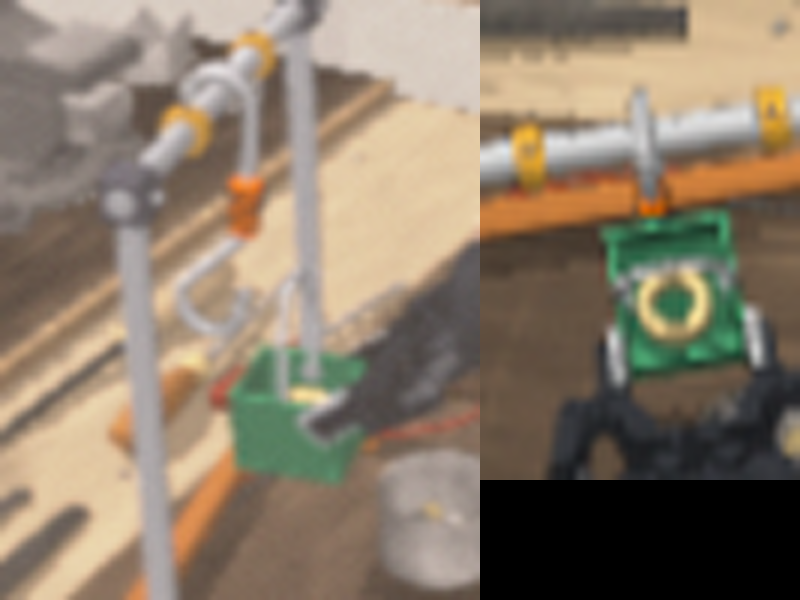

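Emit:
jog_arm([
  {"hand": 0.4,"dx": -0.46,"dy": 0.65,"dz": 0.02,"ax": 0,"ay": 0,"az": 0},
  {"hand": 0.4,"dx": -0.46,"dy": 0.65,"dz": 0.02,"ax": 0,"ay": 0,"az": 0},
  {"hand": 0.4,"dx": -0.46,"dy": 0.65,"dz": 0.02,"ax": 0,"ay": 0,"az": 0},
  {"hand": 0.4,"dx": -0.46,"dy": 0.65,"dz": 0.02,"ax": 0,"ay": 0,"az": 0},
  {"hand": 0.4,"dx": -0.46,"dy": 0.62,"dz": 0,"ax": 0,"ay": 0,"az": 0},
])

```text
time_s: 23.32
position: [0.5642, 0.1272, 0.0924]
tool_rot: [[-0.607, 0.78, 0.153], [-0.094, 0.121, -0.988], [-0.789, -0.615, -0.001]]
ft_force: [-0.1, -0.4, -1.9]
grip_width: 0.0545
```

```bash
python3 - <<'E'
from ins import *
s,p,R=rep();crops('32')
E
```

```text
23.3167 tcp [0.5642 0.1272 0.0924] q [ -4.   25.7 121.1 150.2  20.7 -69.8] F [-0.1 -0.4 -1.9] w 0.0545 peak rail 0.2 0.5 0.1889
```

View pics/c32.png

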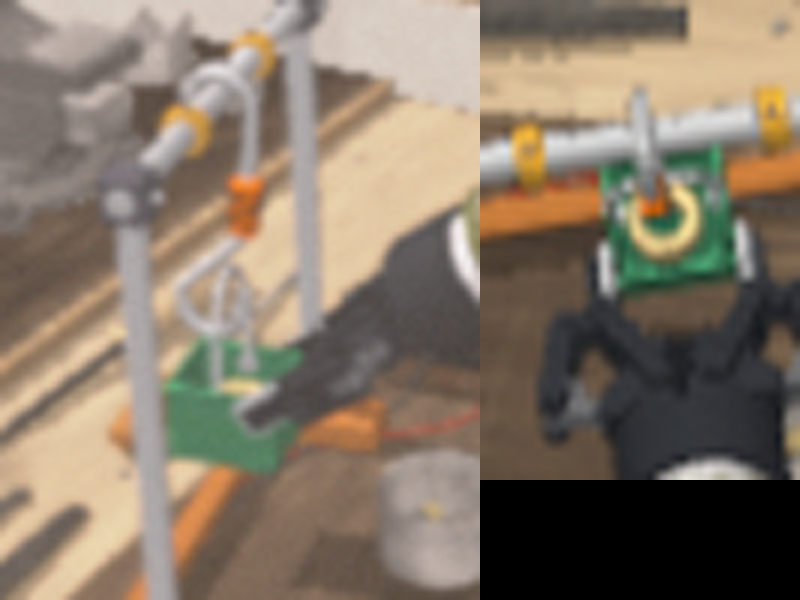

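```bash
python3 - <<'E'
import cv2
S=cv2.imread('pics/s32.png');cv2.imwrite('pics/c33.png',cv2.resize(S[198:238,272:302],(600,800)[:2],interpolation=cv2.INTER_CUBIC)[:600])
E
```

```text
(no output)
```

View pics/c33.png

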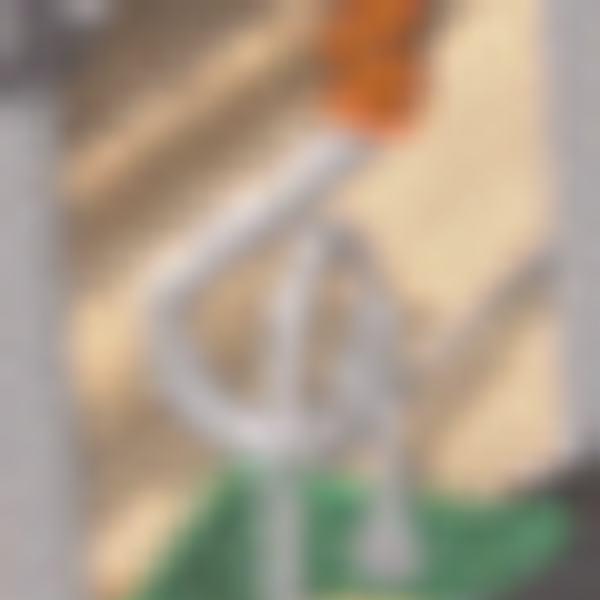

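Emit:
jog_arm([
  {"hand": 0.4,"dx": 0.4,"dy": 0.3,"dz": 0,"ax": 0,"ay": 0,"az": 0},
  {"hand": 0.4,"dx": 0.47,"dy": 0.37,"dz": 0,"ax": 0,"ay": 0,"az": 0},
  {"hand": 0.4,"dx": 0.47,"dy": 0.37,"dz": 0,"ax": 0,"ay": 0,"az": 0},
  {"hand": 0.4,"dx": 0.4,"dy": 0.35,"dz": 0,"ax": 0,"ay": 0,"az": 0},
  {"hand": 0.4,"dx": 0.3,"dy": 0.28,"dz": 0,"ax": 0,"ay": 0,"az": 0},
])

```text
time_s: 23.83
position: [0.5635, 0.1271, 0.065]
tool_rot: [[-0.609, 0.779, 0.153], [-0.093, 0.121, -0.988], [-0.788, -0.616, -0.001]]
ft_force: [-0.2, 0.5, -2.6]
grip_width: 0.0546
```

```bash
python3 - <<'E'
from ins import *
s,p,R=rep();crops('34')
E
```

```text
23.8333 tcp [0.5635 0.1271 0.065 ] q [ -4.   29.9 122.5 156.1  25.7 -76.2] F [-0.2  0.5 -2.6] w 0.0546 peak rail -0.3 0.6 0.1615
```

View pics/c34.png

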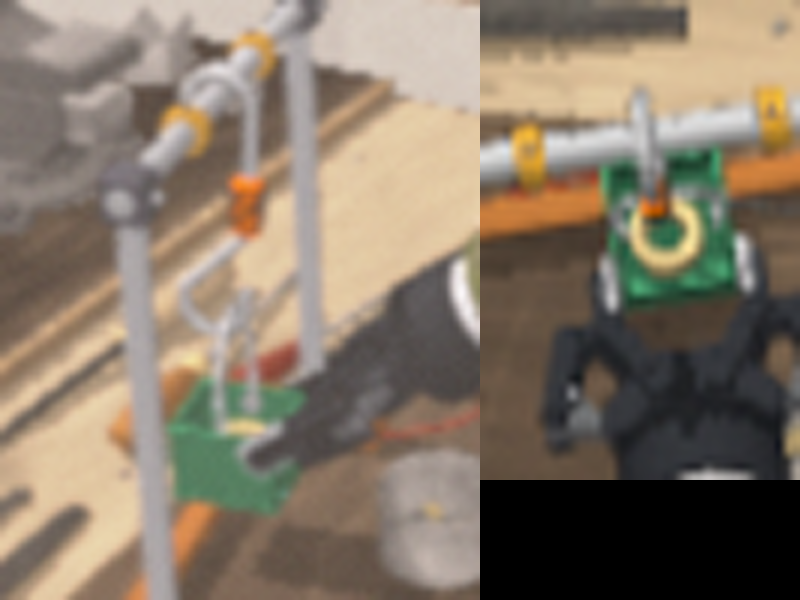

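Emit:
jog_arm([
  {"hand": 0.4,"dx": 0.2,"dy": 0.2,"dz": 0,"ax": 0,"ay": 0,"az": 0},
  {"hand": 0.4,"dx": 0.16,"dy": 0.14,"dz": 0,"ax": 0,"ay": 0,"az": 0},
  {"hand": 0.4,"dx": 0.12,"dy": 0.12,"dz": 0,"ax": 0,"ay": 0,"az": 0},
  {"hand": 0.4,"dx": 0,"dy": 0,"dz": 0,"ax": 0,"ay": 0,"az": 0},
  {"hand": 0.4,"dx": 0,"dy": 0,"dz": 0,"ax": 0,"ay": 0,"az": 0},
])

```text
time_s: 24.35
position: [0.5646, 0.1273, 0.0595]
tool_rot: [[-0.607, 0.78, 0.153], [-0.094, 0.121, -0.988], [-0.789, -0.614, -0.001]]
ft_force: [-0.5, -0.9, -1.3]
grip_width: 0.0547
```

```bash
python3 - <<'E'
from ins import *
s,p,R=rep();crops('35')
E
```

```text
24.35 tcp [0.5646 0.1273 0.0595] q [ -4.   30.9 122.7 157.1  26.8 -77.3] F [-0.5 -0.9 -1.3] w 0.0547 peak rail 0.7 0.6 0.156
```

View pics/c35.png

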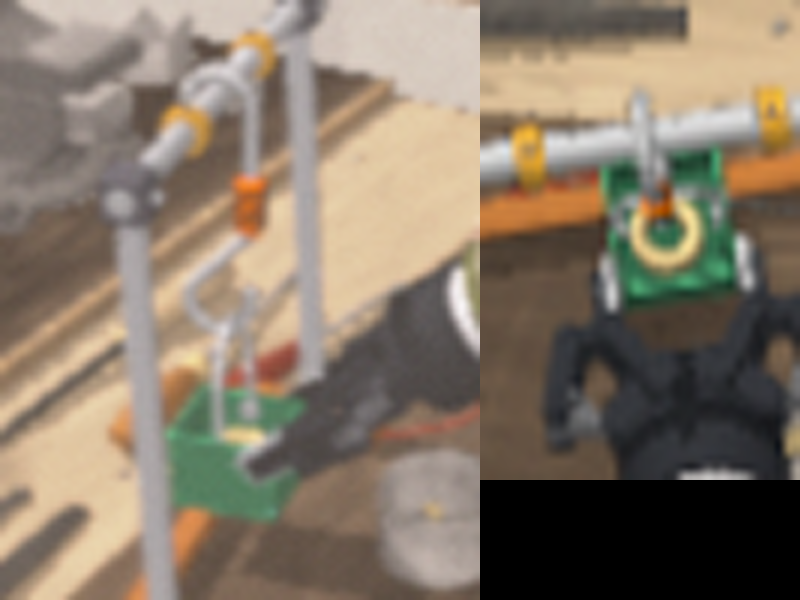

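Emit:
jog_arm([
  {"hand": 0.4,"dx": 0.12,"dy": 0.1,"dz": 0,"ax": 0,"ay": 0,"az": 0},
  {"hand": 0.4,"dx": 0,"dy": 0,"dz": 0,"ax": 0,"ay": 0,"az": 0},
  {"hand": 0.4,"dx": 0.12,"dy": 0.1,"dz": 0,"ax": 0,"ay": 0,"az": 0},
  {"hand": 0.4,"dx": 0,"dy": 0,"dz": 0,"ax": 0,"ay": 0,"az": 0},
  {"hand": 0.4,"dx": 0,"dy": 0,"dz": 0,"ax": 0,"ay": 0,"az": 0},
])

```text
time_s: 24.87
position: [0.5662, 0.1275, 0.0583]
tool_rot: [[-0.603, 0.783, 0.153], [-0.093, 0.122, -0.988], [-0.793, -0.61, -0.0]]
ft_force: [-0.7, 0.5, 9.3]
grip_width: 0.0547
```

Emit:
jog_arm([
  {"hand": 0.4,"dx": 0.12,"dy": 0.1,"dz": 0,"ax": 0,"ay": 0,"az": 0},
  {"hand": 0.4,"dx": 0,"dy": 0,"dz": 0,"ax": 0,"ay": 0,"az": 0},
  {"hand": 0.4,"dx": 0,"dy": 0,"dz": 0,"ax": 0,"ay": 0,"az": 0},
  {"hand": 0.4,"dx": 0,"dy": 0,"dz": 0,"ax": 0,"ay": 0,"az": 0},
  {"hand": 0.4,"dx": 0,"dy": 0,"dz": 0,"ax": 0,"ay": 0,"az": 0},
])

```text
time_s: 25.28
position: [0.5672, 0.1276, 0.058]
tool_rot: [[-0.6, 0.785, 0.154], [-0.093, 0.122, -0.988], [-0.795, -0.607, -0.0]]
ft_force: [0.2, -0.2, 16.0]
grip_width: 0.0544
```

```bash
python3 - <<'E'
from ins import *
s,p,R=rep()
E
```

```text
25.2833 tcp [0.5672 0.1276 0.058 ] q [ -4.   31.5 122.7 157.8  27.9 -78.1] F [ 0.2 -0.2 16. ] w 0.0544 peak rail 2.3 0.5 0.1544
```

Emit:
jog_arm([
  {"hand": 0.4,"dx": -0.12,"dy": -0.1,"dz": 0,"ax": 0,"ay": 0,"az": 0},
  {"hand": 0.4,"dx": -0.08,"dy": -0.06,"dz": 0,"ax": 0,"ay": 0,"az": 0},
  {"hand": 0.4,"dx": 0,"dy": 0,"dz": 0,"ax": 0,"ay": 0,"az": 0},
  {"hand": 0.4,"dx": 0,"dy": 0,"dz": 0,"ax": 0,"ay": 0,"az": 0},
  {"hand": 0.4,"dx": 0,"dy": 0,"dz": 0,"ax": 0,"ay": 0,"az": 0},
])

```text
time_s: 25.7
position: [0.5656, 0.1274, 0.0584]
tool_rot: [[-0.605, 0.782, 0.153], [-0.093, 0.122, -0.988], [-0.791, -0.612, -0.0]]
ft_force: [1.2, 0.7, 6.6]
grip_width: 0.0545
```

```bash
python3 - <<'E'
from ins import *
s,p,R=rep();crops('36')
S=cv2.imread('pics/s36.png');cv2.imwrite('pics/c37.png',cv2.resize(S[190:240,265:305],(480,600),interpolation=cv2.INTER_CUBIC))
E
```

```text
25.7 tcp [0.5656 0.1274 0.0584] q [ -4.   31.2 122.7 157.5  27.3 -77.6] F [1.2 0.7 6.6] w 0.0545 peak rail 1.3 0.6 0.1549
```

View pics/c37.png

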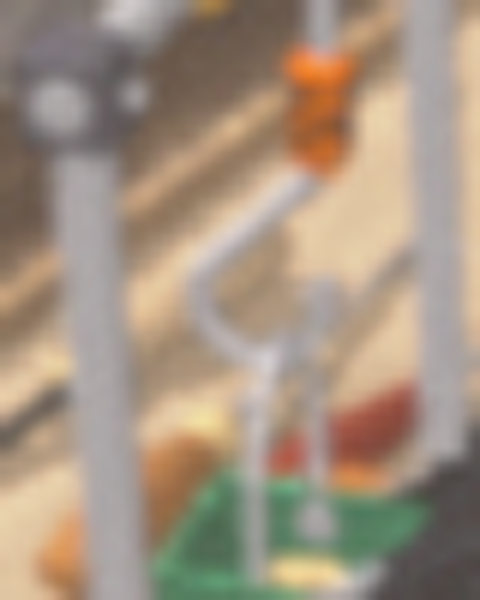

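Emit:
jog_arm([
  {"hand": 0.4,"dx": -0.1,"dy": -0.08,"dz": 0,"ax": 0,"ay": 0,"az": 0},
  {"hand": 0.4,"dx": 0,"dy": 0,"dz": 0,"ax": 0,"ay": 0,"az": 0},
  {"hand": 0.4,"dx": 0,"dy": 0,"dz": 0,"ax": 0,"ay": 0,"az": 0},
  {"hand": 0.4,"dx": 0,"dy": 0,"dz": 0,"ax": 0,"ay": 0,"az": 0},
  {"hand": 0.4,"dx": 0,"dy": 0,"dz": 0,"ax": 0,"ay": 0,"az": 0},
], newtons=30)

```text
time_s: 26.22
position: [0.5647, 0.1273, 0.0586]
tool_rot: [[-0.607, 0.78, 0.153], [-0.094, 0.121, -0.988], [-0.789, -0.614, -0.001]]
ft_force: [0.5, 0.0, 3.6]
grip_width: 0.0544
```

Emit:
jog_arm([
  {"hand": 0.4,"dx": -0.06,"dy": -0.05,"dz": 0,"ax": 0,"ay": 0,"az": 0},
  {"hand": 0.4,"dx": 0,"dy": 0,"dz": 0,"ax": 0,"ay": 0,"az": 0},
  {"hand": 0.62,"dx": 0,"dy": 0,"dz": 0,"ax": 0,"ay": 0,"az": 0},
  {"hand": 0.64,"dx": 0,"dy": 0,"dz": 0,"ax": 0,"ay": 0,"az": 0},
  {"hand": 0.66,"dx": 0,"dy": 0,"dz": 0,"ax": 0,"ay": 0,"az": 0},
], newtons=20)

```text
time_s: 26.63
position: [0.5642, 0.1273, 0.0588]
tool_rot: [[-0.609, 0.778, 0.153], [-0.094, 0.121, -0.988], [-0.788, -0.616, -0.001]]
ft_force: [0.4, 0.1, -0.4]
grip_width: 0.0561
```

Emit:
jog_arm([
  {"hand": 0.7,"dx": 0,"dy": 0,"dz": 0,"ax": 0,"ay": 0,"az": 0},
  {"hand": 0.75,"dx": 0,"dy": 0,"dz": 0,"ax": 0,"ay": 0,"az": 0},
  {"hand": 0.8,"dx": 0,"dy": 0,"dz": 0,"ax": 0,"ay": 0,"az": 0},
  {"hand": 0.9,"dx": 0,"dy": 0,"dz": 0,"ax": 0,"ay": 0,"az": 0},
  {"hand": 1,"dx": 0,"dy": 0,"dz": 0,"ax": 0,"ay": 0,"az": 0},
], newtons=20)

```text
time_s: 27.05
position: [0.5646, 0.1273, 0.0593]
tool_rot: [[-0.608, 0.779, 0.153], [-0.094, 0.121, -0.988], [-0.789, -0.615, -0.001]]
ft_force: [-0.1, 0.6, 0.5]
grip_width: 0.0851
```

```bash
python3 - <<'E'
from ins import *
s,p,R=rep();crops('38')
chain(s['q'],[(p-.15*R[:,1],R,8)])
E
```

```text
27.05 tcp [0.5646 0.1273 0.0593] q [ -4.   30.9 122.7 157.1  26.8 -77.3] F [-0.1  0.6  0.5] w 0.0851 peak rail 0.6 0.6 0.1558
0 err 0.0000 step 7.9 end [-10.9, 8.0, 133.6, 126.9, 19.5, -50.9] J5min 19.5 J4 127..156 J6 -76..-51
```

View pics/c38.png

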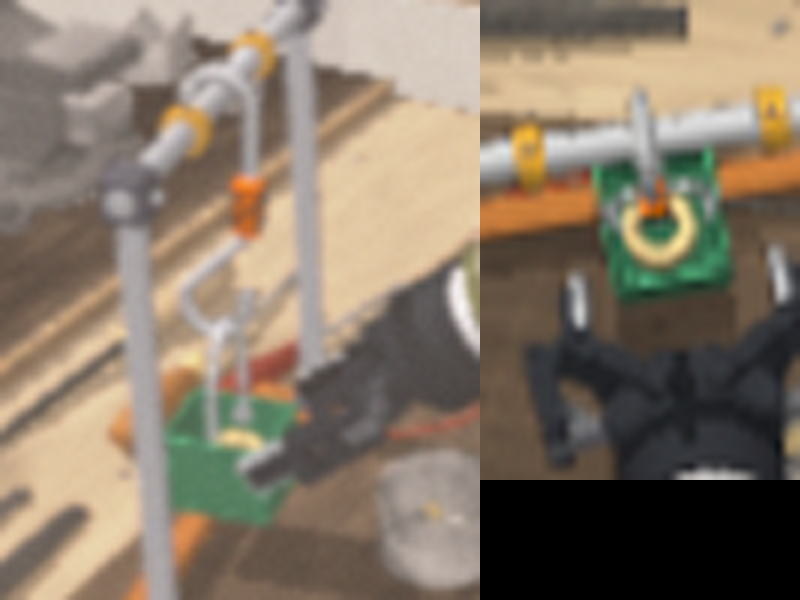

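Emit:
jog_arm([
  {"hand": 1,"dx": 0,"dy": -0.8,"dz": 0,"ax": 0,"ay": 0,"az": 0},
  {"hand": 1,"dx": 0,"dy": -1.2,"dz": 0,"ax": 0,"ay": 0,"az": 0},
  {"hand": 1,"dx": 0,"dy": -1.2,"dz": 0,"ax": 0,"ay": 0,"az": 0},
  {"hand": 1,"dx": 0,"dy": -1.2,"dz": 0,"ax": 0,"ay": 0,"az": 0},
  {"hand": 1,"dx": 0,"dy": -1.2,"dz": 0,"ax": 0,"ay": 0,"az": 0},
])

```text
time_s: 27.57
position: [0.5199, 0.1204, 0.0942]
tool_rot: [[-0.608, 0.779, 0.153], [-0.094, 0.121, -0.988], [-0.788, -0.615, -0.001]]
ft_force: [0.2, -0.3, -0.1]
grip_width: 0.0855
```

Emit:
jog_arm([
  {"hand": 1,"dx": 0,"dy": -1.2,"dz": 0,"ax": 0,"ay": 0,"az": 0},
  {"hand": 1,"dx": 0,"dy": -1.2,"dz": 0,"ax": 0,"ay": 0,"az": 0},
  {"hand": 1,"dx": 0,"dy": -1.2,"dz": 0,"ax": 0,"ay": 0,"az": 0},
  {"hand": 1,"dx": 0,"dy": -1.2,"dz": 0,"ax": 0,"ay": 0,"az": 0},
  {"hand": 1,"dx": 0,"dy": -0.8,"dz": 0,"ax": 0,"ay": 0,"az": 0},
])

```text
time_s: 27.98
position: [0.4759, 0.1137, 0.1287]
tool_rot: [[-0.608, 0.779, 0.153], [-0.094, 0.121, -0.988], [-0.789, -0.615, -0.0]]
ft_force: [-0.3, 0.9, 0.6]
grip_width: 0.0856
```

Emit:
jog_arm([
  {"hand": 1,"dx": 0,"dy": 0,"dz": 0,"ax": 0,"ay": 0,"az": 0},
  {"hand": 1,"dx": 0,"dy": 0,"dz": 0,"ax": 0,"ay": 0,"az": 0},
  {"hand": 1,"dx": 0,"dy": 0,"dz": 0,"ax": 0,"ay": 0,"az": 0},
  {"hand": 1,"dx": 0,"dy": 0,"dz": 0,"ax": 0,"ay": 0,"az": 0},
  {"hand": 1,"dx": 0,"dy": 0,"dz": 0,"ax": 0,"ay": 0,"az": 0},
])

```text
time_s: 28.4
position: [0.4775, 0.1138, 0.1278]
tool_rot: [[-0.608, 0.779, 0.153], [-0.094, 0.121, -0.988], [-0.788, -0.615, -0.001]]
ft_force: [-0.5, -0.1, 1.1]
grip_width: 0.0851
```

```bash
python3 - <<'E'
from ins import *
s,p,R=rep();crops('40')
for k in range(4):
    S=imaging.get_image('scene'); print(blobs(S,(270,215,305,258),(60,100,30),(90,255,255),20))
E
```

```text
28.4 tcp [0.4775 0.1138 0.1278] q [ -8.5  14.9 131.7 140.9  21.9 -63.8] F [-0.5 -0.1  1.1] w 0.0851 peak rail -87.5 0.7 0.2243
[]
[]
[]
[]
```

View pics/c40.png

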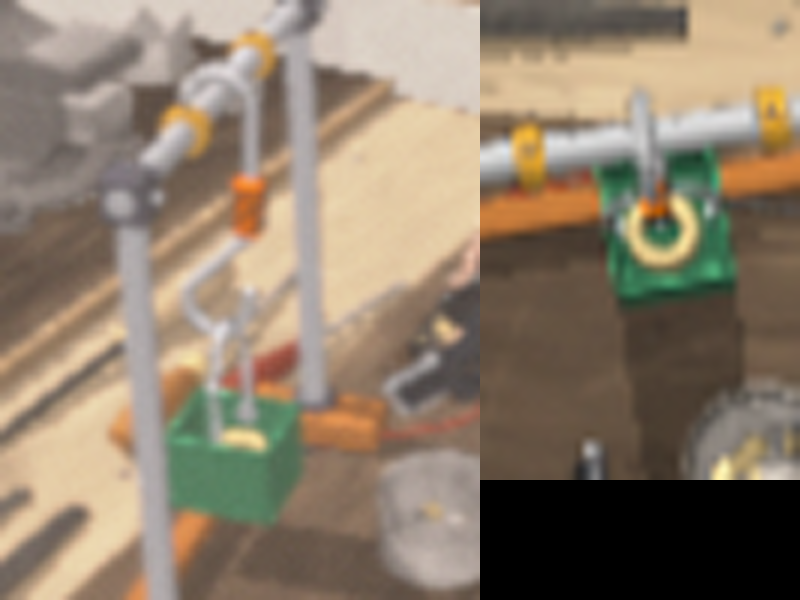

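Emit:
jog_arm([
  {"hand": 1,"dx": 0,"dy": -1,"dz": 0,"ax": 0,"ay": 0,"az": 0},
  {"hand": 1,"dx": 0,"dy": -1,"dz": 0,"ax": 0,"ay": 0,"az": 0},
  {"hand": 1,"dx": 0,"dy": 0,"dz": 0,"ax": 0,"ay": 0,"az": 0},
  {"hand": 1,"dx": 0,"dy": 0,"dz": 0,"ax": 0,"ay": 0,"az": 0},
  {"hand": 1,"dx": 0,"dy": 0,"dz": 0,"ax": 0,"ay": 0,"az": 0},
])

```text
time_s: 29.12
position: [0.4621, 0.1113, 0.1404]
tool_rot: [[-0.607, 0.78, 0.153], [-0.094, 0.121, -0.988], [-0.789, -0.615, -0.001]]
ft_force: [-0.3, -0.2, 0.5]
grip_width: 0.0857
```

Emit:
jog_arm([
  {"hand": 1,"dx": 0,"dy": 0,"dz": 0,"ax": 0,"ay": 0,"az": 0},
  {"hand": 1,"dx": 0,"dy": 0,"dz": 0,"ax": 0,"ay": 0,"az": 0},
  {"hand": 1,"dx": 0,"dy": 0,"dz": 0,"ax": 0,"ay": 0,"az": 0},
  {"hand": 1,"dx": 0,"dy": 0,"dz": 0,"ax": 0,"ay": 0,"az": 0},
  {"hand": 1,"dx": 0,"dy": 0,"dz": 0,"ax": 0,"ay": 0,"az": 0},
])

```text
time_s: 29.53
position: [0.4618, 0.1113, 0.1403]
tool_rot: [[-0.608, 0.779, 0.153], [-0.094, 0.121, -0.988], [-0.789, -0.615, -0.001]]
ft_force: [-0.5, -0.7, 0.6]
grip_width: 0.0854
```

```bash
python3 - <<'E'
from ins import *
for k in range(10):
    S=imaging.get_image('scene'); b=blobs(S,(270,215,305,258),(60,60,30),(90,255,255),20); print([x[:2] for x in b])
s,p,R=rep();crops('41')
T=cv2.imread('pics/t41.png')[:,:,::-1].copy(); print('ins',blobs(T,(255,205,280,230),(0,0,190),(180,50,255)))
cv2.imwrite('pics/c42.png',cv2.resize(cv2.imread('pics/s41.png')[150:300,220:420],(800,600),interpolation=cv2.INTER_CUBIC))
E
```

```text
[(269, [288.25, 242.04])]
[(270, [288.23, 242.05])]
[(268, [288.18, 242.1])]
[(271, [288.24, 242.17])]
[(271, [288.24, 242.15])]
[(270, [288.24, 242.11])]
[(270, [288.17, 242.04])]
[(270, [288.21, 242.11])]
[(269, [288.13, 242.13])]
[(269, [288.21, 242.05])]
30.0333 tcp [0.4617 0.1113 0.1405] q [ -9.7  11.3 132.8 134.5  20.6 -57.9] F [-0.1 -0.8 -0.6] w 0.0854 peak rail -103.5 0.7 0.237
ins [(59, [266.17, 215.46], [262, 211, 9, 10])]
```

View pics/c42.png

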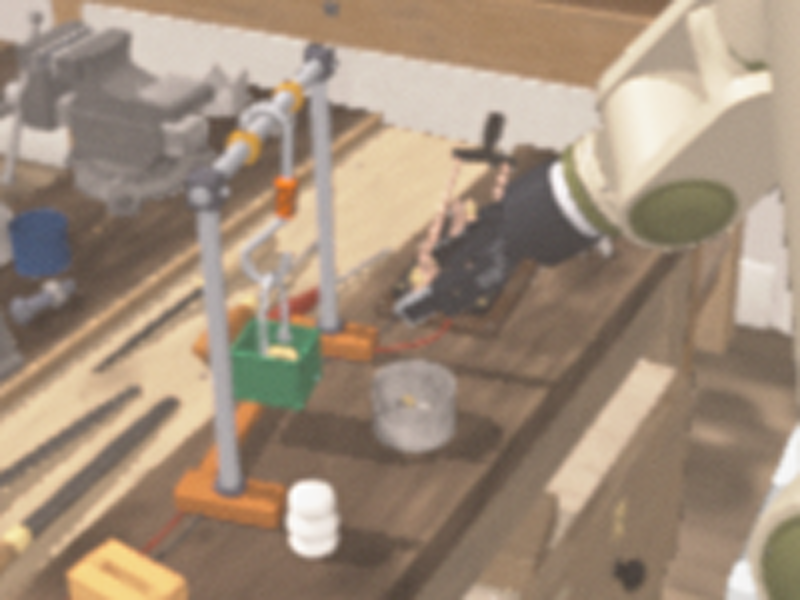

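The pail hangs still: its image centroid moves less than 0.1 px over 0.5 s. The bush is in it, the gripper is well clear, and the insulator and tin are where they started. I'm handing in.

```bash
python3 -c "
from rig import job
print(job.close_job())"
```

```text
the job is handed in; nothing more can be done
None
```

The S-hook hangs on the bar between the collars with its lower curl towards the robot. The green pail hangs from it by its bail, with the bush inside. The job was handed in at about 30 s of the 72 s allowed, and no verdict was reported.

**What I did**
- I lifted the steel hook with the orange grip straight out of its block, set it over the bar and let it go.
- I then gripped the pail across y, passed the bail over the hook's lower tip and lowered it into the curl. I released it once the wrist force was near zero and backed the gripper away.

**Last checks**
- **Hook:** before the pail was hung, a point fit put the upper curl's centre within about 1 mm of the bar in x and y, and 9 mm below its axis.
- **Pail:** it was steady to about 0.1 px over 0.5 s of pictures and looked level. I put its underside about 4 cm above the bench, from the arm pose at release.
- **Robot:** the fingers were about 10 cm in front of the rail, and the force reading was at noise level.
- **Bystanders:** the insulator's centroid moved about 0.1 px in the top view. I checked the tin only by eye, and it looked unmoved.

**What disagreed or was not checked**
- **Hook lean in the grip:** two early fits gave 1° and 5°. Later pictures agreed on about 5°.
- **Force spike:** one 34 N reading came as the arm stopped in front of the rail. It was gone in the next reading, and I took it to be braking, not contact.
- **Pressing the bail down:** lowering it into the curl briefly went too far, to 16 N, and I eased it back before letting go.
- **Final hang:** I did not measure the distance from the bail's peak to the lower curl after letting go. The last pictures show the wire seated in the curl.

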